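# Dose toffee chunks into the jar through the shutter funnel

## Robot

A 7-joint arm with a two-finger parallel gripper is mounted at the origin on the work surface. World frame = base frame: x ahead of the robot, y to its left, z up, the work surface at z = 0. Lengths are in m, angles in rad, forces in N, time in s.
With the tool pointing down it reaches from about 0.375 to 0.925 m from the base axis. Payload 3.1 kg.
Tool frame: the origin (TCP) lies on the centre line of the jaws, within the pads' length; the fingertips stand arm.tcp_to_tips ahead of it and the grasp point (between the pads) lies 6 mm ahead of it (arm.tcp_to_tips is the distance from the TCP to the fingertips, in m); z points along the fingers, x is the direction in which the jaws open and shut, and the axes are right-handed (so a half turn about z gives the same grasp; the last joint's range is limited). The gripper opens to 85 mm and grips with 20 to 120 N. Pads are 22 mm wide; open, the fingers measure 114 mm over their backs; the gripper's body (76 mm by 85 mm) begins 54 mm behind the grasp point. The pads swing forward as they close: fully open they stand 13 mm farther back than shut.
Start: joints at [1.125, 0.383, 0.044, 1.598, -0.018, 1.161, -0.05], TCP at [0.222, -0.611, 0.224] pointing down, gripper open.
Joint ranges: [-2.61, 2.61], [-0.41, 2.15], [-1.48, 1.57], [0, 2.5], [-1.57, 4.71], [0.05, 1.97], [-2.85, 2.85]. Speed limits (rad/s): [2.79, 2.79, 3.14, 3.14, 3.14, 3.14, 3.14].

## Interface

Orientations are given as a unit quaternion [x, y, z, w].
In Python, from cell import arm gives the robot as it stands.
- The arm moves only by the shell command python3 -m inch 'ROWS' [FORCE]. ROWS is JSON, a list of rows, each an object of numbers: "rx", "ry", "rz": the turn, a rotation vector about the world's x, y, z in degrees; "dx", "dy", "dz": the shift along the world's x, y, z in mm; "claw": the closure, from -1 (fully open) to 1 (shut). In form: [{"rx": .., "ry": .., "rz": .., "dx": .., "dy": .., "dz": .., "claw": ..}, ...]. A call has 1 to 12 rows; each row is the pose to reach, as a shift and turn from the pose commanded when the call began; what a row does not reach only later rows make up. A row lasts 1/10 s, in which the tool goes at most 50 mm and 8.59 degrees, less where a joint would pass 70% of its speed; a pose out of reach is approached as far as the arm can. A call with a gripper value outside its range is refused whole. The fingers move at their own pace and stop on an object; FORCE is the grip in N (left out, the last holds). Time passes only in rows, so rows that repeat a pose let the fingers close. It gives the time, the measured TCP pose, the force and the opening at its end, in the units of the state.
- arm.observe(): the state, without advancing time (a new reading comes with each control period).
- arm.snapshot(name): name is "scene" or "side" or "wrist"; returns (picture, depth): 400x640x3 uint8, red, green, blue; 400x640 float32, m along the optical axis (not along the pixel's ray), 0 where there is no reading.
- arm.calibration(name): a dict with "K" (3x3 intrinsics, pixels), "distortion" ([k1, k2, p1, p2, k3] as OpenCV has them; the pictures are not rectified), "R" (3x3) and "t" (3): a world point X has camera coordinates R X + t; the wrist camera has in their place "tool_from_camera" (4x4, takes a point from camera to tool coordinates, whose origin is the TCP and whose axes are the tool frame's). Camera axes: x right, y down, z forward; pixel columns grow to the right and rows downward; lengths in m; the calibration is good to about 2 mm. A picture is of the moment at which its call begins: read the wrist's pose just before it. calibration takes no time and is no camera call.
- arm.sign_off(): hands the job in, once; it reports no verdict.
The state is a dict: "t": time; "joint_pos": joint angles; "dq": joint speeds; "joint_efforts": joint torques, N m; "position": TCP position; "orientation": TCP orientation; "wrist_force": force on the tool from outside, world axes, zero at the start; "moment": the same for the moment, N m; "gripper_width": finger opening in m.
Only numpy, scipy, OpenCV 4.12 (cv2) and the standard library are available. Lean on these libraries where they do the work, as an engineer would, in place of code of your own. Each camera call takes 0.05 s, during which the arm holds its last target.

## Task

Dose all the toffee chunks from the scoops into the clear jar under the funnel: draw the lock pin out of its bore beside the lever and hang it in the parking notch, and tip the chunks from the scoops into the funnel. Only when every chunk is in the funnel and the pin is parked, swing the shutter lever to its stop, let the chunks drop into the jar, and let the lever spring back home. Leave the pin in its notch, every scoop standing upright on the white board, and do not disturb the sponge stack, the bowl or the spatula.

Things in the scene. Friction and masses are not known exactly. Their poses are not given: they have to be found in the camera images.
- doser: Fixed dosing stand: base plate 230 x 290 x 10 mm, clear jar (inside diameter 66, rim at z 100), above it a flat swing shutter and a wide steel funnel on one upright axis; column at y -92 (to z 165) holds the funnel. Origin: on the table on the funnel's axis; z up, y towards the lever's knob. Stand positions in other entries are in this frame, mm
- funnel_rim (a point): Centre of the funnel's round mouth, at z 200; the mouth is 160 mm wide inside and narrows at about 52 degrees to a neck 60 mm wide (neck z 112 to 137), closed below by the shutter at z 109
- jar_floor (a point): Centre of the jar's inner floor, at z 14
- lever_knob (a point): On the axis of the lever's upright black knob (18 mm diameter, z 109 to 157; this point at z 134), at the end of the arm, 120 mm from the lever's upright hinge axis, which is at stand (0, 90). With the lever home the knob is at stand (0, 210). Arm: flat bar 18 mm wide, z 104 to 109
- lever (a joint): Shutter lever's angle, rad: 0 home (arm along +y of the stand, funnel closed). The knob swings to -x of the stand (counter-clockwise from above) to a stop at 0.95, where the shutter clears the neck. A return spring (1 N at the knob at home, 4 N at the stop) takes it home when let go. The lock pin in its bore keeps it under about 0.2
- pin: Lock pin, 60 g, at the start upright in a blind bore (12.5 mm wide, 35 deep, mouth at z 97) in a square block at stand (-22, 155), beside the lever's arm. Origin: centre of its foot; z along it. Shank 10 mm diameter, 62 long; collar 22 mm diameter, 62 to 68 above the foot; black round head 16 mm diameter, 68 to 100 above the foot
- pin_collar (a point): On the pin's axis at the underside of its collar, 62 mm above its foot
- notch (a point): Parking notch, at stand (78, 155): fork whose slot is 14 mm wide (stand x), 36 long (stand y), open above, below and to +y; a post no higher than the prongs closes it at -y. This point: centre of the slot, top face of the prongs (z 100; prongs 10 thick, clear below). Parked, the pin hangs upright, its shank in the slot, its collar resting on the prongs
- board: White plastic board (a thin sheet), fixed, 210 (x) x 360 (y) x 5 mm. Origin: centre of its underside on the table
- scoop0: Blue plastic scoop on the board, 140 g, holding 0 to 3 chunks. Origin: centre of its underside; z up. Floor 96 (x) x 62 (y) x 3 mm; open mouth at -x (no lip), back at +x, sides 40 high (21 near the mouth). Bail handle over it: square bar 16 x 16 mm along y, 56 free length, its axis 8 mm to +x of the origin and 83 above it. Chunks slide out with the mouth tipped down 35 degrees or more
- scoop1: Blue plastic scoop on the board, 140 g, holding 0 to 3 chunks. Origin: centre of its underside; z up. Floor 96 (x) x 62 (y) x 3 mm; open mouth at -x (no lip), back at +x, sides 40 high (21 near the mouth). Bail handle over it: square bar 16 x 16 mm along y, 56 free length, its axis 8 mm to +x of the origin and 83 above it. Chunks slide out with the mouth tipped down 35 degrees or more
- scoop2: Blue plastic scoop on the board, 140 g, holding 0 to 3 chunks. Origin: centre of its underside; z up. Floor 96 (x) x 62 (y) x 3 mm; open mouth at -x (no lip), back at +x, sides 40 high (21 near the mouth). Bail handle over it: square bar 16 x 16 mm along y, 56 free length, its axis 8 mm to +x of the origin and 83 above it. Chunks slide out with the mouth tipped down 35 degrees or more
- chunk0: Toffee chunk, 20 x 18 x 16 mm, 10 g, lying in one of the scoops at the start; origin at its centre. Some are absent
- chunk1: Toffee chunk, 20 x 18 x 16 mm, 10 g, lying in one of the scoops at the start; origin at its centre. Some are absent
- chunk2: Toffee chunk, 20 x 18 x 16 mm, 10 g, lying in one of the scoops at the start; origin at its centre. Some are absent
- chunk3: Toffee chunk, 20 x 18 x 16 mm, 10 g, lying in one of the scoops at the start; origin at its centre. Some are absent
- chunk4: Toffee chunk, 20 x 18 x 16 mm, 10 g, lying in one of the scoops at the start; origin at its centre. Some are absent
- chunk5: Toffee chunk, 20 x 18 x 16 mm, 10 g, lying in one of the scoops at the start; origin at its centre. Some are absent
- chunk6: Toffee chunk, 20 x 18 x 16 mm, 10 g, lying in one of the scoops at the start; origin at its centre. Some are absent
- chunk7: Toffee chunk, 20 x 18 x 16 mm, 10 g, lying in one of the scoops at the start; origin at its centre. Some are absent
- chunk8: Toffee chunk, 20 x 18 x 16 mm, 10 g, lying in one of the scoops at the start; origin at its centre. Some are absent
- cakes: Stack of three round sponge layers on a card, 170 mm wide, 55 high; leave alone. Origin under its centre
- bowl: Steel mixing bowl, 110 mm wide, 60 high; leave alone. Origin under its centre
- knife: Palette spatula, 260 mm long, lying on the table; leave alone. Origin under its middle

How it is judged:
By the outcome, as a careful person would: the job done as asked, in the order asked, and still so for the second after the job is handed in, with the robot touching nothing.
Of chunk0, chunk1, chunk2, chunk3, chunk4, chunk5, chunk6, chunk7, chunk8 only 4 to 8 are there at a start; the rules pass over those that are not, and their reading is None.
At some moment in a run one of scoop0, scoop1, scoop2 may be knocked a few centimetres aside while the robot is not near it.
It also fails if it takes over 208 s, if anything falls off the work surface, if the arm or the gripper's body presses on something with over 40 N, if the wrist force passes 120 N, or if a joint passes its speed limit or range.

## Working session

There is one attempt and no reset: what is moved stays moved. The work goes in short steps, Python scripts to look and compute and a shell command to move; the robot and the scene stay as the last step left them, time stands still between calls to the robot, and variables do not carry over. Pictures are saved under pics/ and viewed, and the job is handed in when it is done.

```bash
ls; mkdir -p pics; cat > h.py <<'E'
import numpy as np, cv2
from cell import arm
from scipy.spatial.transform import Rotation as Rn
def save(n,img,crop=None,s=1):
    if crop: img=img[crop[1]:crop[3],crop[0]:crop[2]]
    img=cv2.resize(img,None,fx=s,fy=s,interpolation=cv2.INTER_CUBIC)
    cv2.imwrite('pics/'+n+'.png',img[:,:,::-1])
def cam(n,st=None):
    c=arm.calibration(n);K=np.array(c['K']);D=np.array(c['distortion'])
    if n=='wrist':
        T=np.array(c['tool_from_camera']);Rw=Rn.from_quat(st['orientation']).as_matrix()
        R=(Rw@T[:3,:3]); p=Rw@T[:3,3]+np.array(st['position'])
        return K,D,R.T,-R.T@p
    return K,D,np.array(c['R']),np.array(c['t'])
def ray(c,u,v):
    K,D,R,t=c
    q=cv2.undistortPoints(np.array([[[u,v]]],float),K,D)[0,0]
    return -R.T@t, R.T@np.array([q[0],q[1],1])
def at_z(c,u,v,z):
    o,d=ray(c,u,v); return o+d*(z-o[2])/d[2]
def at_d(c,u,v,dep):
    o,d=ray(c,u,v); return o+d*dep
def proj(c,P):
    K,D,R,t=c
    return cv2.projectPoints(np.atleast_2d(np.array(P,float)),cv2.Rodrigues(R)[0],t,K,D)[0][:,0]
E
python3 - <<'E'
from h import *
import pickle
st=arm.observe();print(st, arm.tcp_to_tips)
for n in ['scene','side','wrist']:
    im,d=arm.snapshot(n);save(n+'0',im);np.savez('pics/'+n+'0.npz',im=im,d=d)
    K,D,R,t=cam(n,st);print(n,-R.T@t,R[2],K[0,0],D)
E
```

```text
pics
{'t': 0.0, 'joint_pos': array([ 1.12517946,  0.3838451 ,  0.04382947,  1.59961303, -0.01791009,
        1.16118375, -0.04991172]), 'dq': array([-0.0010993 , -0.00139462, -0.00122893,  0.00011409,  0.00073778,
       -0.00013802, -0.00074727]), 'joint_efforts': array([-4.49808749e-04, -4.33459890e+01,  1.02421839e+00, -2.49515712e+01,
        1.06614936e-02,  1.13997184e-02, -2.88754684e-06]), 'position': array([ 0.2212143 , -0.61015816,  0.22216249]), 'orientation': array([ 8.18812352e-01, -5.74059725e-01, -1.12435780e-03, -7.07462255e-04]), 'wrist_force': array([-0.25243368, -0.57284843,  0.71212612]), 'moment': array([ 0.01827576,  0.04169671, -0.01953788]), 'gripper_width': 0.08518461809308277} 0.025
scene [1.42645159 0.07694451 1.09534828] [-0.66712249 -0.08040838 -0.74059576] 490.5453747396215 [-0.03886211  0.          0.          0.          0.        ]
side [-0.03832118  0.70110454  1.28030364] [ 0.40247602 -0.51005743 -0.76016739] 514.3660642941711 [0.05809241 0.         0.         0.         0.        ]
wrist [ 0.28282948 -0.58869164  0.37339522] [-0.24759908 -0.08855533 -0.96480705] 287.9949055976508 [-0.04879285  0.          0.          0.          0.        ]
```

View pics/scene0.png

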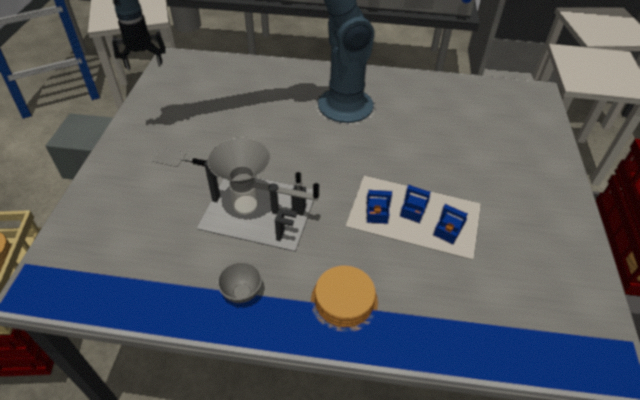

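View pics/side0.png

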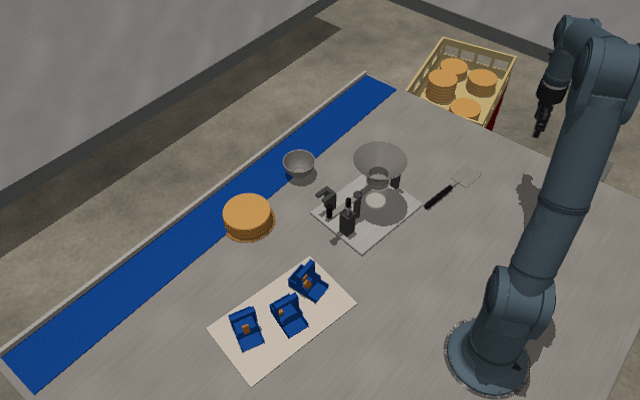

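View pics/wrist0.png

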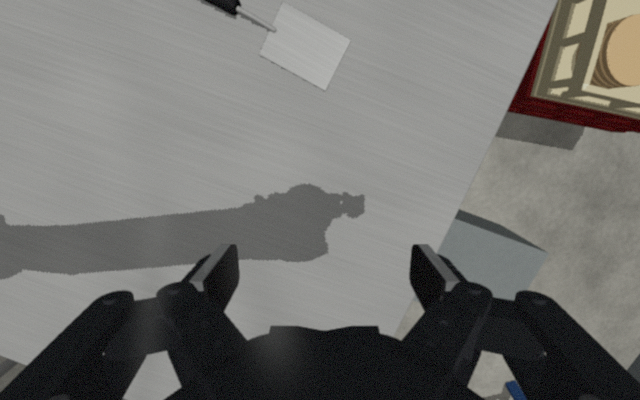

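The scene view shows the stand (funnel mouth about 240,160, knob about 315,188) and the board with three scoops at about (378,207), (415,203) and (451,223). The side view shows the same from behind. I'll enlarge both.

```bash
python3 - <<'E'
from h import *
a=np.load('pics/scene0.npz')['im'];save('sc_doser',a,(190,120,340,260),5);save('sc_board',a,(340,165,490,265),5)
b=np.load('pics/side0.npz')['im'];save('sd_doser',b,(295,130,445,262),5);save('sd_board',b,(200,245,360,390),5)
E
```

```text
(no output)
```

View pics/sc_doser.png

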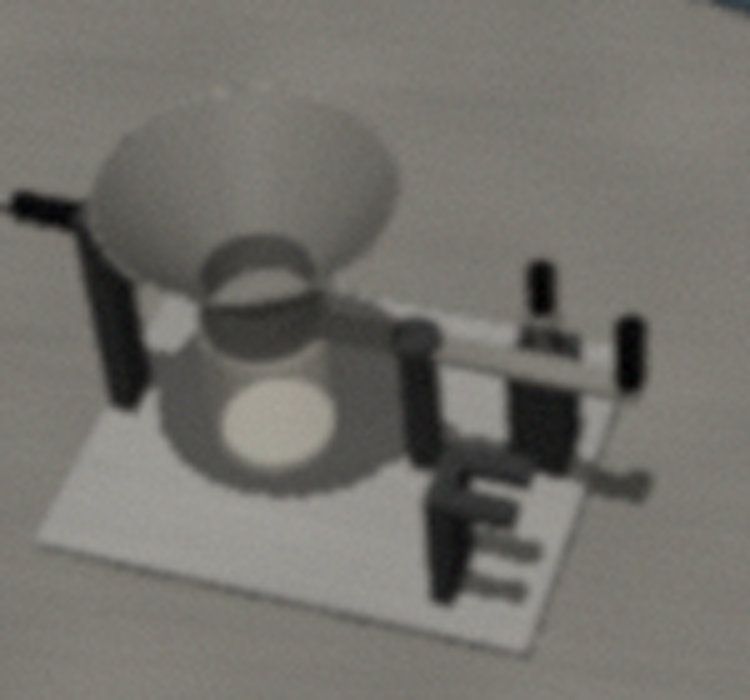

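View pics/sc_board.png

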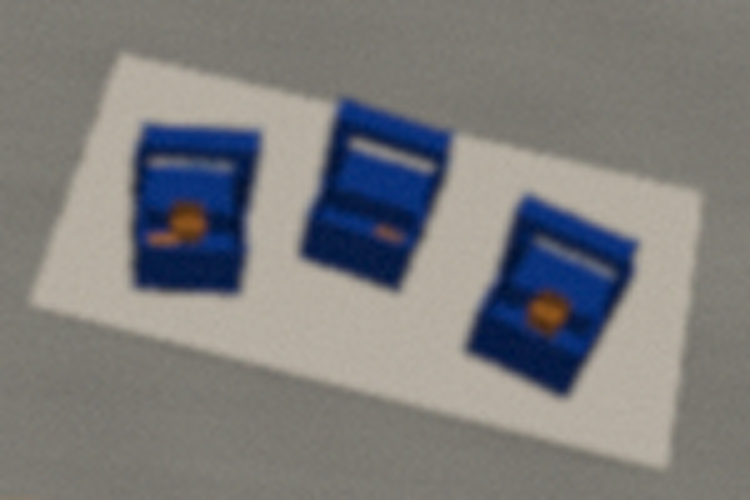

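View pics/sd_doser.png

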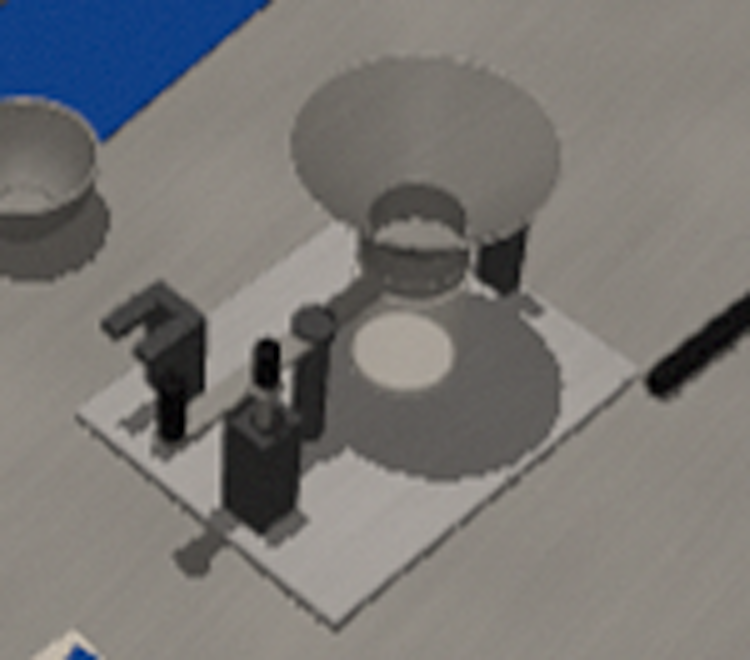

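View pics/sd_board.png

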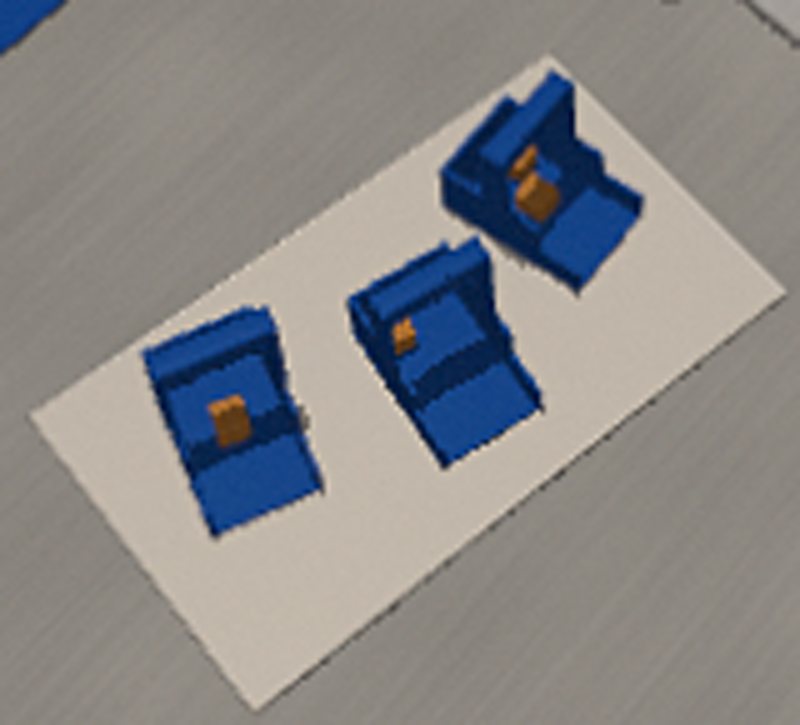

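```bash
cat > fitd.py <<'E'
from h import *
from scipy.optimize import least_squares
S=cam('scene');D=cam('side')
obs=[(S,(298.2,173.2),(-22,155,162)),(S,(316.2,184),(0,210,157)),(D,(348.2,198.6),(-22,155,162)),(D,(329.4,206),(0,210,157))]
# rim extremes: (cam, axis, sign, value)
ext=[(S,0,-1,190+90/5),(S,0,1,190+400/5),(S,1,-1,120+85/5),(D,0,-1,295+292/5),(D,0,1,295+560/5),(D,1,-1,130+55/5)]
th=np.linspace(0,2*np.pi,180)
def W(p,P):
    P=np.atleast_2d(np.array(P,float))/1000;c,s=np.cos(p[2]),np.sin(p[2])
    return np.c_[p[0]+c*P[:,0]-s*P[:,1],p[1]+s*P[:,0]+c*P[:,1],P[:,2]]
rim=np.c_[81*np.cos(th),81*np.sin(th),200+0*th]
def res(p):
    r=[]
    for c,uv,P in obs: r+=list(proj(c,W(p,P))[0]-uv)
    for c,a,s,v in ext:
        q=proj(c,W(p,rim))[:,a]; r.append(.6*((q.max() if s>0 else q.min())-v))
    return np.array(r)
if __name__=='__main__':
    p0=at_z(S,316,184,.157);print(p0,at_z(D,329.4,206,.157),at_z(S,298.2,173.2,.162),at_z(D,348.2,198.6,.162))
    best=min((least_squares(res,[.6,-.2,y]) for y in np.arange(-3,3.2,.5)),key=lambda r:r.cost)
    print(best.x,np.degrees(best.x[2]),best.fun.round(1))
    for n,P in dict(knob=(0,210,134),pin=(-22,155,35+62+27-27),notch=(78,155,100),rim=(0,0,200),hinge=(0,90,109)).items(): print(n,W(best.x,P))
    print('board sc',[at_z(S,340+u/5,165+v/5,.005).round(3) for u,v in [(120,55),(703,190),(668,467),(32,303)]])
    print('board sd',[at_z(D,200+u/5,245+v/5,.005).round(3) for u,v in [(550,55),(787,292),(255,710),(30,412)]])
    # scoop handles: bar top z=5+91=96
    for n,c,o,l in [('sc',S,(340,165),[((143,127),(262,133)),((342,100),(452,135)),((527,197),(637,240))]),('sd',D,(200,245),[((485,155),(570,80)),((365,305),(487,245)),((145,353),(272,312))])]:
        for a,b in l:
            A=at_z(c,o[0]+a[0]/5,o[1]+a[1]/5,.096);B=at_z(c,o[0]+b[0]/5,o[1]+b[1]/5,.096);print(n,A.round(3),B.round(3),'mid',((A+B)/2).round(3),np.linalg.norm(A-B).round(3))
E
python3 fitd.py
```

```text
[ 0.55209732 -0.03207815  0.157     ] [ 0.54764493 -0.03572539  0.157     ] [ 0.5247318  -0.08376126  0.162     ] [ 0.52067094 -0.08820626  0.162     ]
[ 0.52319092 -0.2419598  -0.12688123] -7.269759225223991 [-0.4 -1.1 -0.7 -0.7 -0.7  0.5 -1.   0.1 -0.1 -0.2 -0.6 -0.7  0.  -0.1]
knob [[ 0.54976455 -0.03364791  0.134     ]]
pin [[ 0.52098164 -0.08542188  0.097     ]]
notch [[ 0.62017778 -0.09807599  0.1       ]]
rim [[ 0.52319092 -0.2419598   0.2       ]]
hinge [[ 0.53457962 -0.15268327  0.109     ]]
board sc [array([0.355, 0.093, 0.005]), array([0.414, 0.445, 0.005]), array([0.62 , 0.409, 0.005]), array([0.558, 0.058, 0.005])]
board sd [array([0.549, 0.053, 0.005]), array([0.344, 0.09 , 0.005]), array([0.41 , 0.441, 0.005]), array([0.616, 0.403, 0.005])]
sc [0.498 0.108 0.096] [0.492 0.174 0.096] mid [0.495 0.141 0.096] 0.066
sc [0.461 0.218 0.096] [0.478 0.279 0.096] mid [0.469 0.248 0.096] 0.064
sc [0.518 0.318 0.096] [0.54  0.376 0.096] mid [0.529 0.347 0.096] 0.062
sd [0.493 0.17  0.096] [0.488 0.105 0.096] mid [0.49  0.137 0.096] 0.066
sd [0.481 0.277 0.096] [0.455 0.211 0.096] mid [0.468 0.244 0.096] 0.071
sd [0.549 0.366 0.096] [0.515 0.309 0.096] mid [0.532 0.338 0.096] 0.066
```

```bash
python3 -m inch '[{"dz":50},{"dz":90,"dx":20,"dy":20,"rz":8},{"dz":110,"dx":50,"dy":60,"rz":16},{"dz":110,"dx":80,"dy":105,"rz":24},{"dz":110,"dx":110,"dy":150,"rz":32},{"dz":110,"dx":135,"dy":195,"rz":40},{"dz":110,"dx":160,"dy":240,"rz":48},{"dz":110,"dx":185,"dy":285,"rz":56},{"dz":110,"dx":210,"dy":330,"rz":63},{"dz":110,"dx":235,"dy":375,"rz":63},{"dz":110,"dx":260,"dy":420,"rz":63},{"dz":110,"dx":280,"dy":460,"rz":63}]'
```

```text
validation failed for argument at $[0]...
```

```bash
python3 -m inch '[{"dx":0,"dy":40},{"dx":10,"dy":60},{"dx":10,"dy":60,"claw":0},{"dx":10,"dy":60,"claw":0}]'; python3 - <<'E'
from h import *
st=arm.observe();print(st['position'],st['orientation'],st['t'],st['joint_pos'].round(2),st['gripper_width'])
im,d=arm.snapshot('wrist');save('w1',im);np.savez('pics/w1.npz',im=im,d=d,pos=st['position'],q=st['orientation'])
E
```

```text
[ 0.22130203 -0.61037257  0.22246718] [ 8.18810554e-01 -5.74062883e-01 -8.76254721e-04 -5.61926748e-04] 0.15 [ 1.13  0.38  0.04  1.6  -0.02  1.16 -0.05] 0.08529378107789129validation failed for argument at $[0]...
```

View pics/w1.png

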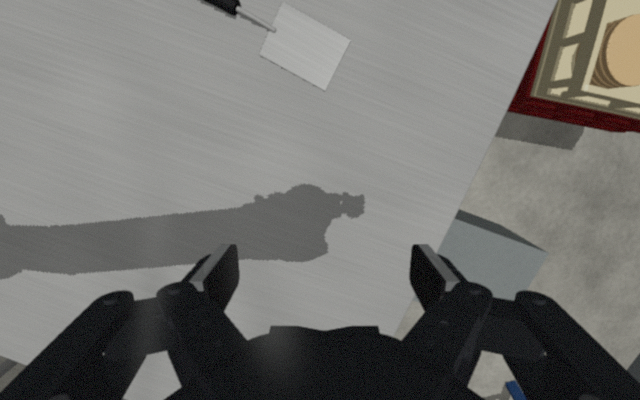

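The moves were refused: nothing moved, because every row needs all its fields. I'll repeat them with full rows.

```bash
python3 -m inch '[{"rx":0,"ry":0,"rz":0,"dx":0,"dy":0,"dz":50,"claw":-1},{"rx":0,"ry":0,"rz":8,"dx":20,"dy":20,"dz":90,"claw":-1},{"rx":0,"ry":0,"rz":16,"dx":50,"dy":60,"dz":110,"claw":-1},{"rx":0,"ry":0,"rz":24,"dx":80,"dy":105,"dz":110,"claw":-1},{"rx":0,"ry":0,"rz":32,"dx":110,"dy":150,"dz":110,"claw":-1},{"rx":0,"ry":0,"rz":40,"dx":135,"dy":195,"dz":110,"claw":-1},{"rx":0,"ry":0,"rz":48,"dx":160,"dy":240,"dz":110,"claw":-1},{"rx":0,"ry":0,"rz":56,"dx":185,"dy":285,"dz":110,"claw":-1},{"rx":0,"ry":0,"rz":63,"dx":210,"dy":330,"dz":110,"claw":-1},{"rx":0,"ry":0,"rz":63,"dx":235,"dy":375,"dz":110,"claw":-1},{"rx":0,"ry":0,"rz":63,"dx":260,"dy":420,"dz":110,"claw":-1},{"rx":0,"ry":0,"rz":63,"dx":280,"dy":460,"dz":110,"claw":-1}]'
```

```text
t: 1.4
position: [0.495, -0.1629, 0.3336]
orientation: [0.998, -0.062, 0.0, 0.0]
wrist_force: [1.2, -1.3, 0.1]
gripper_width: 0.0855
```

```bash
python3 -m inch '[{"rx":0,"ry":0,"rz":0,"dx":0,"dy":40,"dz":20,"claw":0.2},{"rx":0,"ry":0,"rz":0,"dx":10,"dy":60,"dz":20,"claw":0.2},{"rx":0,"ry":0,"rz":0,"dx":10,"dy":60,"dz":20,"claw":0.2},{"rx":0,"ry":0,"rz":0,"dx":10,"dy":60,"dz":20,"claw":0.2}]'; python3 - <<'E'
from h import *
st=arm.observe();print(st['position'],st['orientation'],st['t'],st['joint_pos'].round(2),st['gripper_width'])
im,d=arm.snapshot('wrist');save('w2',im);np.savez('pics/w2.npz',im=im,d=d,pos=st['position'],q=st['orientation'])
E
```

```text
t: 1.8
position: [0.5042, -0.105, 0.3532]
orientation: [0.998, -0.061, -0.0, 0.0]
wrist_force: [-0.6, 0.2, -0.6]
gripper_width: 0.0347
[ 0.50415221 -0.10501606  0.35319083] [ 9.98117551e-01 -6.13266767e-02 -4.81440488e-04  4.02865151e-04] 1.8 [ 0.6   0.06 -0.49  1.73  0.03  1.36 -0.02] 0.03469415453555399
```

View pics/w2.png

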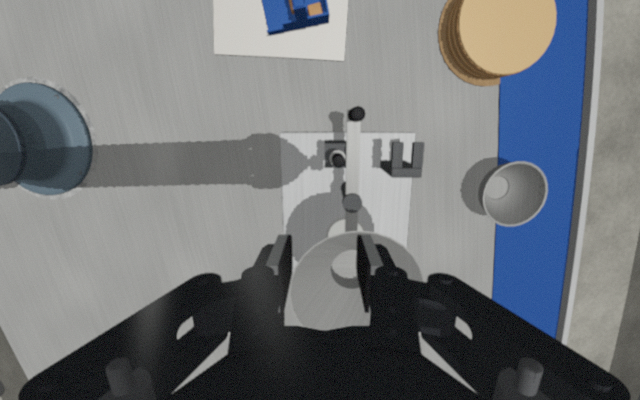

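```bash
python3 - <<'E'
from h import *
a=np.load('pics/w2.npz')['im'];save('w2c',a,(260,90,440,220),4.4)
E
```

```text
(no output)
```

View pics/w2c.png

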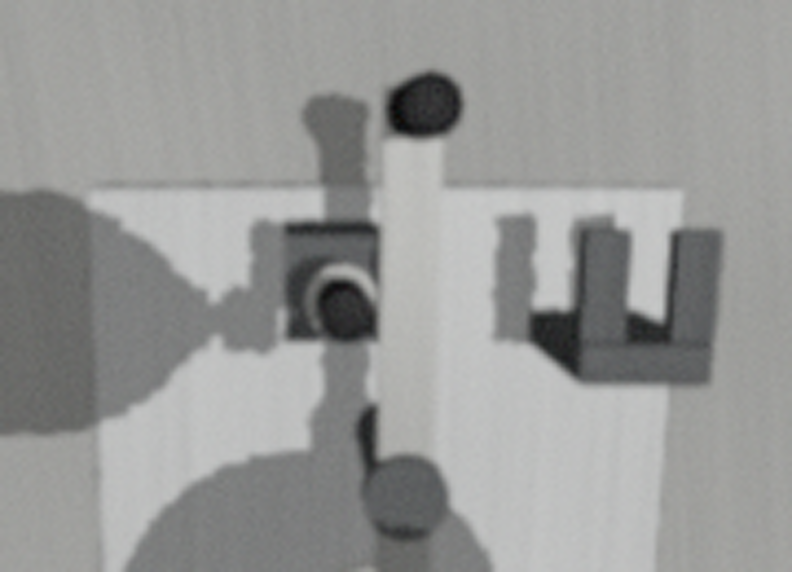

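```bash
python3 - <<'E'
from h import *
z=np.load('pics/w2.npz');st=dict(position=z['pos'],orientation=z['q']);c=cam('wrist',st)
f=lambda u,v,h:at_z(c,260+u/4.4,90+v/4.4,h)
pin=f(346,312,.162);knob=f(430,104,.157);no=f(651.5,286,.1)
print(pin,knob,no)
print('pin-notch',no-pin,np.linalg.norm((no-pin)[:2]),'pin-knob',np.linalg.norm((knob-pin)[:2]))
v=(no-pin)[:2];print(np.degrees(np.arctan2(v[1],v[0])))
print('prongs',f(582,230,.1),f(722,230,.1),f(582,342,.1))
w=(knob-pin)[:2];print(np.degrees(np.arctan2(w[1],w[0]))-np.degrees(np.arctan2(55,22)))
E
```

```text
[ 0.5231566  -0.08633127  0.162     ] [ 0.55131629 -0.03503396  0.157     ] [ 0.6228663  -0.09806498  0.1       ]
pin-notch [ 0.0997097  -0.01173371 -0.062     ] 0.10039773322360855 pin-knob 0.05851822385495683
-6.711625669964413
prongs [ 0.60185755 -0.0779007   0.1       ] [ 0.64603924 -0.08303634  0.1       ] [ 0.59963452 -0.11339339  0.1       ]
-6.963203993260301
```

```bash
python3 -c "
from cell import arm
s=arm.observe();print(s['position'],s['dq'].round(3))"
```

```text
[ 0.50380979 -0.10627869  0.35293863] [ 0.015  0.002  0.022  0.002 -0.001 -0.001 -0.003]
```

```bash
python3 -m inch '[{"rx":0,"ry":0,"rz":0,"dx":18,"dy":20,"dz":0,"claw":0.2},{"rx":0,"ry":0,"rz":0,"dx":18,"dy":20,"dz":-40,"claw":0.2},{"rx":0,"ry":0,"rz":0,"dx":18,"dy":20,"dz":-80,"claw":0.2},{"rx":0,"ry":0,"rz":0,"dx":18,"dy":20,"dz":-120,"claw":0.2},{"rx":0,"ry":0,"rz":0,"dx":18,"dy":20,"dz":-148,"claw":0.2},{"rx":0,"ry":0,"rz":0,"dx":18,"dy":20,"dz":-148,"claw":0.2},{"rx":0,"ry":0,"rz":0,"dx":18,"dy":20,"dz":-148,"claw":0.2},{"rx":0,"ry":0,"rz":0,"dx":18,"dy":20,"dz":-148,"claw":0.2}]'; python3 - <<'E'
from h import *
st=arm.observe();print(st['position'],st['orientation'],st['t'])
im,d=arm.snapshot('wrist');save('w3',im,(200,80,440,300),3)
E
```

```text
t: 2.65
position: [0.524, -0.0858, 0.2076]
orientation: [0.998, -0.063, 0.002, 0.0]
wrist_force: [0.1, 0.9, 0.3]
gripper_width: 0.034
[ 0.52404878 -0.08578857  0.20762783] [ 9.98040877e-01 -6.25386726e-02  1.79912692e-03  2.91458435e-04] 2.65
```

View pics/w3.png

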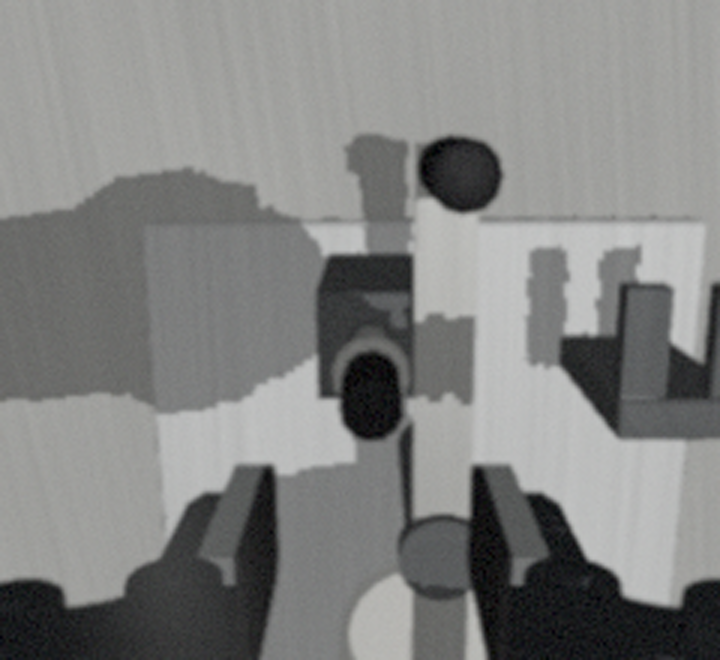

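```bash
python3 - <<'E'
from h import *
st=arm.observe();print(st['position']);c=cam('wrist',st)
print(at_z(c,200+372/3,80+403/3,.162))
E
```

```text
[ 0.52426269 -0.08550656  0.20792368]
[ 0.52403217 -0.08404911  0.162     ]
```

```bash
python3 -m inch '[{"rx":0,"ry":0,"rz":0,"dx":-1,"dy":0,"dz":-25,"claw":0.2},{"rx":0,"ry":0,"rz":0,"dx":-1,"dy":0,"dz":-50,"claw":0.2},{"rx":0,"ry":0,"rz":0,"dx":-1,"dy":0,"dz":-50,"claw":0.2},{"rx":0,"ry":0,"rz":0,"dx":-1,"dy":0,"dz":-50,"claw":0.2},{"rx":0,"ry":0,"rz":0,"dx":-1,"dy":0,"dz":-50,"claw":1},{"rx":0,"ry":0,"rz":0,"dx":-1,"dy":0,"dz":-50,"claw":1},{"rx":0,"ry":0,"rz":0,"dx":-1,"dy":0,"dz":-50,"claw":1},{"rx":0,"ry":0,"rz":0,"dx":-1,"dy":0,"dz":-50,"claw":1},{"rx":0,"ry":0,"rz":0,"dx":-1,"dy":0,"dz":-50,"claw":1}]' 40; python3 - <<'E'
from h import *
st=arm.observe();print(st['position'],st['orientation'],st['t'])
im,d=arm.snapshot('wrist');save('w4',im,(200,80,440,300),3)
E
```

```text
t: 3.6
position: [0.5217, -0.0847, 0.1559]
orientation: [0.998, -0.062, 0.0, 0.0]
wrist_force: [1.3, 0.2, -0.2]
gripper_width: -0.0001
[ 0.52167117 -0.08470271  0.15585043] [ 9.98096675e-01 -6.16683120e-02  2.08086430e-04  6.34264898e-05] 3.6
```

View pics/w4.png

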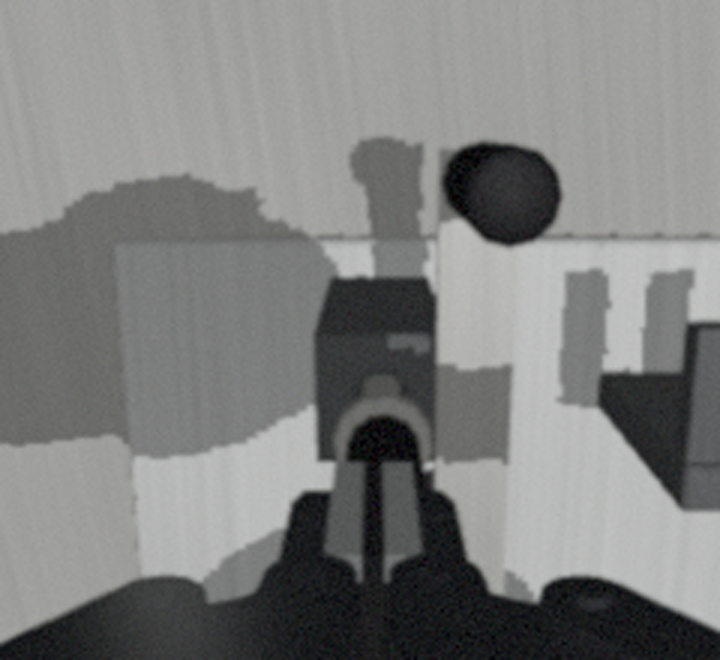

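```bash
python3 - <<'E'
from h import *
im,d=arm.snapshot('side');save('sd5',im,(295,130,445,262),5)
im,d=arm.snapshot('scene');save('sc5',im,(230,100,350,210),6)
E
```

```text
(no output)
```

View pics/sd5.png

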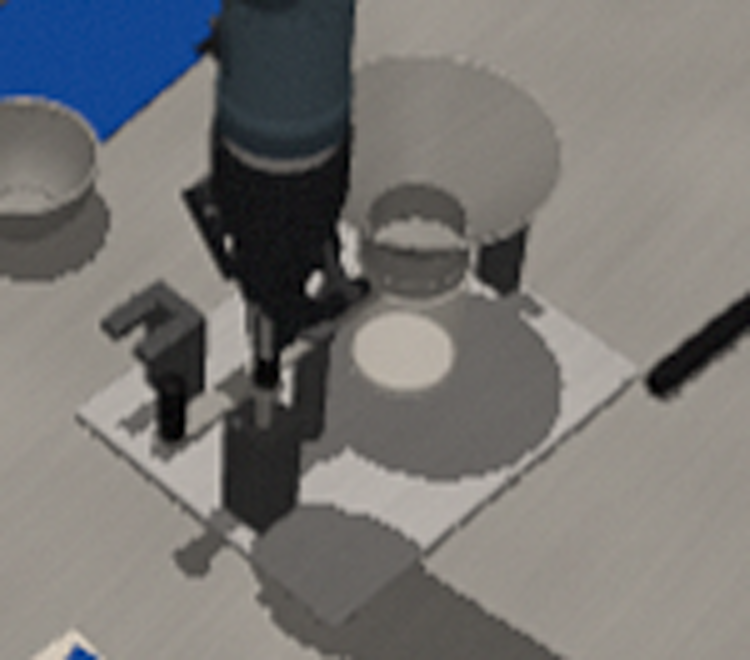

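View pics/sc5.png

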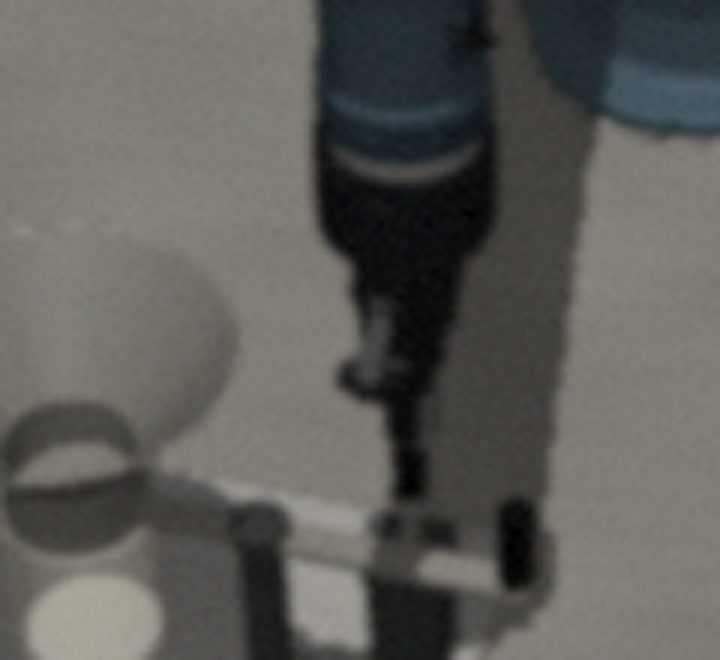

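```bash
python3 - <<'E'
from h import *
st=arm.observe();p=st['position'];print(p,st['gripper_width'],st['t'])
for n,o,s in [('wrist',(200,80),3),('side',(295,130),5),('scene',(230,100),6)]:
    c=cam(n,st)
    for z in (.131,.162,.175): print(n,z,(proj(c,[p[0],p[1],z])[0]-o)*s)
im,d=arm.snapshot('wrist');save('w6',im,(260,160,400,320),5)
np.savez('pics/w6.npz',d=d)
c=cam('wrist',st)
for v in range(215,262,3):
    P=at_d(c,326,v,d[v,326]);print(v,[at_d(c,u,v,d[v,u]).round(3).tolist() for u in (318,326,334)])
E
```

```text
[ 0.52152032 -0.08463754  0.15557003] -0.00024365062364238045 3.75
wrist 0.131 [374.82789362 439.80963991]
wrist 0.162 [375.33867641 499.38951006]
wrist 0.175 [375.61474601 531.64554248]
side 0.131 [259.27375003 380.61707077]
side 0.162 [261.03335362 345.93388945]
side 0.175 [261.78862109 331.05745553]
scene 0.131 [409.41517389 482.01516047]
scene 0.162 [408.4174303  433.88610487]
scene 0.175 [407.98928286 413.19854082]
215 [[0.518, -0.077, 0.129], [0.523, -0.077, 0.131], [0.528, -0.077, 0.132]]
218 [[0.518, -0.078, 0.131], [0.523, -0.078, 0.133], [0.528, -0.08, 0.13]]
221 [[0.518, -0.08, 0.131], [0.523, -0.078, 0.139], [0.528, -0.08, 0.136]]
224 [[0.518, -0.08, 0.138], [0.523, -0.078, 0.145], [0.528, -0.08, 0.141]]
227 [[0.518, -0.08, 0.142], [0.523, -0.078, 0.149], [0.527, -0.079, 0.148]]
230 [[0.518, -0.079, 0.15], [0.523, -0.078, 0.154], [0.527, -0.08, 0.152]]
233 [[0.518, -0.08, 0.152], [0.523, -0.078, 0.16], [0.527, -0.079, 0.157]]
236 [[0.519, -0.075, 0.171], [0.523, -0.075, 0.171], [0.527, -0.075, 0.172]]
239 [[0.519, -0.074, 0.176], [0.523, -0.075, 0.176], [0.527, -0.075, 0.175]]
242 [[0.519, -0.074, 0.179], [0.523, -0.075, 0.18], [0.527, -0.075, 0.179]]
245 [[0.519, -0.074, 0.183], [0.523, -0.075, 0.182], [0.527, -0.075, 0.183]]
248 [[0.519, -0.075, 0.185], [0.523, -0.075, 0.186], [0.527, -0.075, 0.187]]
251 [[0.52, -0.074, 0.19], [0.523, -0.074, 0.19], [0.527, -0.076, 0.188]]
254 [[0.519, -0.075, 0.191], [0.523, -0.075, 0.192], [0.526, -0.075, 0.192]]
257 [[0.52, -0.074, 0.195], [0.523, -0.075, 0.195], [0.526, -0.075, 0.195]]
260 [[0.52, -0.074, 0.198], [0.523, -0.075, 0.197], [0.526, -0.075, 0.198]]
```

View pics/w6.png

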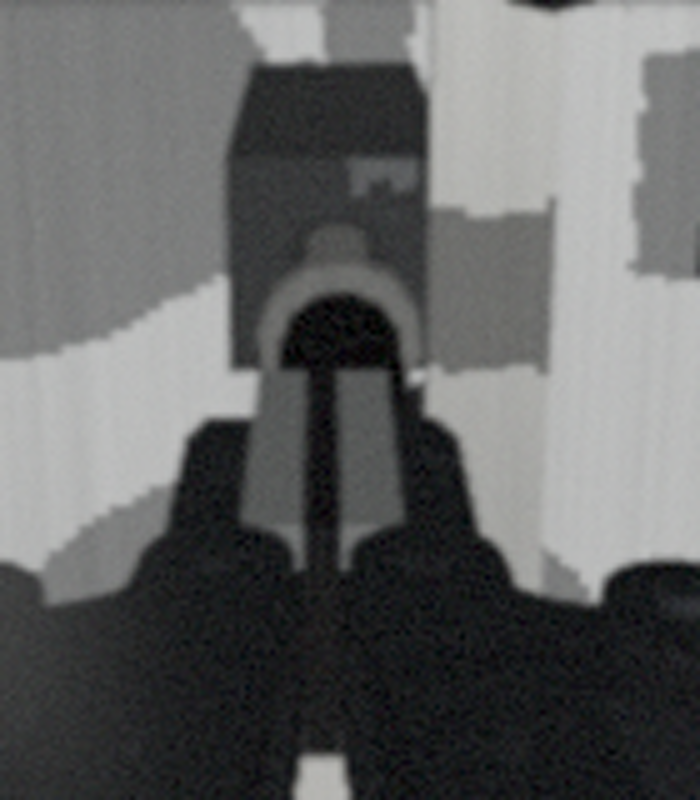

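```bash
python3 - <<'E'
from h import *
st=arm.observe();c=cam('wrist',st);d=np.load('pics/w6.npz')['d']
for u,v in [(371,145),(330,195),(355,230),(350,170),(300,110),(435,205),(445,240),(330,255),(310,268),(325,300)]:
    print((u,v),at_d(c,u,v,d[v,u]).round(4))
# tool-frame profile of finger nearest
T=np.array(arm.calibration('wrist')['tool_from_camera']);print(T.round(4))
z=np.load('pics/wrist0.npz');dd=z['d']
K,D,_,_=c
for v in range(246,300,8):
    for u in (225,235,420,428):
        q=cv2.undistortPoints(np.array([[[u,v]]],float),K,D)[0,0];print((u,v),(T@np.r_[q*dd[v,u],dd[v,u],1])[:3].round(4),end=' ')
    print()
E
```

```text
(371, 145) [ 0.5511 -0.0335  0.1591]
(330, 195) [ 0.5269 -0.0724  0.0977]
(355, 230) [ 0.542  -0.0975  0.1105]
(350, 170) [ 0.5428 -0.0536  0.1088]
(300, 110) [ 0.5061 -0.0045  0.0016]
(435, 205) [ 0.6041 -0.0888  0.101 ]
(445, 240) [ 0.6114 -0.1182  0.1011]
(330, 255) [ 0.5247 -0.075   0.193 ]
(310, 268) [ 0.517  -0.0723  0.2076]
(325, 300) [ 0.5205 -0.0913  0.2014]
[[ 1.000e+00  1.100e-03 -0.000e+00 -7.000e-04]
 [-1.100e-03  9.647e-01  2.633e-01 -6.540e-02]
 [ 3.000e-04 -2.633e-01  9.647e-01 -1.512e-01]
 [ 0.000e+00  0.000e+00  0.000e+00  1.000e+00]]
(225, 246) [-0.0468 -0.0099 -0.0283] (235, 246) [-0.0434 -0.0081 -0.0241] (420, 246) [ 0.0442 -0.0099 -0.028 ] (428, 246) [ 0.048  -0.0098 -0.0278] 
(225, 254) [-0.0445 -0.0092 -0.0352] (235, 254) [-0.0433 -0.0046 -0.0256] (420, 254) [ 0.0422 -0.009  -0.0345] (428, 254) [ 0.045  -0.0099 -0.0364] 
(225, 262) [-0.0435 -0.0071 -0.0389] (235, 262) [-0.0434 -0.0007 -0.0263] (420, 262) [ 0.042  -0.0058 -0.0361] (428, 262) [ 0.0421 -0.0102 -0.0447] 
(225, 270) [-0.0433 -0.0041 -0.0403] (235, 270) [-0.0435  0.0032 -0.0271] (420, 270) [ 0.0426 -0.0016 -0.0356] (428, 270) [ 0.0419 -0.0075 -0.0463] 
(225, 278) [-0.0436 -0.0003 -0.0405] (235, 278) [-0.0431  0.0061 -0.0295] (420, 278) [ 0.042  0.001 -0.038] (428, 278) [ 0.042  -0.0042 -0.0469] 
(225, 286) [-0.0434  0.0027 -0.0421] (235, 286) [-0.0434  0.0103 -0.0298] (420, 286) [ 0.042   0.0044 -0.039 ] (428, 286) [ 0.0418 -0.0013 -0.0484] 
(225, 294) [-0.043   0.0053 -0.0441] (235, 294) [-0.133   0.1806  0.2218] (420, 294) [ 0.0419  0.0076 -0.0405] (428, 294) [ 0.0422  0.0024 -0.0484]
```

The fingers shut just above the pin head. Wrist depth and the side view agree that the shut fingertips stand about 10 mm behind the reported TCP, not 25 mm ahead of it. So I'll use the measured tip offset, reopen and go about 32 mm lower.

```bash
python3 -m inch '[{"rx":0,"ry":0,"rz":0,"dx":1,"dy":0,"dz":5,"claw":0.2},{"rx":0,"ry":0,"rz":0,"dx":1,"dy":0,"dz":5,"claw":0.2},{"rx":0,"ry":0,"rz":0,"dx":1,"dy":-1,"dz":5,"claw":0.2},{"rx":0,"ry":0,"rz":0,"dx":1,"dy":-1,"dz":-10,"claw":0.2},{"rx":0,"ry":0,"rz":0,"dx":1,"dy":-1,"dz":-20,"claw":0.2},{"rx":0,"ry":0,"rz":0,"dx":1,"dy":-1,"dz":-31,"claw":0.2},{"rx":0,"ry":0,"rz":0,"dx":1,"dy":-1,"dz":-31,"claw":0.2},{"rx":0,"ry":0,"rz":0,"dx":1,"dy":-1,"dz":-31,"claw":0.2}]' 40; python3 - <<'E'
from h import *
st=arm.observe();print(st['position'],st['wrist_force'],st['t'])
im,d=arm.snapshot('wrist');save('w7',im,(200,100,440,300),3)
E
```

```text
t: 4.6
position: [0.5219, -0.0855, 0.1237]
orientation: [0.998, -0.062, -0.001, -0.0]
wrist_force: [0.6, 0.4, 0.5]
gripper_width: 0.034
[ 0.52193873 -0.08549438  0.1236916 ] [0.64646121 0.42693342 0.5206446 ] 4.6
```

View pics/w7.png

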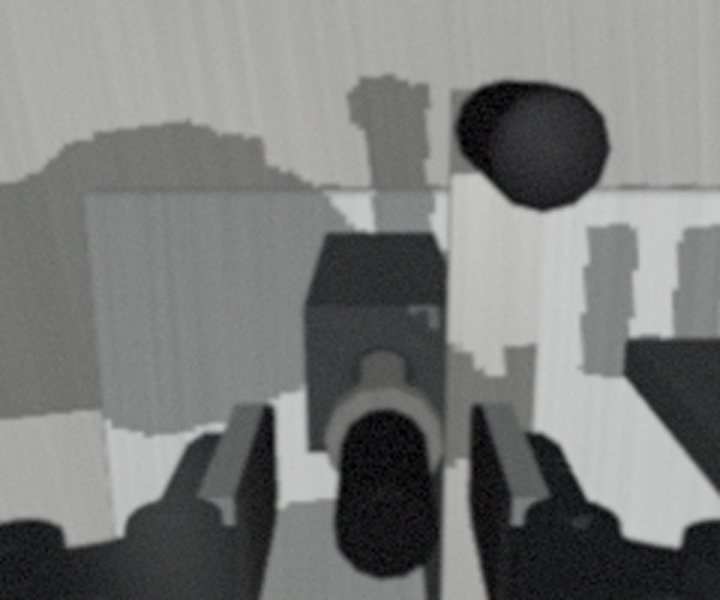

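```bash
python3 -m inch '[{"rx":0,"ry":0,"rz":0,"dx":1,"dy":0,"dz":0,"claw":0.2},{"rx":0,"ry":0,"rz":0,"dx":1,"dy":0,"dz":0,"claw":1},{"rx":0,"ry":0,"rz":0,"dx":1,"dy":0,"dz":0,"claw":1},{"rx":0,"ry":0,"rz":0,"dx":1,"dy":0,"dz":0,"claw":1},{"rx":0,"ry":0,"rz":0,"dx":1,"dy":0,"dz":0,"claw":1},{"rx":0,"ry":0,"rz":0,"dx":1,"dy":0,"dz":0,"claw":1}]' 40
```

```text
t: 5.25
position: [0.5241, -0.0857, 0.1252]
orientation: [0.998, -0.062, 0.001, 0.0]
wrist_force: [-0.4, 0.9, 3.7]
gripper_width: 0.0145
```

```bash
python3 -m inch '[{"rx":0,"ry":0,"rz":0,"dx":0,"dy":0,"dz":10,"claw":1},{"rx":0,"ry":0,"rz":0,"dx":0,"dy":0,"dz":25,"claw":1},{"rx":0,"ry":0,"rz":0,"dx":0,"dy":0,"dz":45,"claw":1},{"rx":0,"ry":0,"rz":0,"dx":0,"dy":0,"dz":65,"claw":1},{"rx":0,"ry":0,"rz":0,"dx":0,"dy":0,"dz":65,"claw":1},{"rx":0,"ry":0,"rz":0,"dx":0,"dy":0,"dz":65,"claw":1}]'; python3 - <<'E'
from h import *
st=arm.observe();print(st['position'],st['wrist_force'],st['t'])
im,d=arm.snapshot('wrist');save('w8',im,(200,100,440,300),3);np.savez('pics/w8.npz',d=d,im=im)
im,d=arm.snapshot('side');save('sd8',im,(295,130,445,262),5)
im,d=arm.snapshot('scene');save('sc8',im,(230,100,350,210),6)
E
```

```text
t: 5.85
position: [0.5235, -0.0857, 0.1901]
orientation: [0.998, -0.062, 0.0, 0.0]
wrist_force: [0.4, -0.4, -1.1]
gripper_width: 0.0142
[ 0.52352163 -0.08572626  0.19007477] [ 0.44160218 -0.43110823 -1.09496164] 5.85
```

View pics/w8.png

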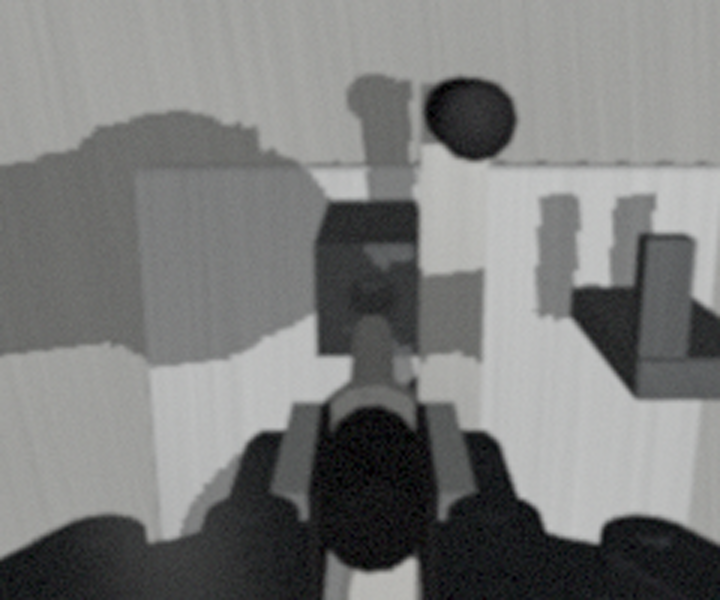

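View pics/sc8.png

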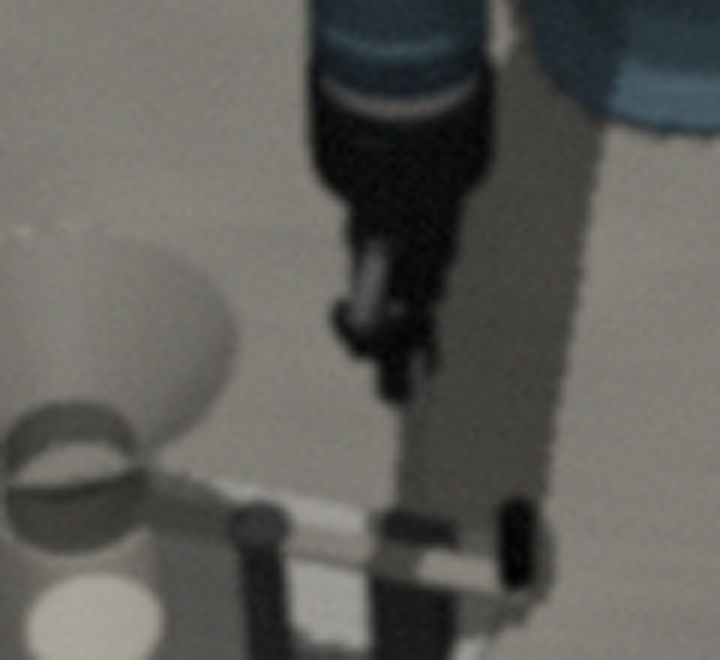

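View pics/sd8.png

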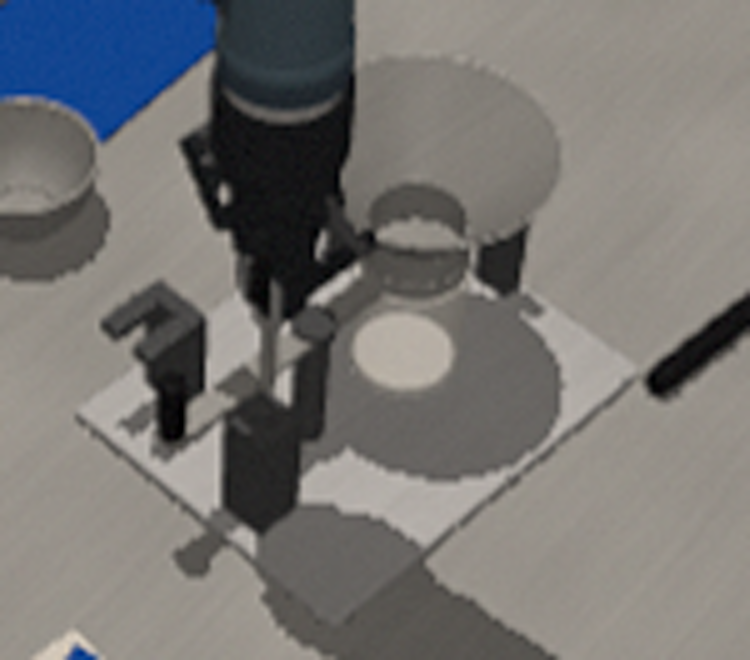

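```bash
python3 -m inch '[{"rx":0,"ry":0,"rz":0,"dx":20,"dy":-2,"dz":3,"claw":1},{"rx":0,"ry":0,"rz":0,"dx":50,"dy":-6,"dz":3,"claw":1},{"rx":0,"ry":0,"rz":0,"dx":80,"dy":-10,"dz":3,"claw":1},{"rx":0,"ry":0,"rz":0,"dx":99,"dy":-12,"dz":3,"claw":1},{"rx":0,"ry":0,"rz":0,"dx":99,"dy":-12,"dz":3,"claw":1},{"rx":0,"ry":0,"rz":0,"dx":99,"dy":-12,"dz":3,"claw":1},{"rx":0,"ry":0,"rz":0,"dx":99,"dy":-12,"dz":3,"claw":1}]'; python3 - <<'E'
from h import *
st=arm.observe();print(st['position'],st['orientation'],st['wrist_force'],st['t'])
im,d=arm.snapshot('wrist');save('w9',im,(230,130,390,250),5);np.savez('pics/w9.npz',d=d,im=im)
E
```

```text
t: 6.7
position: [0.6209, -0.0974, 0.1916]
orientation: [0.998, -0.061, -0.001, -0.0]
wrist_force: [-0.3, -0.1, -0.3]
gripper_width: 0.0143
[ 0.62093162 -0.09737408  0.19156829] [ 9.98107839e-01 -6.14719285e-02 -1.39386150e-03 -2.56447925e-05] [-0.33021496 -0.0888816  -0.29668849] 6.7
```

View pics/w9.png

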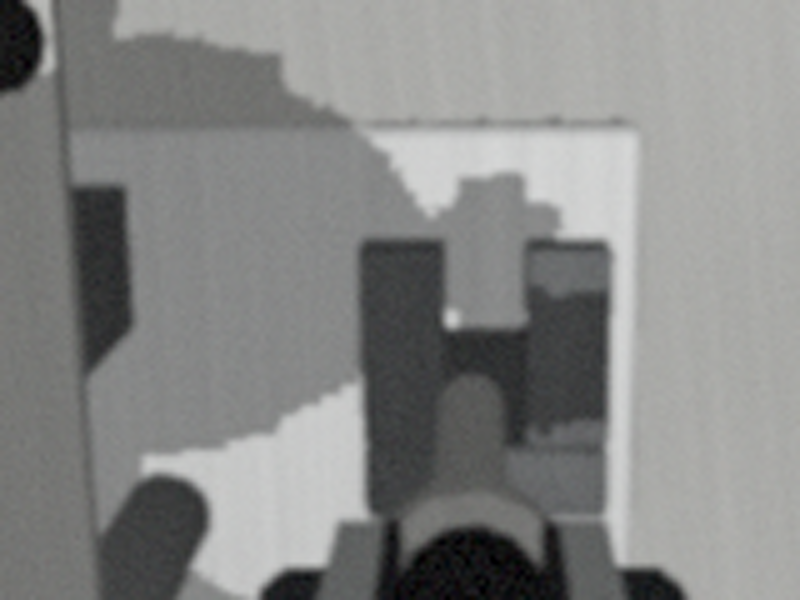

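```bash
python3 - <<'E'
from h import *
st=arm.observe();print(st['position']);c=cam('wrist',st)
f=lambda u,v,h:at_z(c,230+u/5,130+v/5,h)
print('foot front',f(470,373,.128),'collar',f(472,492,.19))
print('slot open end L/R',f(442,243,.1),f(527,243,.1),'prong outer',f(362,243,.1),f(610,243,.1),'back',f(487,515,.1),f(370,515,.1),'closed?',f(487,445,.1))
E
```

```text
[ 0.62108847 -0.09752382  0.19195195]
foot front [ 0.62077855 -0.09394161  0.128     ] collar [ 0.62159527 -0.09020471  0.19      ]
slot open end L/R [ 0.61779649 -0.07832199  0.1       ] [ 0.63226737 -0.08008962  0.1       ] prong outer [ 0.60416985 -0.07665143  0.1       ] [ 0.646404   -0.08181002  0.1       ] back [ 0.61953996 -0.12880394  0.1       ] [ 0.59854409 -0.12625485  0.1       ] closed? [ 0.62112236 -0.11554666  0.1       ]
```

```bash
python3 -m inch '[{"rx":0,"ry":0,"rz":0,"dx":2.5,"dy":1,"dz":0,"claw":1},{"rx":0,"ry":0,"rz":0,"dx":2.5,"dy":1,"dz":-10,"claw":1},{"rx":0,"ry":0,"rz":0,"dx":2.5,"dy":1,"dz":-20,"claw":1},{"rx":0,"ry":0,"rz":0,"dx":2.5,"dy":1,"dz":-22,"claw":1},{"rx":0,"ry":0,"rz":0,"dx":2.5,"dy":1,"dz":-22,"claw":1}]'; python3 - <<'E'
from h import *
st=arm.observe();print(st['position'],st['orientation'],st['wrist_force'],st['t']);c=cam('wrist',st)
im,d=arm.snapshot('wrist');save('w10',im,(230,130,390,250),5)
print(proj(c,[.6228,-.097,.1]))
E
```

```text
t: 7.25
position: [0.624, -0.0967, 0.1692]
orientation: [0.998, -0.062, -0.001, -0.0]
wrist_force: [-0.4, 0.3, -0.5]
gripper_width: 0.0147
[ 0.62399402 -0.09669542  0.16918846] [ 9.98095761e-01 -6.16700206e-02 -1.28581328e-03 -8.28014828e-05] [-0.38079562  0.25041833 -0.52648633] 7.25
[[323.55928507 207.58778593]]
```

View pics/w10.png

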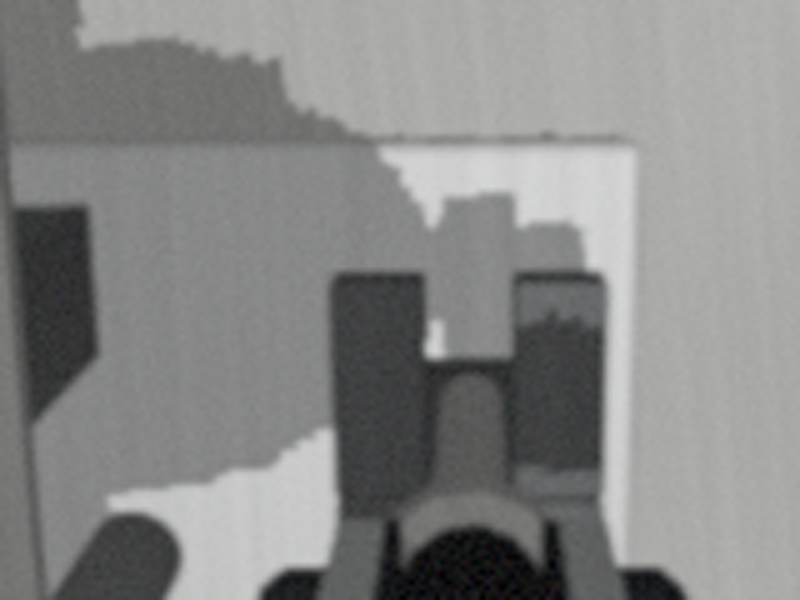

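```bash
python3 -m inch '[{"rx":0,"ry":0,"rz":0,"dx":0,"dy":0,"dz":-8,"claw":1},{"rx":0,"ry":0,"rz":0,"dx":0,"dy":0,"dz":-18,"claw":1},{"rx":0,"ry":0,"rz":0,"dx":0,"dy":0,"dz":-28,"claw":1},{"rx":0,"ry":0,"rz":0,"dx":0,"dy":0,"dz":-40,"claw":1},{"rx":0,"ry":0,"rz":0,"dx":0,"dy":0,"dz":-52,"claw":1},{"rx":0,"ry":0,"rz":0,"dx":0,"dy":0,"dz":-60,"claw":1},{"rx":0,"ry":0,"rz":0,"dx":0,"dy":0,"dz":-64,"claw":1},{"rx":0,"ry":0,"rz":0,"dx":0,"dy":0,"dz":-64,"claw":1}]'; python3 - <<'E'
from h import *
st=arm.observe();print(st['position'],st['orientation'],st['wrist_force'],st['t'])
im,d=arm.snapshot('wrist');save('w11',im,(230,130,390,250),5)
im,d=arm.snapshot('scene');save('sc11',im,(230,100,350,210),6)
E
```

```text
t: 8.1
position: [0.6244, -0.0966, 0.1055]
orientation: [0.998, -0.062, -0.001, -0.0]
wrist_force: [-0.6, 0.2, -0.2]
gripper_width: 0.0146
[ 0.62443375 -0.09659088  0.1054658 ] [ 9.98098866e-01 -6.16273076e-02 -8.39185295e-04 -1.55149565e-04] [-0.63578193  0.16961237 -0.19535553] 8.1
```

View pics/w11.png

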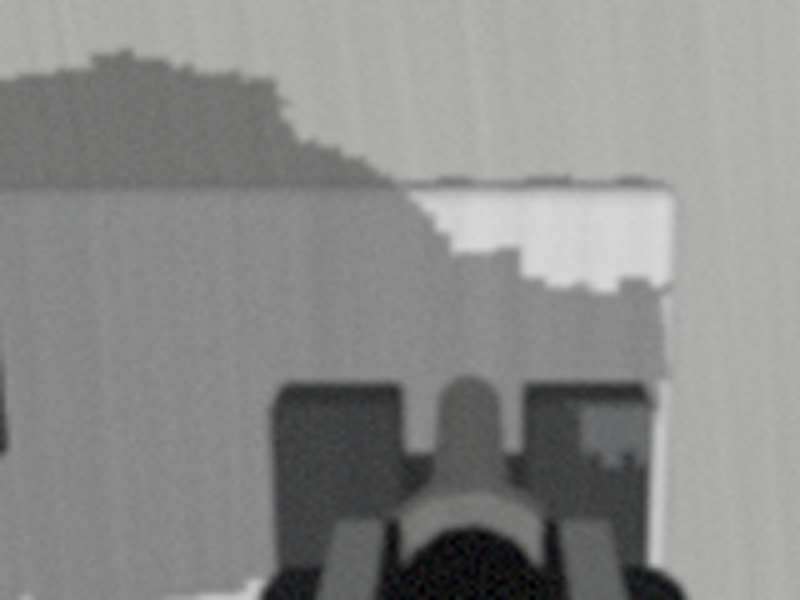

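View pics/sc11.png

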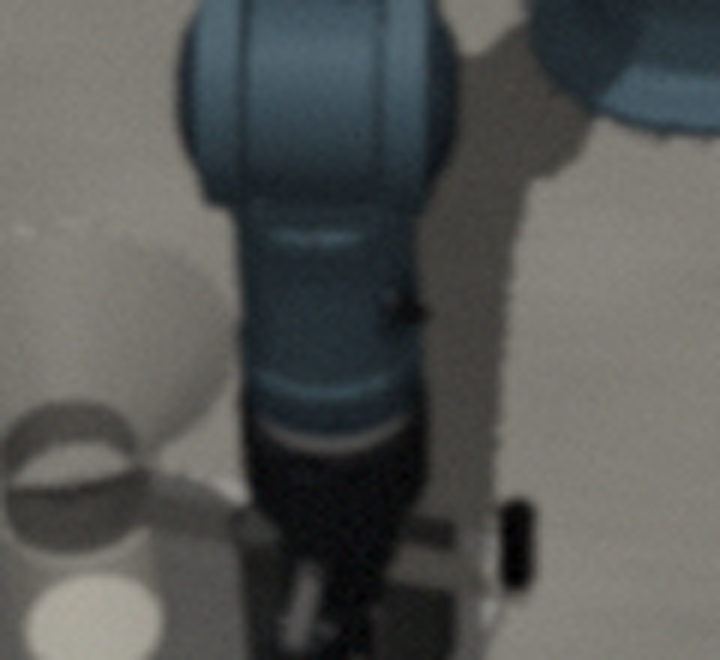

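```bash
python3 -m inch '[{"rx":0,"ry":0,"rz":0,"dx":0,"dy":0,"dz":-2,"claw":1},{"rx":0,"ry":0,"rz":0,"dx":0,"dy":0,"dz":-4,"claw":1},{"rx":0,"ry":0,"rz":0,"dx":0,"dy":0,"dz":-4,"claw":1},{"rx":0,"ry":0,"rz":0,"dx":0,"dy":0,"dz":-4,"claw":1}]'
```

```text
t: 8.6
position: [0.6253, -0.0967, 0.1028]
orientation: [0.998, -0.062, 0.0, 0.0]
wrist_force: [0.2, -0.9, -0.3]
gripper_width: 0.0147
```

```bash
python3 -m inch '[{"rx":0,"ry":0,"rz":0,"dx":-1,"dy":0,"dz":-2,"claw":1},{"rx":0,"ry":0,"rz":0,"dx":-1,"dy":0,"dz":-2,"claw":1},{"rx":0,"ry":0,"rz":0,"dx":-1,"dy":0,"dz":-2,"claw":1}]'
```

```text
t: 8.9
position: [0.6249, -0.0967, 0.1013]
orientation: [0.998, -0.062, 0.001, 0.0]
wrist_force: [-0.4, -0.1, 2.3]
gripper_width: 0.0146
```

Contact (2.3 N upward). I'll release and rise.

```bash
python3 -m inch '[{"rx":0,"ry":0,"rz":0,"dx":0,"dy":0,"dz":0,"claw":0.4},{"rx":0,"ry":0,"rz":0,"dx":0,"dy":0,"dz":0,"claw":0.3},{"rx":0,"ry":0,"rz":0,"dx":0,"dy":0,"dz":0,"claw":0.3},{"rx":0,"ry":0,"rz":0,"dx":0,"dy":0,"dz":20,"claw":0.3},{"rx":0,"ry":0,"rz":0,"dx":0,"dy":0,"dz":50,"claw":0.3},{"rx":0,"ry":0,"rz":0,"dx":0,"dy":0,"dz":90,"claw":0.3},{"rx":0,"ry":0,"rz":0,"dx":0,"dy":0,"dz":130,"claw":0.3},{"rx":0,"ry":0,"rz":0,"dx":0,"dy":0,"dz":170,"claw":0},{"rx":0,"ry":0,"rz":0,"dx":-20,"dy":40,"dz":210,"claw":0}]'; python3 - <<'E'
from h import *
st=arm.observe();print(st['position'],st['orientation'],st['wrist_force'],st['t'])
im,d=arm.snapshot('wrist');save('w12',im)
im,d=arm.snapshot('side');save('sd12',im,(295,130,445,262),5)
E
```

```text
t: 9.8
position: [0.6088, -0.0705, 0.3058]
orientation: [0.998, -0.067, 0.001, 0.002]
wrist_force: [0.9, -0.3, 1.3]
gripper_width: 0.0426
[ 0.60878941 -0.07045484  0.30581716] [ 0.99774845 -0.06702743  0.00146921  0.00178585] [ 0.86283914 -0.27882207  1.3019713 ] 9.8
```

View pics/w12.png

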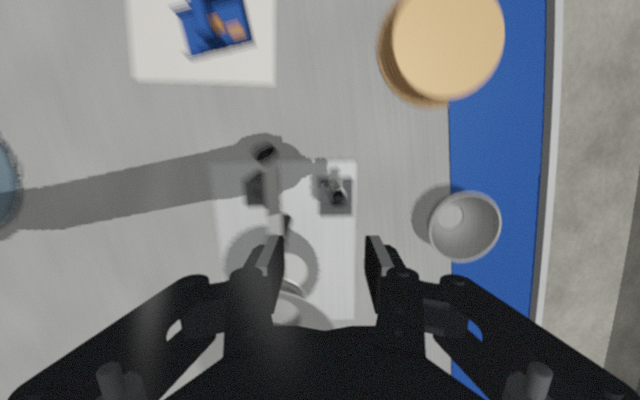

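View pics/sd12.png

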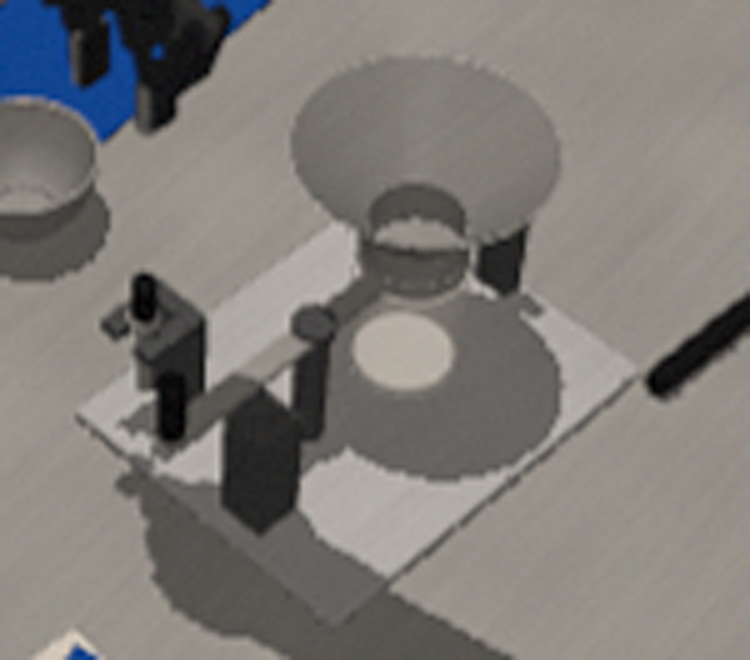

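Pin hangs upright in the notch (head at crop 145,295 in the side view). Next, the board view.

```bash
python3 -m inch '[{"rx":0,"ry":0,"rz":0,"dx":-20,"dy":35,"dz":20,"claw":0},{"rx":0,"ry":0,"rz":0,"dx":-40,"dy":75,"dz":50,"claw":0},{"rx":0,"ry":0,"rz":0,"dx":-65,"dy":115,"dz":80,"claw":0},{"rx":0,"ry":0,"rz":0,"dx":-90,"dy":155,"dz":100,"claw":0},{"rx":0,"ry":0,"rz":0,"dx":-110,"dy":190,"dz":120,"claw":0},{"rx":0,"ry":0,"rz":0,"dx":-120,"dy":210,"dz":130,"claw":0},{"rx":0,"ry":0,"rz":0,"dx":-120,"dy":210,"dz":130,"claw":0},{"rx":0,"ry":0,"rz":0,"dx":-120,"dy":210,"dz":130,"claw":0},{"rx":0,"ry":0,"rz":0,"dx":-120,"dy":210,"dz":130,"claw":0}]'; python3 - <<'E'
from h import *
st=arm.observe();print(st['position'],st['orientation'],st['dq'].round(3),st['t'])
im,d=arm.snapshot('wrist');save('w13',im);np.savez('pics/w13.npz',im=im,d=d,pos=st['position'],q=st['orientation'])
E
```

```text
t: 10.8
position: [0.4878, 0.1444, 0.4325]
orientation: [0.998, -0.063, -0.001, 0.001]
wrist_force: [0.7, -1.0, -1.0]
gripper_width: 0.0429
[0.48775569 0.14444974 0.43250414] [ 9.98006089e-01 -6.31065251e-02 -9.80558652e-04  6.71294549e-04] [ 0.008  0.01   0.01  -0.    -0.006  0.001 -0.001] 10.8
```

View pics/w13.png

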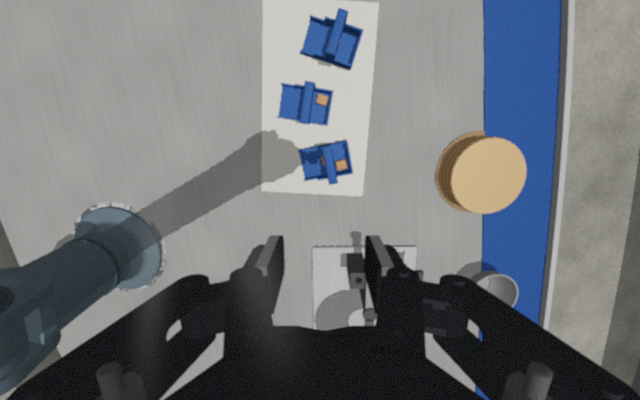

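```bash
python3 - <<'E'
from h import *
a=np.load('pics/w13.npz')['im'];save('w13c',a,(255,0,385,200),4)
E
```

```text
(no output)
```

View pics/w13c.png

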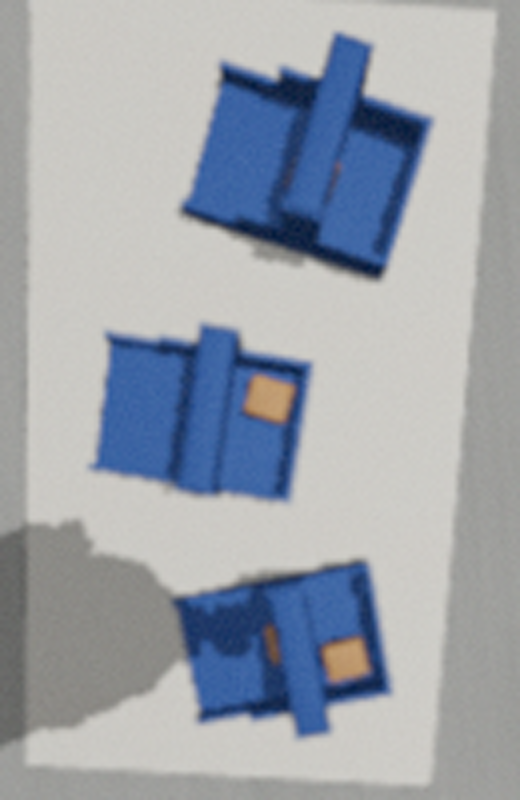

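```bash
python3 - <<'E'
from h import *
z=np.load('pics/w13.npz');st=dict(position=z['pos'],orientation=z['q']);c=cam('wrist',st)
f=lambda u,v,h:at_z(c,255+u/4,v/4,h)
for n,a,b in [('A',(287,580),(312,735)),('B',(219,328),(200,492)),('C',(351,40),(306,212))]:
    P,Q=f(*a,.096),f(*b,.096);d=P-Q;print(n,P.round(4),Q.round(4),((P+Q)/2).round(4),np.linalg.norm(d).round(4),'yaw',np.degrees(np.arctan2(-d[0],d[1])).round(1))
print('floor edges z=.008: A',f(178,600,.008),f(202,718,.008),'B',f(107,337,.008),f(97,468,.008),'C',f(222,70,.01),f(185,210,.01))
E
```

```text
A [0.4946 0.1721 0.096 ] [0.4972 0.1052 0.096 ] [0.4959 0.1386 0.096 ] 0.067 yaw 2.2
B [0.4799 0.2739 0.096 ] [0.4636 0.212  0.096 ] [0.4717 0.243  0.096 ] 0.064 yaw -14.8
C [0.5435 0.3706 0.096 ] [0.5193 0.3121 0.096 ] [0.5314 0.3414 0.096 ] 0.0633 yaw -22.5
floor edges z=.008: A [0.43964274 0.16240318 0.008     ] [0.443064   0.10205012 0.008     ] B [0.42427721 0.28836431 0.008     ] [0.41002155 0.22994511 0.008     ] C [0.49334319 0.39399299 0.01      ] [0.46866103 0.33808021 0.01      ]
```

```bash
python3 -m inch '[{"rx":0,"ry":0,"rz":5,"dx":4,"dy":-3,"dz":-30,"claw":0},{"rx":0,"ry":0,"rz":10,"dx":8,"dy":-5,"dz":-70,"claw":0},{"rx":0,"ry":0,"rz":10,"dx":8,"dy":-5,"dz":-110,"claw":0},{"rx":0,"ry":0,"rz":10,"dx":8,"dy":-5,"dz":-150,"claw":0},{"rx":0,"ry":0,"rz":10,"dx":8,"dy":-5,"dz":-190,"claw":0},{"rx":0,"ry":0,"rz":10,"dx":8,"dy":-5,"dz":-230,"claw":0},{"rx":0,"ry":0,"rz":10,"dx":8,"dy":-5,"dz":-270,"claw":0},{"rx":0,"ry":0,"rz":10,"dx":8,"dy":-5,"dz":-300,"claw":0},{"rx":0,"ry":0,"rz":10,"dx":8,"dy":-5,"dz":-300,"claw":0},{"rx":0,"ry":0,"rz":10,"dx":8,"dy":-5,"dz":-300,"claw":0},{"rx":0,"ry":0,"rz":10,"dx":8,"dy":-5,"dz":-300,"claw":0}]' 50; python3 - <<'E'
from h import *
st=arm.observe();print(st['position'],st['orientation'],st['t'])
im,d=arm.snapshot('wrist');save('w14',im);np.savez('pics/w14.npz',im=im,d=d,pos=st['position'],q=st['orientation'])
E
```

```text
t: 11.95
position: [0.4972, 0.1417, 0.1356]
orientation: [1.0, 0.025, 0.002, -0.0]
wrist_force: [0.6, 0.2, 0.4]
gripper_width: 0.0427
[0.49719447 0.14170776 0.13560364] [ 9.99688037e-01  2.49249609e-02  1.54745930e-03 -4.25095350e-04] 11.95
```

View pics/w14.png

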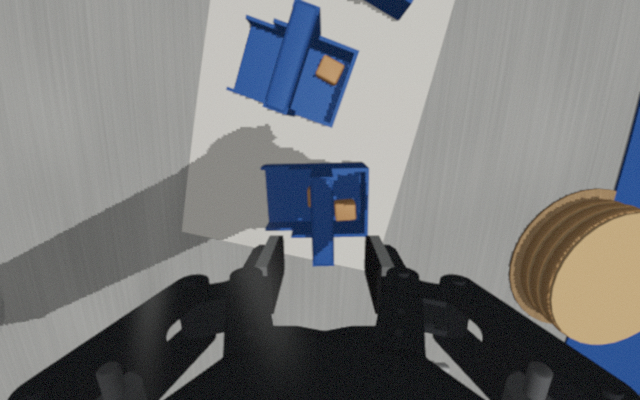

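```bash
python3 - <<'E'
from h import *
st=arm.observe();c=cam('wrist',st);print(st['position'])
P,Q=at_z(c,321,180,.096),at_z(c,323,265,.096);print(P,Q,(P+Q)/2)
E
```

```text
[0.49736145 0.14191788 0.1359658 ]
[0.49327974 0.16962216 0.096     ] [0.4978275  0.10633687 0.096     ] [0.49555362 0.13797951 0.096     ]
```

Target dx −2, dy −4, dz −76 to put the pads around the bar.

```bash
python3 -m inch '[{"rx":0,"ry":0,"rz":1,"dx":-2,"dy":-4,"dz":0,"claw":0},{"rx":0,"ry":0,"rz":1,"dx":-2,"dy":-4,"dz":-25,"claw":0},{"rx":0,"ry":0,"rz":1,"dx":-2,"dy":-4,"dz":-50,"claw":0},{"rx":0,"ry":0,"rz":1,"dx":-2,"dy":-4,"dz":-75,"claw":0},{"rx":0,"ry":0,"rz":1,"dx":-2,"dy":-4,"dz":-75,"claw":0},{"rx":0,"ry":0,"rz":1,"dx":-2,"dy":-4,"dz":-75,"claw":0},{"rx":0,"ry":0,"rz":1,"dx":-2,"dy":-4,"dz":-75,"claw":1},{"rx":0,"ry":0,"rz":1,"dx":-2,"dy":-4,"dz":-75,"claw":1},{"rx":0,"ry":0,"rz":1,"dx":-2,"dy":-4,"dz":-75,"claw":1},{"rx":0,"ry":0,"rz":1,"dx":-2,"dy":-4,"dz":-75,"claw":1}]' 60;  python3 - <<'E'
from h import *
st=arm.observe();print(st['position'],st['orientation'],st['t'])
im,d=arm.snapshot('wrist');save('w15',im)
E
```

```text
t: 13.0
position: [0.4952, 0.1381, 0.0606]
orientation: [0.999, 0.034, 0.002, -0.0]
wrist_force: [0.8, -0.1, 7.1]
gripper_width: 0.015
[0.49520349 0.1381286  0.06055819] [ 9.99411665e-01  3.42491855e-02  1.80511026e-03 -2.41009586e-04] 13.0
```

View pics/w15.png

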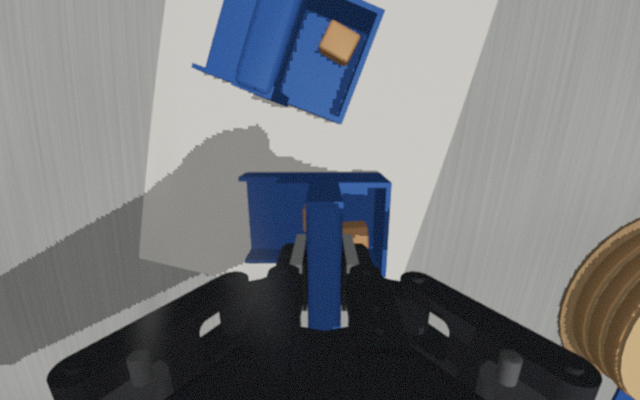

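```bash
python3 -m inch '[{"rx":0,"ry":0,"rz":0,"dx":0,"dy":0,"dz":6,"claw":1},{"rx":0,"ry":0,"rz":0,"dx":0,"dy":0,"dz":20,"claw":1},{"rx":0,"ry":0,"rz":0,"dx":0,"dy":0,"dz":40,"claw":1},{"rx":0,"ry":0,"rz":0,"dx":0,"dy":0,"dz":65,"claw":1},{"rx":0,"ry":0,"rz":0,"dx":0,"dy":0,"dz":95,"claw":1},{"rx":0,"ry":0,"rz":0,"dx":0,"dy":0,"dz":125,"claw":1},{"rx":0,"ry":0,"rz":0,"dx":0,"dy":0,"dz":155,"claw":1},{"rx":0,"ry":0,"rz":0,"dx":0,"dy":0,"dz":185,"claw":1},{"rx":0,"ry":0,"rz":0,"dx":0,"dy":0,"dz":215,"claw":1},{"rx":0,"ry":0,"rz":0,"dx":0,"dy":0,"dz":240,"claw":1},{"rx":0,"ry":0,"rz":0,"dx":0,"dy":0,"dz":250,"claw":1},{"rx":0,"ry":0,"rz":0,"dx":0,"dy":0,"dz":250,"claw":1}]'
python3 - <<'E'
from h import *
st=arm.observe();print(st['position'],st['orientation'],st['t'],st['wrist_force'],st['gripper_width'])
im,d=arm.snapshot('wrist');save('w16',im)
im,d=arm.snapshot('side');save('sd16',im)
E
```

```text
t: 14.25
position: [0.4938, 0.1381, 0.3104]
orientation: [0.999, 0.034, 0.001, -0.0]
wrist_force: [-0.3, 0.9, -1.9]
gripper_width: 0.0153
[0.49377468 0.13814094 0.31042038] [ 9.99404930e-01  3.44633087e-02  1.43547322e-03 -7.89908856e-05] 14.25 [-0.27078937  0.85155728 -1.94901748] 0.015306726968266402
```

View pics/w16.png

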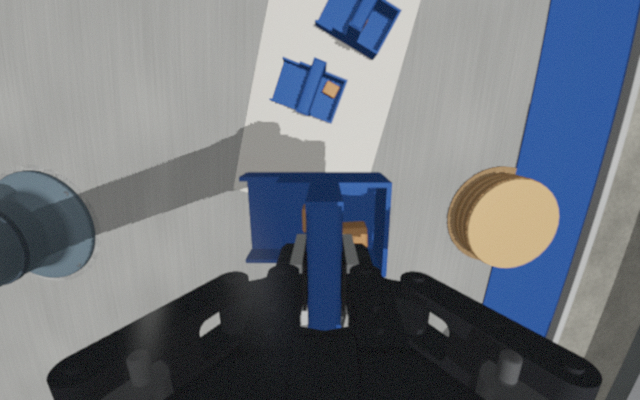

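View pics/sd16.png

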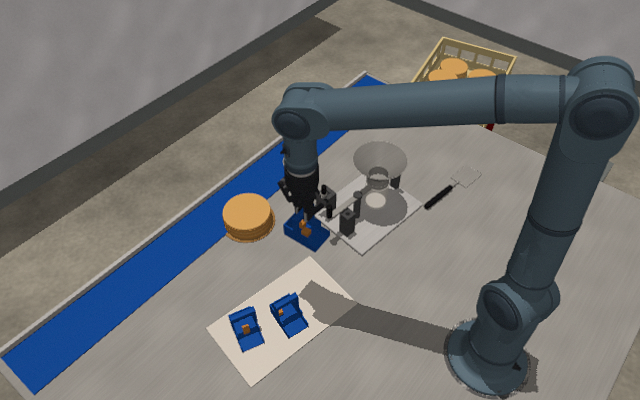

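```bash
python3 -m inch '[{"rx":0,"ry":0,"rz":-1,"dx":1,"dy":-8,"dz":0,"claw":1},{"rx":0,"ry":0,"rz":-3,"dx":3,"dy":-28,"dz":0,"claw":1},{"rx":0,"ry":0,"rz":-5,"dx":7,"dy":-58,"dz":0,"claw":1},{"rx":0,"ry":0,"rz":-8,"dx":12,"dy":-95,"dz":0,"claw":1},{"rx":0,"ry":0,"rz":-10,"dx":17,"dy":-135,"dz":0,"claw":1},{"rx":0,"ry":0,"rz":-12,"dx":22,"dy":-175,"dz":0,"claw":1},{"rx":0,"ry":0,"rz":-14,"dx":27,"dy":-215,"dz":0,"claw":1},{"rx":0,"ry":0,"rz":-16,"dx":32,"dy":-255,"dz":0,"claw":1},{"rx":0,"ry":0,"rz":-18,"dx":37,"dy":-295,"dz":0,"claw":1},{"rx":0,"ry":0,"rz":-20,"dx":41,"dy":-330,"dz":0,"claw":1},{"rx":0,"ry":0,"rz":-22,"dx":45,"dy":-358,"dz":0,"claw":1},{"rx":0,"ry":0,"rz":-24,"dx":47,"dy":-376,"dz":0,"claw":1}]'
python3 -m inch '[{"rx":0,"ry":0,"rz":0,"dx":1,"dy":-8,"dz":0,"claw":1},{"rx":0,"ry":0,"rz":0,"dx":1,"dy":-11,"dz":0,"claw":1},{"rx":0,"ry":0,"rz":0,"dx":1,"dy":-11,"dz":0,"claw":1},{"rx":0,"ry":0,"rz":0,"dx":1,"dy":-11,"dz":0,"claw":1}]'
python3 - <<'E'
from h import *
st=arm.observe();print(st['position'],st['orientation'],st['joint_pos'].round(2))
im,d=arm.snapshot('wrist');save('w17',im)
E
```

```text
t: 15.55
position: [0.5382, -0.2439, 0.3073]
orientation: [0.984, -0.179, -0.001, 0.001]
wrist_force: [-0.5, -0.2, -0.8]
gripper_width: 0.015
t: 15.95
position: [0.5417, -0.2471, 0.309]
orientation: [0.985, -0.173, -0.0, -0.0]
wrist_force: [0.2, -0.5, -0.8]
gripper_width: 0.0149
[ 0.54173167 -0.24713662  0.30902678] [ 9.84978732e-01 -1.72675142e-01 -4.36136607e-05 -4.35978776e-04] [ 0.67  0.24 -0.37  1.61  0.09  1.3  -0.06]
```

View pics/w17.png

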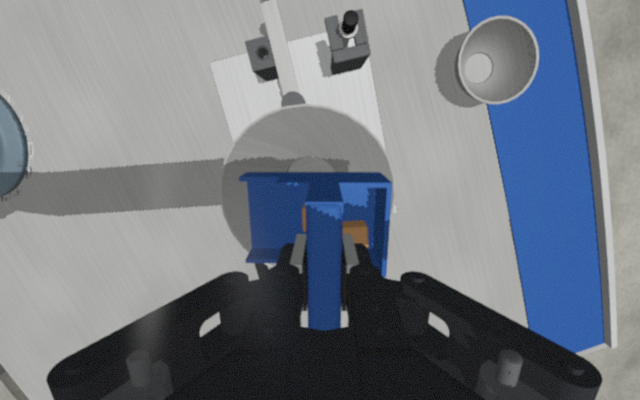

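```bash
python3 -m inch '[{"rx":-1.7,"ry":-4.7,"rz":0,"dx":0,"dy":0,"dz":-3,"claw":1},{"rx":-3.4,"ry":-9.4,"rz":0,"dx":0,"dy":0,"dz":-6,"claw":1},{"rx":-5.1,"ry":-14.1,"rz":0,"dx":0,"dy":0,"dz":-9,"claw":1},{"rx":-6.8,"ry":-18.8,"rz":0,"dx":0,"dy":0,"dz":-12,"claw":1},{"rx":-8.5,"ry":-23.5,"rz":0,"dx":0,"dy":0,"dz":-15,"claw":1},{"rx":-10.2,"ry":-28.2,"rz":0,"dx":0,"dy":0,"dz":-18,"claw":1},{"rx":-10.2,"ry":-28.2,"rz":0,"dx":0,"dy":0,"dz":-18,"claw":1}]'
python3 - <<'E'
from h import *
st=arm.observe();print(st['position'],st['orientation'],st['joint_pos'].round(2))
im,d=arm.snapshot('side');save('sd18',im,(240,80,480,260),3)
im,d=arm.snapshot('wrist');save('w18',im)
E
```

```text
t: 16.7
position: [0.5367, -0.2464, 0.2866]
orientation: [0.952, -0.168, 0.251, 0.044]
wrist_force: [-0.6, 0.3, -2.3]
gripper_width: 0.0148
[ 0.53667679 -0.24641954  0.28656551] [ 0.95242601 -0.16773861  0.25068015  0.04367977] [ 0.75 -0.05 -0.37  2.06 -0.06  0.62  0.07]
```

View pics/sd18.png

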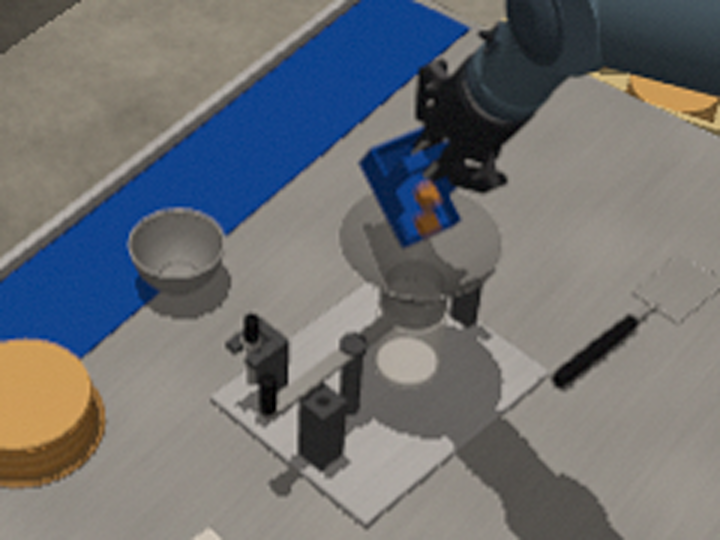

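View pics/w18.png

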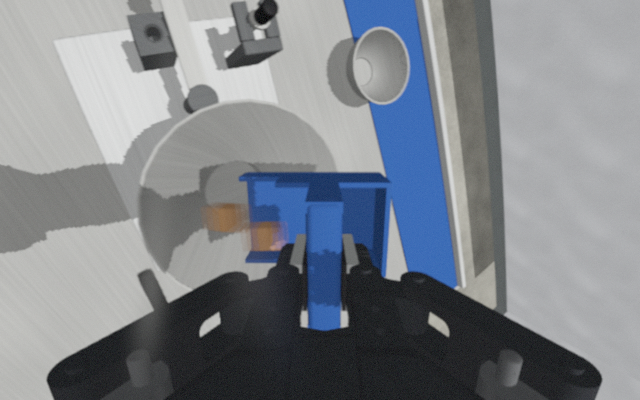

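```bash
python3 -m inch '[{"rx":-1.7,"ry":-4.7,"rz":0,"dx":1,"dy":0,"dz":0,"claw":1},{"rx":-3.4,"ry":-9.4,"rz":0,"dx":2,"dy":0,"dz":2,"claw":1},{"rx":-5.1,"ry":-14.1,"rz":0,"dx":3,"dy":0,"dz":3,"claw":1},{"rx":-6.8,"ry":-18.8,"rz":0,"dx":5,"dy":0,"dz":3,"claw":1},{"rx":-6.8,"ry":-18.8,"rz":0,"dx":5,"dy":0,"dz":3,"claw":1},{"rx":-6.8,"ry":-18.8,"rz":0,"dx":5,"dy":0,"dz":3,"claw":1},{"rx":-6.8,"ry":-18.8,"rz":0,"dx":5,"dy":0,"dz":3,"claw":1},{"rx":-6.8,"ry":-18.8,"rz":0,"dx":5,"dy":0,"dz":3,"claw":1}]'
python3 - <<'E'
from h import *
st=arm.observe();print(st['position'],st['orientation'],st['joint_pos'].round(2))
im,d=arm.snapshot('side');save('sd19',im,(240,80,480,260),3)
im,d=arm.snapshot('wrist');save('w19',im)
E
```

```text
t: 17.6
position: [0.5481, -0.25, 0.2961]
orientation: [0.892, -0.158, 0.417, 0.072]
wrist_force: [0.6, -0.4, -1.6]
gripper_width: 0.0151
[ 0.54811729 -0.24995779  0.29610021] [ 0.89207266 -0.1576257   0.41726026  0.07248711] [ 0.59 -0.15 -0.21  2.3  -0.42  0.12  0.42]
```

View pics/sd19.png

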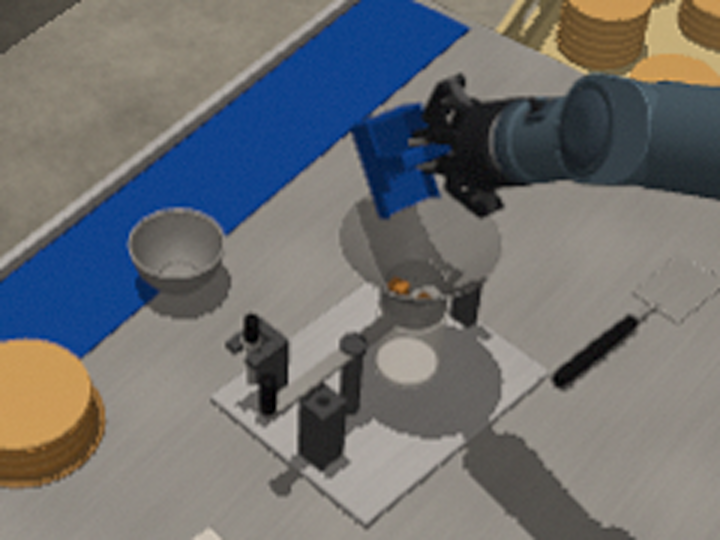

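View pics/w19.png

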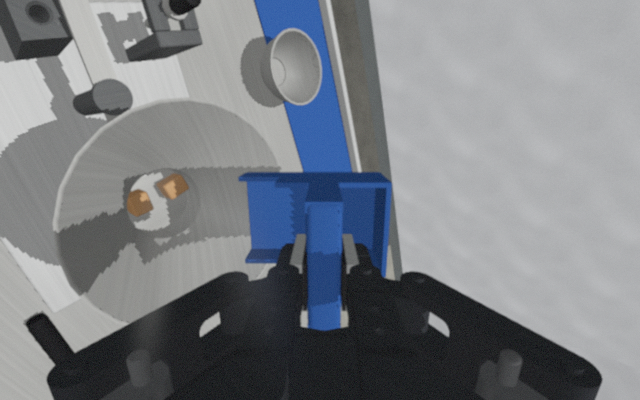

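```bash
python3 -m inch '[{"rx":2.4,"ry":6.6,"rz":0,"dx":0,"dy":0,"dz":5,"claw":1},{"rx":4.8,"ry":13.2,"rz":0,"dx":0,"dy":0,"dz":10,"claw":1},{"rx":7.2,"ry":19.9,"rz":0,"dx":-2,"dy":0,"dz":15,"claw":1},{"rx":9.6,"ry":26.5,"rz":0,"dx":-4,"dy":0,"dz":15,"claw":1},{"rx":12,"ry":33.2,"rz":0,"dx":-5,"dy":0,"dz":15,"claw":1},{"rx":14.4,"ry":39.8,"rz":0,"dx":-5,"dy":0,"dz":15,"claw":1},{"rx":17,"ry":47,"rz":0,"dx":-5,"dy":0,"dz":15,"claw":1},{"rx":17,"ry":47,"rz":0,"dx":-5,"dy":0,"dz":15,"claw":1},{"rx":17,"ry":47,"rz":0,"dx":-5,"dy":0,"dz":15,"claw":1}]'
python3 -m inch '[{"rx":0,"ry":0,"rz":6,"dx":-5,"dy":40,"dz":0,"claw":1},{"rx":0,"ry":0,"rz":12,"dx":-10,"dy":85,"dz":0,"claw":1},{"rx":0,"ry":0,"rz":18,"dx":-16,"dy":130,"dz":0,"claw":1},{"rx":0,"ry":0,"rz":24,"dx":-22,"dy":175,"dz":0,"claw":1},{"rx":0,"ry":0,"rz":24,"dx":-27,"dy":220,"dz":0,"claw":1},{"rx":0,"ry":0,"rz":24,"dx":-32,"dy":265,"dz":0,"claw":1},{"rx":0,"ry":0,"rz":24,"dx":-38,"dy":310,"dz":0,"claw":1},{"rx":0,"ry":0,"rz":24,"dx":-43,"dy":350,"dz":0,"claw":1},{"rx":0,"ry":0,"rz":24,"dx":-48,"dy":385,"dz":-20,"claw":1},{"rx":0,"ry":0,"rz":24,"dx":-48,"dy":385,"dz":-50,"claw":1},{"rx":0,"ry":0,"rz":24,"dx":-48,"dy":385,"dz":-50,"claw":1}]'
python3 - <<'E'
from h import *
st=arm.observe();print(st['position'],st['orientation'],st['joint_pos'].round(2),st['t'])
im,d=arm.snapshot('side');save('sd20',im)
im,d=arm.snapshot('wrist');save('w20',im)
E
```

```text
t: 18.6
position: [0.5421, -0.2499, 0.3082]
orientation: [0.985, -0.175, 0.001, -0.001]
wrist_force: [-0.5, 1.2, -1.1]
gripper_width: 0.0149
t: 19.7
position: [0.4891, 0.1352, 0.2559]
orientation: [0.999, 0.036, -0.003, 0.002]
wrist_force: [-0.7, -0.9, -1.9]
gripper_width: 0.0152
[0.48908167 0.13523988 0.25585029] [ 0.99934972  0.03591276 -0.00253815  0.0019911 ] [ 0.45  0.17 -0.87  1.86  0.14  1.18 -0.39] 19.7
```

View pics/sd20.png

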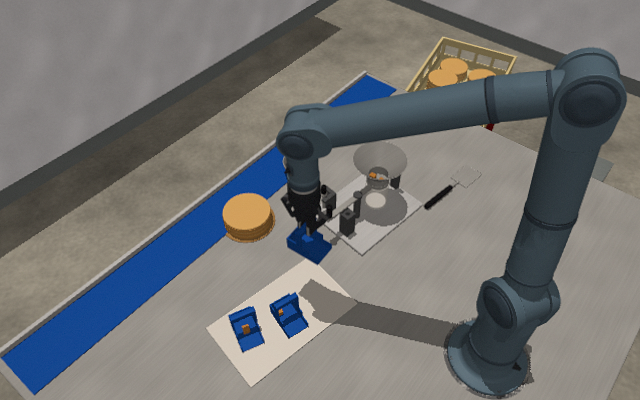

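View pics/w20.png

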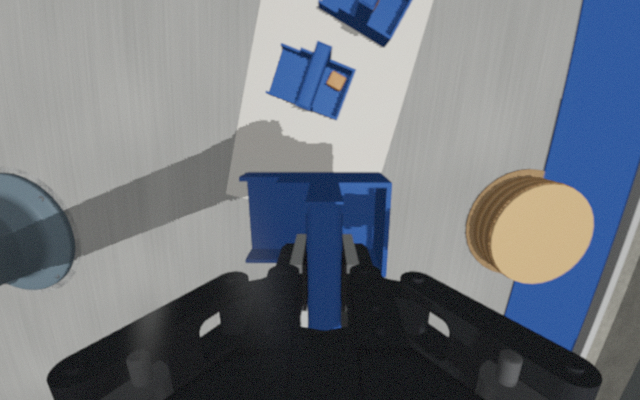

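```bash
python3 -m inch '[{"rx":0,"ry":0,"rz":0,"dx":2,"dy":1,"dz":-30,"claw":1},{"rx":0,"ry":0,"rz":0,"dx":4,"dy":2,"dz":-65,"claw":1},{"rx":0,"ry":0,"rz":0,"dx":4,"dy":2,"dz":-100,"claw":1},{"rx":0,"ry":0,"rz":0,"dx":4,"dy":2,"dz":-135,"claw":1},{"rx":0,"ry":0,"rz":0,"dx":4,"dy":2,"dz":-165,"claw":1},{"rx":0,"ry":0,"rz":0,"dx":4,"dy":2,"dz":-183,"claw":1},{"rx":0,"ry":0,"rz":0,"dx":4,"dy":2,"dz":-190,"claw":1},{"rx":0,"ry":0,"rz":0,"dx":4,"dy":2,"dz":-190,"claw":1},{"rx":0,"ry":0,"rz":0,"dx":4,"dy":2,"dz":-190,"claw":1}]'
```

```text
t: 20.7
position: [0.4994, 0.1374, 0.0707]
orientation: [0.999, 0.033, 0.002, -0.0]
wrist_force: [0.4, 0.2, -1.4]
gripper_width: 0.0148
```

```bash
python3 -m inch '[{"rx":0,"ry":0,"rz":0,"dx":-3,"dy":0,"dz":-5,"claw":1},{"rx":0,"ry":0,"rz":0,"dx":-3,"dy":0,"dz":-8,"claw":1},{"rx":0,"ry":0,"rz":0,"dx":-3,"dy":0,"dz":-9,"claw":1},{"rx":0,"ry":0,"rz":0,"dx":-3,"dy":0,"dz":-9,"claw":1}]'
```

```text
t: 21.1
position: [0.4944, 0.1376, 0.0606]
orientation: [0.999, 0.034, -0.0, 0.0]
wrist_force: [-2.9, -0.7, 4.0]
gripper_width: 0.0149
```

```bash
python3 -m inch '[{"rx":0,"ry":0,"rz":0,"dx":0,"dy":0,"dz":0,"claw":0.5},{"rx":0,"ry":0,"rz":0,"dx":0,"dy":0,"dz":0,"claw":0},{"rx":0,"ry":0,"rz":0,"dx":0,"dy":0,"dz":0,"claw":0},{"rx":0,"ry":0,"rz":0,"dx":0,"dy":0,"dz":25,"claw":0},{"rx":0,"ry":0,"rz":0,"dx":0,"dy":0,"dz":60,"claw":0},{"rx":0,"ry":0,"rz":0,"dx":0,"dy":0,"dz":100,"claw":0},{"rx":0,"ry":0,"rz":-6,"dx":-5,"dy":30,"dz":140,"claw":0},{"rx":0,"ry":0,"rz":-12,"dx":-15,"dy":65,"dz":150,"claw":0},{"rx":0,"ry":0,"rz":-19,"dx":-22,"dy":95,"dz":150,"claw":0},{"rx":0,"ry":0,"rz":-19,"dx":-22,"dy":95,"dz":150,"claw":0},{"rx":0,"ry":0,"rz":-19,"dx":-22,"dy":95,"dz":150,"claw":0}]'
python3 - <<'E'
from h import *
st=arm.observe();print(st['position'],st['orientation'],st['joint_pos'].round(2),st['t'])
im,d=arm.snapshot('side');save('sd21',im,(200,230,360,390),4)
im,d=arm.snapshot('wrist');save('w21',im)
E
```

```text
t: 22.2
position: [0.4719, 0.2335, 0.2099]
orientation: [0.992, -0.129, 0.0, 0.0]
wrist_force: [-0.5, -0.4, -0.1]
gripper_width: 0.0424
[0.47186661 0.23349475 0.20988087] [ 9.91605894e-01 -1.29297017e-01  1.25531284e-04  1.30096936e-04] [ 0.21  0.26 -0.85  1.87  0.22  1.1  -0.98] 22.2
```

View pics/sd21.png

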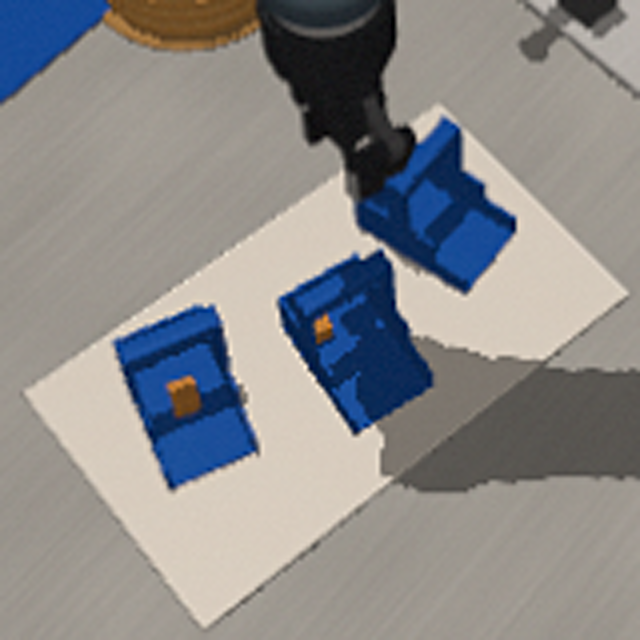

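View pics/w21.png

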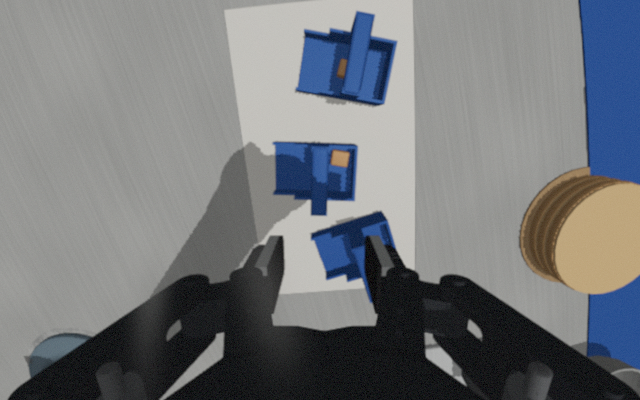

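```bash
python3 - <<'E'
from h import *
st=arm.observe();c=cam('wrist',st);print(st['position'])
P,Q=at_z(c,319.5,144,.096),at_z(c,318.5,215,.096);d=P-Q;print(P,Q,(P+Q)/2,np.linalg.norm(d),np.degrees(np.arctan2(-d[0],d[1])))
im,_=arm.snapshot('wrist');save('w22',im,(250,120,400,310),4)
E
```

```text
[0.4725726  0.23119612 0.20924104]
[0.48015123 0.27697782 0.096     ] [0.46142788 0.21210559 0.096     ] [0.47078956 0.24454171 0.096     ] 0.0675201522074099 -16.099139657090625
```

View pics/w22.png

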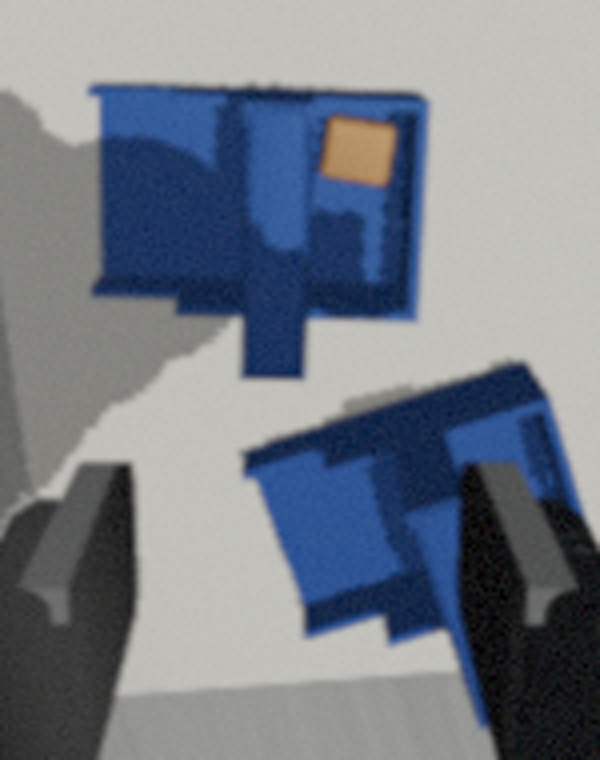

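```bash
python3 -m inch '[{"rx":0,"ry":0,"rz":-1.5,"dx":-1,"dy":12,"dz":0,"claw":0},{"rx":0,"ry":0,"rz":-1.5,"dx":-1,"dy":12,"dz":-20,"claw":0},{"rx":0,"ry":0,"rz":-1.5,"dx":-1,"dy":12,"dz":-50,"claw":0},{"rx":0,"ry":0,"rz":-1.5,"dx":-1,"dy":12,"dz":-80,"claw":0},{"rx":0,"ry":0,"rz":-1.5,"dx":-1,"dy":12,"dz":-80,"claw":0},{"rx":0,"ry":0,"rz":-1.5,"dx":-1,"dy":12,"dz":-80,"claw":0}]'
python3 - <<'E'
from h import *
st=arm.observe();c=cam('wrist',st);print(st['position'],st['orientation'])
im,_=arm.snapshot('wrist');save('w23',im,(230,130,410,310),4)
E
```

```text
t: 22.95
position: [0.4714, 0.2435, 0.1295]
orientation: [0.989, -0.145, -0.001, 0.0]
wrist_force: [-0.5, 0.1, 0.1]
gripper_width: 0.0426
[0.47140713 0.24348166 0.12951455] [ 9.89449406e-01 -1.44875877e-01 -8.29430544e-04  4.06435803e-04]
```

View pics/w23.png

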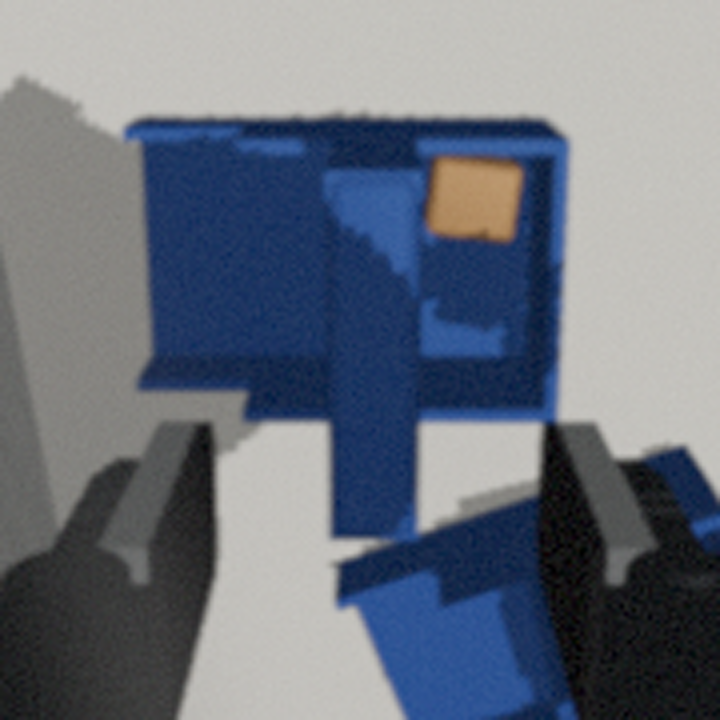

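```bash
python3 -m inch '[{"rx":0,"ry":0,"rz":0.5,"dx":-1,"dy":1,"dz":-25,"claw":0},{"rx":0,"ry":0,"rz":0.5,"dx":-1,"dy":1,"dz":-50,"claw":0},{"rx":0,"ry":0,"rz":0.5,"dx":-1,"dy":1,"dz":-69,"claw":0},{"rx":0,"ry":0,"rz":0.5,"dx":-1,"dy":1,"dz":-69,"claw":0},{"rx":0,"ry":0,"rz":0.5,"dx":-1,"dy":1,"dz":-69,"claw":1},{"rx":0,"ry":0,"rz":0.5,"dx":-1,"dy":1,"dz":-69,"claw":1},{"rx":0,"ry":0,"rz":0.5,"dx":-1,"dy":1,"dz":-69,"claw":1},{"rx":0,"ry":0,"rz":0.5,"dx":-1,"dy":1,"dz":-69,"claw":1}]' 60
python3 -c "
from cell import arm
s=arm.observe();print(s['position'],s['orientation'],s['gripper_width'])"
```

```text
t: 23.8
position: [0.472, 0.2466, 0.063]
orientation: [0.99, -0.14, 0.002, -0.001]
wrist_force: [-0.1, -0.6, 6.3]
gripper_width: 0.015
[0.47202803 0.2466272  0.0630002 ] [ 9.90179119e-01 -1.39791288e-01  1.71423186e-03 -8.77557983e-04] 0.015002283606039123
```

```bash
python3 -m inch '[{"rx":0,"ry":0,"rz":0,"dx":0,"dy":0,"dz":6,"claw":1},{"rx":0,"ry":0,"rz":0,"dx":0,"dy":0,"dz":20,"claw":1},{"rx":0,"ry":0,"rz":0,"dx":0,"dy":0,"dz":40,"claw":1},{"rx":0,"ry":0,"rz":0,"dx":0,"dy":0,"dz":65,"claw":1},{"rx":0,"ry":0,"rz":0,"dx":0,"dy":0,"dz":95,"claw":1},{"rx":0,"ry":0,"rz":0,"dx":0,"dy":0,"dz":125,"claw":1},{"rx":0,"ry":0,"rz":0,"dx":0,"dy":0,"dz":155,"claw":1},{"rx":0,"ry":0,"rz":0,"dx":0,"dy":0,"dz":185,"claw":1},{"rx":0,"ry":0,"rz":0,"dx":0,"dy":0,"dz":215,"claw":1},{"rx":0,"ry":0,"rz":0,"dx":0,"dy":0,"dz":240,"claw":1},{"rx":0,"ry":0,"rz":0,"dx":0,"dy":0,"dz":247,"claw":1},{"rx":0,"ry":0,"rz":0,"dx":0,"dy":0,"dz":247,"claw":1}]'
python3 -m inch '[{"rx":0,"ry":0,"rz":0,"dx":1,"dy":-8,"dz":0,"claw":1},{"rx":0,"ry":0,"rz":0,"dx":3,"dy":-28,"dz":0,"claw":1},{"rx":0,"ry":0,"rz":-1,"dx":8,"dy":-58,"dz":0,"claw":1},{"rx":0,"ry":0,"rz":-1,"dx":14,"dy":-98,"dz":0,"claw":1},{"rx":0,"ry":0,"rz":-2,"dx":20,"dy":-143,"dz":0,"claw":1},{"rx":0,"ry":0,"rz":-2,"dx":26,"dy":-188,"dz":0,"claw":1},{"rx":0,"ry":0,"rz":-3,"dx":33,"dy":-233,"dz":0,"claw":1},{"rx":0,"ry":0,"rz":-3,"dx":40,"dy":-278,"dz":0,"claw":1},{"rx":0,"ry":0,"rz":-4,"dx":47,"dy":-323,"dz":0,"claw":1},{"rx":0,"ry":0,"rz":-4,"dx":53,"dy":-368,"dz":0,"claw":1},{"rx":0,"ry":0,"rz":-4,"dx":58,"dy":-410,"dz":0,"claw":1},{"rx":0,"ry":0,"rz":-4,"dx":63,"dy":-445,"dz":0,"claw":1}]'
python3 -m inch '[{"rx":0,"ry":0,"rz":0,"dx":4,"dy":-25,"dz":0,"claw":1},{"rx":0,"ry":0,"rz":0,"dx":6,"dy":-42,"dz":0,"claw":1},{"rx":0,"ry":0,"rz":0,"dx":7,"dy":-49,"dz":0,"claw":1},{"rx":0,"ry":0,"rz":0,"dx":7,"dy":-49,"dz":0,"claw":1},{"rx":0,"ry":0,"rz":0,"dx":7,"dy":-49,"dz":0,"claw":1}]'
python3 - <<'E'
from h import *
st=arm.observe();c=cam('wrist',st);print(st['position'],st['orientation'],st['joint_pos'].round(2))
im,_=arm.snapshot('wrist');save('w24',im)
E
```

```text
t: 25.0
position: [0.4706, 0.2461, 0.3091]
orientation: [0.99, -0.14, 0.001, -0.0]
wrist_force: [0.3, -0.5, -2.2]
gripper_width: 0.0149
t: 26.2
position: [0.5311, -0.2031, 0.3051]
orientation: [0.984, -0.176, -0.002, 0.0]
wrist_force: [-0.4, -0.1, -2.1]
gripper_width: 0.0153
t: 26.7
position: [0.5405, -0.2461, 0.3076]
orientation: [0.985, -0.173, -0.0, -0.001]
wrist_force: [0.0, 0.9, -1.3]
gripper_width: 0.0147
[ 0.54051059 -0.24605997  0.30756063] [ 9.84935763e-01 -1.72918459e-01 -4.32741461e-04 -7.49308246e-04] [ 0.79  0.26 -0.51  1.61  0.13  1.3  -0.09]
```

View pics/w24.png

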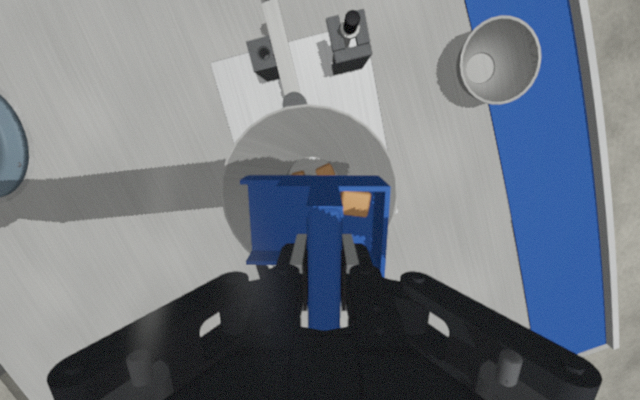

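```bash
python3 -m inch '[{"rx":-1.7,"ry":-4.7,"rz":0,"dx":0,"dy":0,"dz":-3,"claw":1},{"rx":-3.4,"ry":-9.4,"rz":0,"dx":0,"dy":0,"dz":-6,"claw":1},{"rx":-5.1,"ry":-14.1,"rz":0,"dx":0,"dy":0,"dz":-9,"claw":1},{"rx":-6.8,"ry":-18.8,"rz":0,"dx":0,"dy":0,"dz":-12,"claw":1},{"rx":-8.5,"ry":-23.5,"rz":0,"dx":0,"dy":0,"dz":-14,"claw":1},{"rx":-10.2,"ry":-28.2,"rz":0,"dx":0,"dy":0,"dz":-16,"claw":1},{"rx":-11.9,"ry":-32.9,"rz":0,"dx":2,"dy":0,"dz":-16,"claw":1},{"rx":-13.6,"ry":-37.6,"rz":0,"dx":4,"dy":0,"dz":-16,"claw":1},{"rx":-15,"ry":-41.5,"rz":0,"dx":5,"dy":0,"dz":-16,"claw":1},{"rx":-15,"ry":-41.5,"rz":0,"dx":5,"dy":0,"dz":-16,"claw":1},{"rx":-15,"ry":-41.5,"rz":0,"dx":5,"dy":0,"dz":-16,"claw":1},{"rx":-15,"ry":-41.5,"rz":0,"dx":5,"dy":0,"dz":-16,"claw":1}]'
python3 -m inch '[{"rx":0,"ry":0,"rz":0,"dx":0,"dy":0,"dz":0,"claw":1},{"rx":0,"ry":0,"rz":0,"dx":0,"dy":0,"dz":0,"claw":1},{"rx":0,"ry":0,"rz":0,"dx":0,"dy":0,"dz":0,"claw":1}]'
python3 - <<'E'
from h import *
st=arm.observe();print(st['position'],st['orientation'],st['joint_pos'].round(2))
im,d=arm.snapshot('wrist');save('w25',im)
E
```

```text
t: 27.95
position: [0.5468, -0.2477, 0.2934]
orientation: [0.913, -0.16, 0.371, 0.064]
wrist_force: [-0.9, -0.7, -1.5]
gripper_width: 0.0145
t: 28.25
position: [0.5458, -0.2485, 0.2923]
orientation: [0.913, -0.161, 0.37, 0.064]
wrist_force: [-0.2, 0.0, -1.4]
gripper_width: 0.0149
[ 0.54578128 -0.24850263  0.29227462] [ 0.91254907 -0.16149279  0.37022409  0.0640968 ] [ 0.85 -0.13 -0.45  2.22 -0.31  0.27  0.3 ]
```

View pics/w25.png

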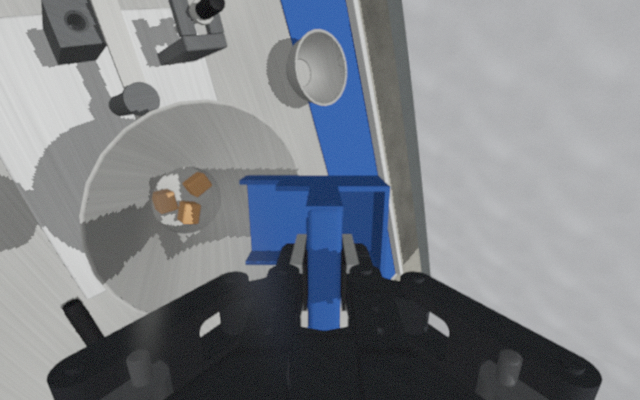

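```bash
python3 -m inch '[{"rx":2.5,"ry":6.9,"rz":0,"dx":0,"dy":0,"dz":5,"claw":1},{"rx":5,"ry":13.8,"rz":0,"dx":-1,"dy":0,"dz":10,"claw":1},{"rx":7.5,"ry":20.7,"rz":0,"dx":-2,"dy":0,"dz":16,"claw":1},{"rx":10,"ry":27.6,"rz":0,"dx":-4,"dy":0,"dz":16,"claw":1},{"rx":12.5,"ry":34.5,"rz":0,"dx":-5,"dy":0,"dz":16,"claw":1},{"rx":15,"ry":41.5,"rz":0,"dx":-5,"dy":0,"dz":16,"claw":1},{"rx":15,"ry":41.5,"rz":0,"dx":-5,"dy":0,"dz":16,"claw":1},{"rx":15,"ry":41.5,"rz":0,"dx":-5,"dy":0,"dz":16,"claw":1}]'
python3 -m inch '[{"rx":0,"ry":0,"rz":0,"dx":-5,"dy":40,"dz":0,"claw":1},{"rx":0,"ry":0,"rz":1,"dx":-12,"dy":85,"dz":0,"claw":1},{"rx":0,"ry":0,"rz":2,"dx":-18,"dy":130,"dz":0,"claw":1},{"rx":0,"ry":0,"rz":3,"dx":-24,"dy":175,"dz":0,"claw":1},{"rx":0,"ry":0,"rz":4,"dx":-30,"dy":220,"dz":0,"claw":1},{"rx":0,"ry":0,"rz":4,"dx":-37,"dy":265,"dz":0,"claw":1},{"rx":0,"ry":0,"rz":4,"dx":-43,"dy":310,"dz":0,"claw":1},{"rx":0,"ry":0,"rz":4,"dx":-50,"dy":355,"dz":0,"claw":1},{"rx":0,"ry":0,"rz":4,"dx":-56,"dy":400,"dz":0,"claw":1},{"rx":0,"ry":0,"rz":4,"dx":-62,"dy":440,"dz":0,"claw":1},{"rx":0,"ry":0,"rz":4,"dx":-66,"dy":470,"dz":0,"claw":1},{"rx":0,"ry":0,"rz":4,"dx":-69,"dy":490,"dz":0,"claw":1}]'
python3 -m inch '[{"rx":0,"ry":0,"rz":0,"dx":0,"dy":2,"dz":0,"claw":1},{"rx":0,"ry":0,"rz":0,"dx":0,"dy":2,"dz":0,"claw":1},{"rx":0,"ry":0,"rz":0,"dx":0,"dy":2,"dz":0,"claw":1}]'
python3 - <<'E'
from h import *
st=arm.observe();print(st['position'],st['orientation'],st['joint_pos'].round(2))
im,d=arm.snapshot('side');save('sd26',im)
im,d=arm.snapshot('wrist');save('w26',im)
E
```

```text
t: 29.1
position: [0.541, -0.2485, 0.3068]
orientation: [0.985, -0.174, 0.0, -0.001]
wrist_force: [-1.0, 1.4, -1.8]
gripper_width: 0.0151
t: 30.3
position: [0.4692, 0.2445, 0.3085]
orientation: [0.99, -0.138, 0.002, -0.0]
wrist_force: [0.2, 0.2, -1.3]
gripper_width: 0.0151
t: 30.6
position: [0.4718, 0.2412, 0.3078]
orientation: [0.99, -0.141, 0.001, 0.001]
wrist_force: [0.2, 0.3, -1.9]
gripper_width: 0.015
[0.47184789 0.24122574 0.30776991] [ 9.89971408e-01 -1.41261765e-01  7.73161504e-04  1.06142432e-03] [ 0.31  0.19 -0.95  1.75  0.16  1.29 -0.96]
```

View pics/sd26.png

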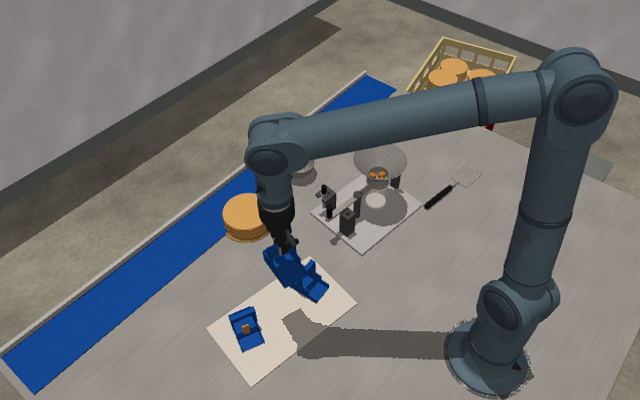

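View pics/w26.png

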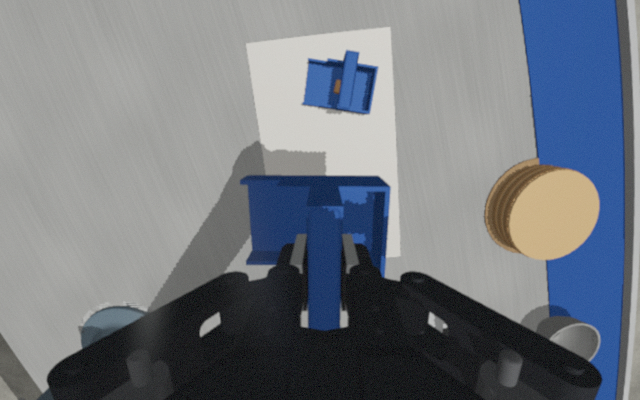

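```bash
python3 - <<'E'
from h import *
im,d=arm.snapshot('scene');save('sc27',im,(340,120,490,265),5)
E
```

```text
(no output)
```

View pics/sc27.png

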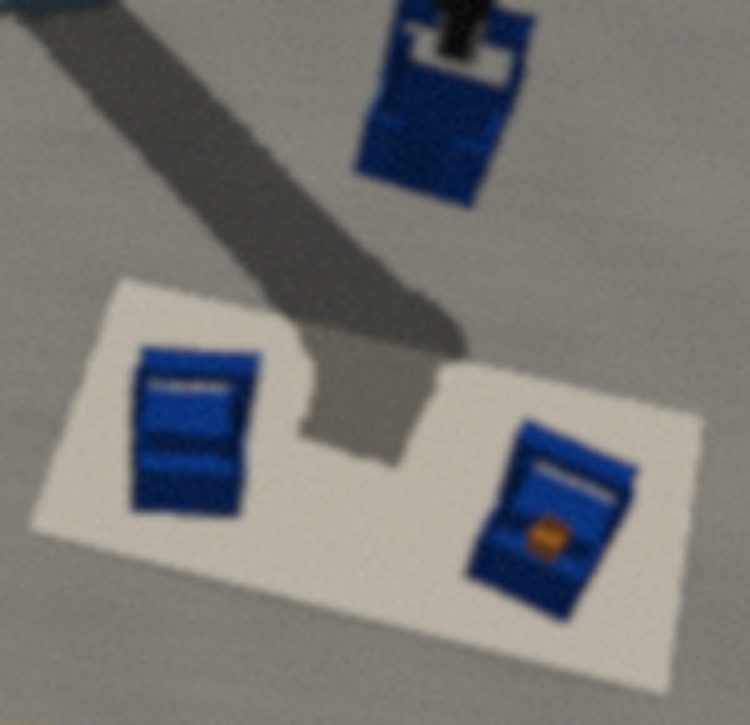

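Nothing has been knocked so far, and B's place is free. I'll lower it there.

```bash
python3 -m inch '[{"rx":0,"ry":0,"rz":0,"dx":0,"dy":2,"dz":-30,"claw":1},{"rx":0,"ry":0,"rz":0,"dx":0,"dy":4,"dz":-70,"claw":1},{"rx":0,"ry":0,"rz":0,"dx":0,"dy":4,"dz":-110,"claw":1},{"rx":0,"ry":0,"rz":0,"dx":0,"dy":4,"dz":-150,"claw":1},{"rx":0,"ry":0,"rz":0,"dx":0,"dy":4,"dz":-185,"claw":1},{"rx":0,"ry":0,"rz":0,"dx":0,"dy":4,"dz":-215,"claw":1},{"rx":0,"ry":0,"rz":0,"dx":0,"dy":4,"dz":-232,"claw":1},{"rx":0,"ry":0,"rz":0,"dx":0,"dy":4,"dz":-238,"claw":1},{"rx":0,"ry":0,"rz":0,"dx":0,"dy":4,"dz":-238,"claw":1},{"rx":0,"ry":0,"rz":0,"dx":0,"dy":4,"dz":-238,"claw":1}]'
```

```text
t: 31.75
position: [0.4728, 0.2484, 0.0714]
orientation: [0.99, -0.14, 0.001, -0.001]
wrist_force: [0.8, 0.6, -1.1]
gripper_width: 0.0148
```

```bash
python3 -m inch '[{"rx":0,"ry":0,"rz":0,"dx":0,"dy":0,"dz":-5,"claw":1},{"rx":0,"ry":0,"rz":0,"dx":0,"dy":0,"dz":-8,"claw":1},{"rx":0,"ry":0,"rz":0,"dx":0,"dy":0,"dz":-8,"claw":1},{"rx":0,"ry":0,"rz":0,"dx":0,"dy":0,"dz":-8,"claw":1}]'
```

```text
t: 32.15
position: [0.4722, 0.2481, 0.063]
orientation: [0.99, -0.14, 0.001, -0.0]
wrist_force: [-1.1, -1.9, 4.8]
gripper_width: 0.0148
```

```bash
python3 -m inch '[{"rx":0,"ry":0,"rz":0,"dx":0,"dy":0,"dz":0,"claw":0.5},{"rx":0,"ry":0,"rz":0,"dx":0,"dy":0,"dz":0,"claw":0},{"rx":0,"ry":0,"rz":0,"dx":0,"dy":0,"dz":0,"claw":0},{"rx":0,"ry":0,"rz":0,"dx":0,"dy":0,"dz":25,"claw":0},{"rx":0,"ry":0,"rz":0,"dx":0,"dy":0,"dz":60,"claw":0},{"rx":0,"ry":0,"rz":0,"dx":0,"dy":0,"dz":100,"claw":0},{"rx":0,"ry":0,"rz":-3,"dx":20,"dy":30,"dz":130,"claw":0},{"rx":0,"ry":0,"rz":-6,"dx":40,"dy":60,"dz":130,"claw":0},{"rx":0,"ry":0,"rz":-6,"dx":58,"dy":85,"dz":130,"claw":0},{"rx":0,"ry":0,"rz":-6,"dx":58,"dy":85,"dz":130,"claw":0},{"rx":0,"ry":0,"rz":-6,"dx":58,"dy":85,"dz":130,"claw":0}]'
python3 - <<'E'
from h import *
st=arm.observe();print(st['position'],st['orientation'],st['joint_pos'].round(2),st['t'])
im,d=arm.snapshot('wrist');save('w28',im,(240,100,400,260),4);np.savez('pics/w28.npz',im=im,d=d,pos=st['position'],q=st['orientation'])
E
```

```text
t: 33.25
position: [0.5287, 0.3329, 0.1911]
orientation: [0.982, -0.191, -0.001, 0.0]
wrist_force: [-0.3, -0.1, -0.6]
gripper_width: 0.0427
[0.52869176 0.3329358  0.19114084] [ 9.81614677e-01 -1.90871098e-01 -8.53656256e-04  3.47410181e-04] [ 0.02  0.5  -0.84  1.66  0.4   1.16 -1.31] 33.25
```

View pics/w28.png

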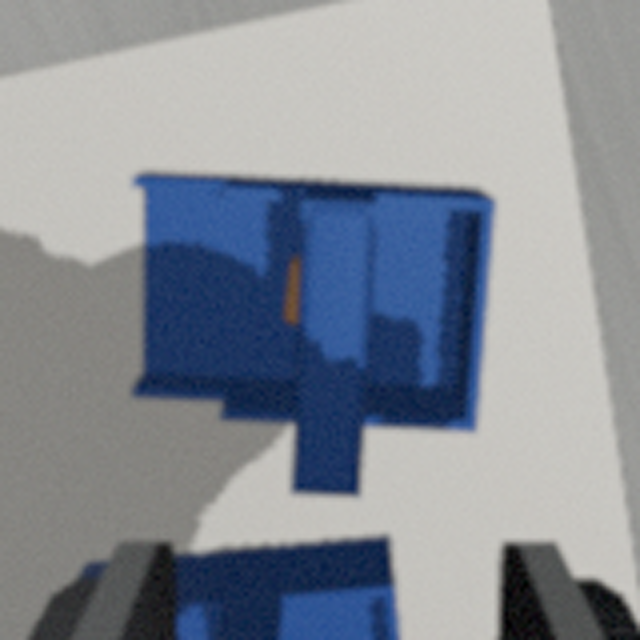

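```bash
python3 - <<'E'
from h import *
z=np.load('pics/w28.npz');st=dict(position=z['pos'],orientation=z['q']);c=cam('wrist',st)
f=lambda u,v,h:at_z(c,240+u/4,100+v/4,h)
P,Q=f(338,200,.096),f(327,493,.096);d=P-Q;print((P+Q)/2,np.linalg.norm(d),np.degrees(np.arctan2(-d[0],d[1])))
print(arm.observe()['position'], 2*np.degrees(np.arctan2(z['q'][1],z['q'][0])))
E
```

```text
[0.5311231  0.34229796 0.096     ] 0.06577481204957503 -24.087191451543678
[0.52857779 0.33192291 0.19100376] -22.007259112803993
```

```bash
python3 -m inch '[{"rx":0,"ry":0,"rz":-2,"dx":2,"dy":10,"dz":0,"claw":0},{"rx":0,"ry":0,"rz":-2,"dx":2,"dy":10,"dz":-20,"claw":0},{"rx":0,"ry":0,"rz":-2,"dx":2,"dy":10,"dz":-50,"claw":0},{"rx":0,"ry":0,"rz":-2,"dx":2,"dy":10,"dz":-65,"claw":0},{"rx":0,"ry":0,"rz":-2,"dx":2,"dy":10,"dz":-65,"claw":0},{"rx":0,"ry":0,"rz":-2,"dx":2,"dy":10,"dz":-65,"claw":0}]'
python3 - <<'E'
from h import *
st=arm.observe();c=cam('wrist',st);print(st['position'],st['orientation'])
im,_=arm.snapshot('wrist');save('w29',im,(230,130,410,310),4)
E
```

```text
t: 33.9
position: [0.5314, 0.342, 0.1271]
orientation: [0.978, -0.209, -0.0, 0.0]
wrist_force: [-0.5, 0.6, 0.5]
gripper_width: 0.0425
[0.53136003 0.3420488  0.12711255] [ 9.77963070e-01 -2.08777838e-01 -6.65207114e-05  2.06980351e-04]
```

View pics/w29.png

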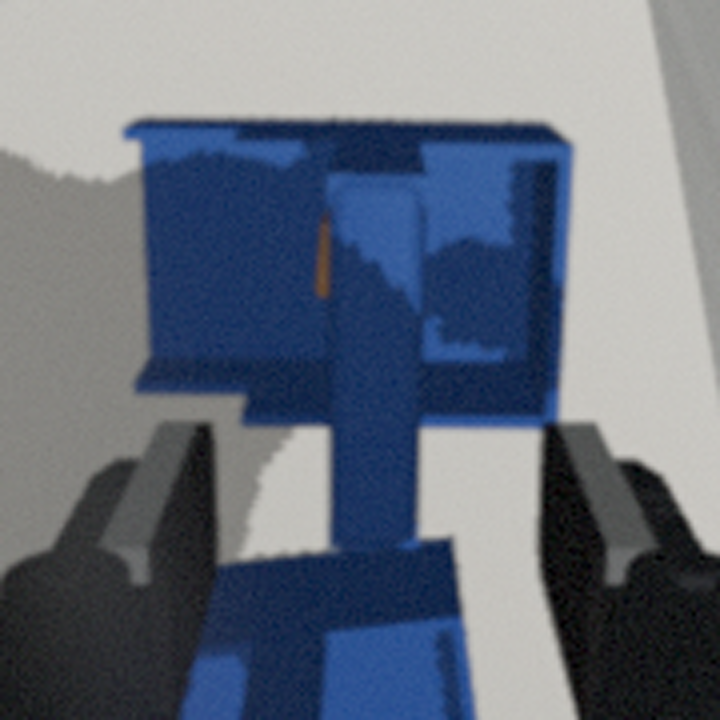

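Aligned. I'll descend and grip.

```bash
python3 -m inch '[{"rx":0,"ry":0,"rz":0,"dx":0,"dy":0,"dz":-25,"claw":0},{"rx":0,"ry":0,"rz":0,"dx":0,"dy":0,"dz":-50,"claw":0},{"rx":0,"ry":0,"rz":0,"dx":0,"dy":0,"dz":-66,"claw":0},{"rx":0,"ry":0,"rz":0,"dx":0,"dy":0,"dz":-66,"claw":0},{"rx":0,"ry":0,"rz":0,"dx":0,"dy":0,"dz":-66,"claw":1},{"rx":0,"ry":0,"rz":0,"dx":0,"dy":0,"dz":-66,"claw":1},{"rx":0,"ry":0,"rz":0,"dx":0,"dy":0,"dz":-66,"claw":1},{"rx":0,"ry":0,"rz":0,"dx":0,"dy":0,"dz":-66,"claw":1}]' 60
python3 -c "
from cell import arm
s=arm.observe();print(s['position'],s['orientation'],s['gripper_width'])"
```

```text
t: 34.75
position: [0.5323, 0.3438, 0.0626]
orientation: [0.978, -0.208, 0.001, -0.001]
wrist_force: [-0.6, 0.9, 3.4]
gripper_width: 0.0151
[0.5322799  0.34382691 0.06260885] [ 0.97804257 -0.20839935  0.00100702 -0.00119544] 0.01505885658374166
```

```bash
python3 -m inch '[{"rx":0,"ry":0,"rz":0,"dx":0,"dy":0,"dz":6,"claw":1},{"rx":0,"ry":0,"rz":0,"dx":0,"dy":0,"dz":20,"claw":1},{"rx":0,"ry":0,"rz":0,"dx":0,"dy":0,"dz":40,"claw":1},{"rx":0,"ry":0,"rz":0,"dx":0,"dy":0,"dz":65,"claw":1},{"rx":0,"ry":0,"rz":0,"dx":0,"dy":0,"dz":95,"claw":1},{"rx":0,"ry":0,"rz":0,"dx":0,"dy":0,"dz":125,"claw":1},{"rx":0,"ry":0,"rz":0,"dx":0,"dy":0,"dz":155,"claw":1},{"rx":0,"ry":0,"rz":0,"dx":0,"dy":0,"dz":185,"claw":1},{"rx":0,"ry":0,"rz":0,"dx":0,"dy":0,"dz":215,"claw":1},{"rx":0,"ry":0,"rz":0,"dx":0,"dy":0,"dz":240,"claw":1},{"rx":0,"ry":0,"rz":0,"dx":0,"dy":0,"dz":247,"claw":1},{"rx":0,"ry":0,"rz":0,"dx":0,"dy":0,"dz":247,"claw":1}]'
python3 -m inch '[{"rx":0,"ry":0,"rz":0,"dx":0,"dy":-8,"dz":0,"claw":1},{"rx":0,"ry":0,"rz":0,"dx":0,"dy":-28,"dz":0,"claw":1},{"rx":0,"ry":0,"rz":1,"dx":1,"dy":-58,"dz":0,"claw":1},{"rx":0,"ry":0,"rz":1,"dx":1,"dy":-98,"dz":0,"claw":1},{"rx":0,"ry":0,"rz":2,"dx":2,"dy":-143,"dz":0,"claw":1},{"rx":0,"ry":0,"rz":2,"dx":3,"dy":-188,"dz":0,"claw":1},{"rx":0,"ry":0,"rz":3,"dx":4,"dy":-233,"dz":0,"claw":1},{"rx":0,"ry":0,"rz":3,"dx":5,"dy":-278,"dz":0,"claw":1},{"rx":0,"ry":0,"rz":4,"dx":6,"dy":-323,"dz":0,"claw":1},{"rx":0,"ry":0,"rz":4,"dx":7,"dy":-368,"dz":0,"claw":1},{"rx":0,"ry":0,"rz":4,"dx":8,"dy":-413,"dz":0,"claw":1},{"rx":0,"ry":0,"rz":4,"dx":9,"dy":-455,"dz":0,"claw":1}]'
python3 - <<'E'
from h import *
st=arm.observe();c=cam('wrist',st);print(st['position'],st['orientation'],st['joint_pos'].round(2))
E
```

```text
t: 35.95
position: [0.5316, 0.3432, 0.3095]
orientation: [0.978, -0.208, 0.001, -0.001]
wrist_force: [0.3, 1.4, -1.5]
gripper_width: 0.015
t: 37.15
position: [0.5382, -0.1155, 0.3056]
orientation: [0.985, -0.175, -0.002, 0.0]
wrist_force: [0.6, -0.0, -1.6]
gripper_width: 0.0147
[ 0.53818062 -0.11550108  0.30562758] [ 9.84531818e-01 -1.75193603e-01 -2.04915814e-03  3.18896697e-04] [ 0.77  0.2  -0.72  1.71  0.14  1.29 -0.33]
```

```bash
python3 -m inch '[{"rx":0,"ry":0,"rz":0,"dx":0,"dy":-40,"dz":0,"claw":1},{"rx":0,"ry":0,"rz":0,"dx":0,"dy":-80,"dz":0,"claw":1},{"rx":0,"ry":0,"rz":0,"dx":0,"dy":-110,"dz":0,"claw":1},{"rx":0,"ry":0,"rz":0,"dx":0,"dy":-128,"dz":0,"claw":1},{"rx":0,"ry":0,"rz":0,"dx":0,"dy":-135,"dz":0,"claw":1},{"rx":0,"ry":0,"rz":0,"dx":0,"dy":-135,"dz":0,"claw":1},{"rx":0,"ry":0,"rz":0,"dx":0,"dy":-135,"dz":0,"claw":1}]'
python3 - <<'E'
from h import *
st=arm.observe();c=cam('wrist',st);print(st['position'],st['orientation'],st['joint_pos'].round(2))
im,_=arm.snapshot('wrist');save('w30',im)
E
```

```text
t: 37.85
position: [0.5407, -0.2446, 0.3077]
orientation: [0.985, -0.173, -0.0, -0.001]
wrist_force: [0.1, 1.0, -1.7]
gripper_width: 0.0149
[ 0.54074767 -0.24459514  0.30768065] [ 9.84986430e-01 -1.72629378e-01 -2.79509580e-04 -8.66991852e-04] [ 0.89  0.28 -0.64  1.61  0.17  1.31 -0.13]
```

View pics/w30.png

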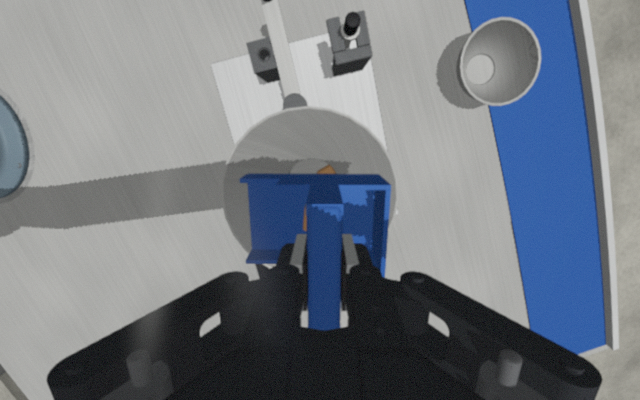

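```bash
python3 -m inch '[{"rx":-1.7,"ry":-4.7,"rz":0,"dx":0,"dy":-1,"dz":-3,"claw":1},{"rx":-3.4,"ry":-9.4,"rz":0,"dx":0,"dy":-1,"dz":-6,"claw":1},{"rx":-5.1,"ry":-14.1,"rz":0,"dx":0,"dy":-1,"dz":-9,"claw":1},{"rx":-6.8,"ry":-18.8,"rz":0,"dx":0,"dy":-1,"dz":-12,"claw":1},{"rx":-8.5,"ry":-23.5,"rz":0,"dx":0,"dy":-1,"dz":-14,"claw":1},{"rx":-10.2,"ry":-28.2,"rz":0,"dx":0,"dy":-1,"dz":-16,"claw":1},{"rx":-11.9,"ry":-32.9,"rz":0,"dx":2,"dy":-1,"dz":-16,"claw":1},{"rx":-13.6,"ry":-37.6,"rz":0,"dx":4,"dy":-1,"dz":-16,"claw":1},{"rx":-15,"ry":-41.5,"rz":0,"dx":5,"dy":-1,"dz":-16,"claw":1},{"rx":-15,"ry":-41.5,"rz":0,"dx":5,"dy":-1,"dz":-16,"claw":1},{"rx":-15,"ry":-41.5,"rz":0,"dx":5,"dy":-1,"dz":-16,"claw":1},{"rx":-15,"ry":-41.5,"rz":0,"dx":5,"dy":-1,"dz":-16,"claw":1}]'
python3 -m inch '[{"rx":0,"ry":0,"rz":0,"dx":0,"dy":0,"dz":0,"claw":1},{"rx":0,"ry":0,"rz":0,"dx":0,"dy":0,"dz":0,"claw":1},{"rx":0,"ry":0,"rz":0,"dx":0,"dy":0,"dz":0,"claw":1}]'
python3 - <<'E'
from h import *
st=arm.observe();print(st['position'],st['orientation'],st['joint_pos'].round(2))
im,d=arm.snapshot('wrist');save('w31',im)
im,d=arm.snapshot('side');save('sd31',im)
E
```

```text
t: 39.1
position: [0.5469, -0.2474, 0.2934]
orientation: [0.913, -0.16, 0.371, 0.064]
wrist_force: [-0.1, 0.5, -0.7]
gripper_width: 0.0151
t: 39.4
position: [0.5458, -0.2485, 0.2923]
orientation: [0.913, -0.162, 0.37, 0.064]
wrist_force: [0.7, -1.0, -0.7]
gripper_width: 0.0152
[ 0.54580145 -0.24851278  0.29228025] [ 0.91253843 -0.16151016  0.37024815  0.06406547] [ 0.98 -0.13 -0.57  2.22 -0.37  0.28  0.36]
```

View pics/w31.png

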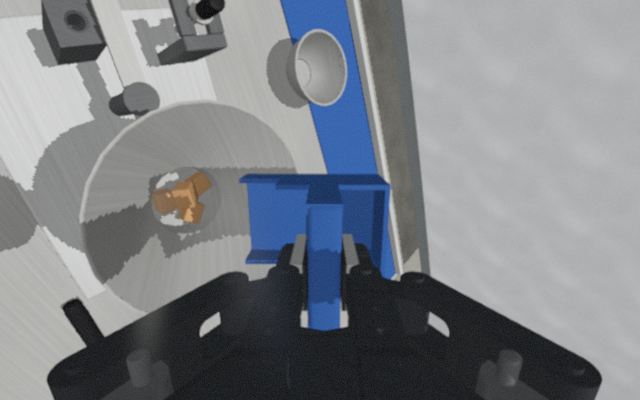

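View pics/sd31.png

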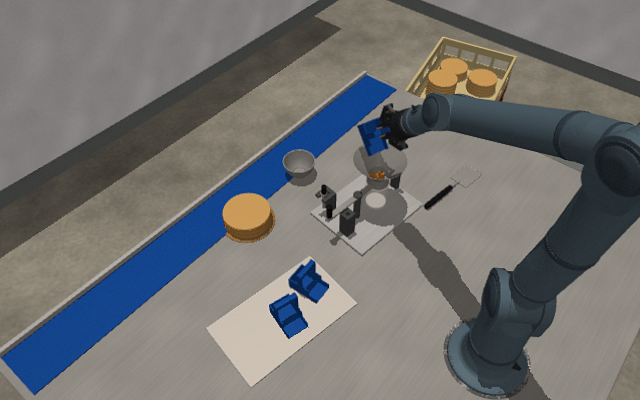

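```bash
python3 -m inch '[{"rx":2.5,"ry":6.9,"rz":0,"dx":0,"dy":0,"dz":5,"claw":1},{"rx":5,"ry":13.8,"rz":0,"dx":-1,"dy":0,"dz":10,"claw":1},{"rx":7.5,"ry":20.7,"rz":0,"dx":-2,"dy":0,"dz":16,"claw":1},{"rx":10,"ry":27.6,"rz":0,"dx":-4,"dy":0,"dz":16,"claw":1},{"rx":12.5,"ry":34.5,"rz":0,"dx":-5,"dy":0,"dz":16,"claw":1},{"rx":15,"ry":41.5,"rz":0,"dx":-5,"dy":0,"dz":16,"claw":1},{"rx":15,"ry":41.5,"rz":0,"dx":-5,"dy":0,"dz":16,"claw":1},{"rx":15,"ry":41.5,"rz":0,"dx":-5,"dy":0,"dz":16,"claw":1}]'
python3 -m inch '[{"rx":0,"ry":0,"rz":0,"dx":0,"dy":40,"dz":0,"claw":1},{"rx":0,"ry":0,"rz":0,"dx":-1,"dy":88,"dz":0,"claw":1},{"rx":0,"ry":0,"rz":-1,"dx":-1,"dy":136,"dz":0,"claw":1},{"rx":0,"ry":0,"rz":-1,"dx":-2,"dy":184,"dz":0,"claw":1},{"rx":0,"ry":0,"rz":-2,"dx":-3,"dy":232,"dz":0,"claw":1},{"rx":0,"ry":0,"rz":-2,"dx":-4,"dy":280,"dz":0,"claw":1},{"rx":0,"ry":0,"rz":-3,"dx":-5,"dy":328,"dz":0,"claw":1},{"rx":0,"ry":0,"rz":-3,"dx":-6,"dy":376,"dz":0,"claw":1},{"rx":0,"ry":0,"rz":-4,"dx":-7,"dy":424,"dz":0,"claw":1},{"rx":0,"ry":0,"rz":-4,"dx":-8,"dy":472,"dz":0,"claw":1},{"rx":0,"ry":0,"rz":-4,"dx":-9,"dy":520,"dz":0,"claw":1},{"rx":0,"ry":0,"rz":-4,"dx":-9,"dy":555,"dz":0,"claw":1}]'
python3 -m inch '[{"rx":0,"ry":0,"rz":0,"dx":0,"dy":25,"dz":0,"claw":1},{"rx":0,"ry":0,"rz":0,"dx":0,"dy":37,"dz":0,"claw":1},{"rx":0,"ry":0,"rz":0,"dx":0,"dy":37,"dz":0,"claw":1},{"rx":0,"ry":0,"rz":0,"dx":0,"dy":37,"dz":0,"claw":1}]'
python3 - <<'E'
from h import *
st=arm.observe();print(st['position'],st['orientation'],st['joint_pos'].round(2))
im,d=arm.snapshot('side');save('sd32',im)
im,d=arm.snapshot('scene');save('sc32',im,(200,100,520,270),2.4)
E
```

```text
t: 40.3
position: [0.541, -0.2485, 0.3068]
orientation: [0.985, -0.174, 0.0, -0.001]
wrist_force: [-0.4, 1.0, -1.7]
gripper_width: 0.0145
t: 41.5
position: [0.5291, 0.3101, 0.3091]
orientation: [0.978, -0.207, 0.002, -0.001]
wrist_force: [-0.7, -0.1, -1.0]
gripper_width: 0.0149
t: 41.9
position: [0.5318, 0.3417, 0.3081]
orientation: [0.978, -0.209, 0.001, 0.001]
wrist_force: [0.3, 0.8, -1.8]
gripper_width: 0.0151
[0.53177534 0.34167573 0.30812784] [ 9.77851191e-01 -2.09296928e-01  1.00857514e-03  9.09351093e-04] [ 0.07  0.45 -0.95  1.51  0.37  1.38 -1.33]
```

View pics/sd32.png

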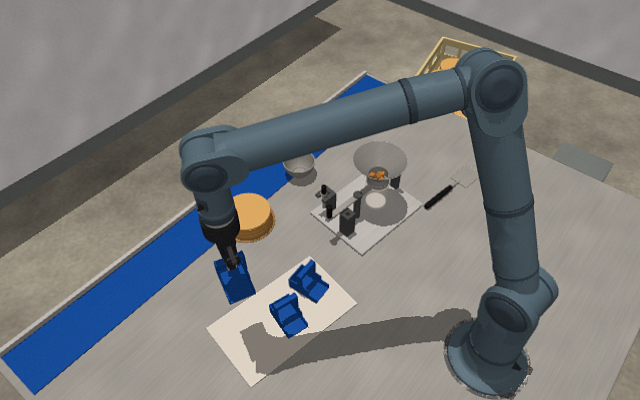

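View pics/sc32.png

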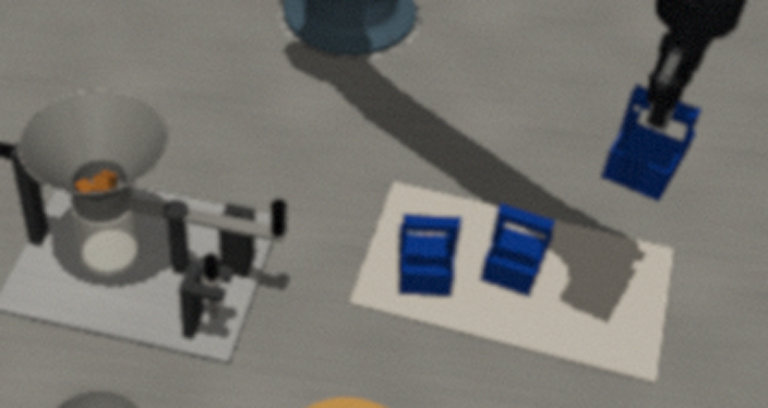

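```bash
python3 -m inch '[{"rx":0,"ry":0,"rz":0,"dx":0,"dy":1,"dz":-30,"claw":1},{"rx":0,"ry":0,"rz":0,"dx":0,"dy":2,"dz":-70,"claw":1},{"rx":0,"ry":0,"rz":0,"dx":0,"dy":2,"dz":-110,"claw":1},{"rx":0,"ry":0,"rz":0,"dx":0,"dy":2,"dz":-150,"claw":1},{"rx":0,"ry":0,"rz":0,"dx":0,"dy":2,"dz":-185,"claw":1},{"rx":0,"ry":0,"rz":0,"dx":0,"dy":2,"dz":-215,"claw":1},{"rx":0,"ry":0,"rz":0,"dx":0,"dy":2,"dz":-232,"claw":1},{"rx":0,"ry":0,"rz":0,"dx":0,"dy":2,"dz":-238,"claw":1},{"rx":0,"ry":0,"rz":0,"dx":0,"dy":2,"dz":-238,"claw":1},{"rx":0,"ry":0,"rz":0,"dx":0,"dy":2,"dz":-238,"claw":1}]'
python3 -m inch '[{"rx":0,"ry":0,"rz":0,"dx":0,"dy":0,"dz":-4,"claw":1},{"rx":0,"ry":0,"rz":0,"dx":0,"dy":0,"dz":-7,"claw":1},{"rx":0,"ry":0,"rz":0,"dx":0,"dy":0,"dz":-7,"claw":1},{"rx":0,"ry":0,"rz":0,"dx":0,"dy":0,"dz":-7,"claw":1}]'
```

```text
t: 43.0
position: [0.5327, 0.3465, 0.0718]
orientation: [0.978, -0.209, 0.001, -0.001]
wrist_force: [0.2, 0.1, -1.3]
gripper_width: 0.0145
t: 43.4
position: [0.5314, 0.3457, 0.063]
orientation: [0.978, -0.208, 0.0, -0.0]
wrist_force: [-0.9, -0.0, -1.2]
gripper_width: 0.0146
```

```bash
python3 -m inch '[{"rx":0,"ry":0,"rz":0,"dx":0,"dy":0,"dz":-1.5,"claw":1},{"rx":0,"ry":0,"rz":0,"dx":0,"dy":0,"dz":-1.5,"claw":1},{"rx":0,"ry":0,"rz":0,"dx":0,"dy":0,"dz":-1.5,"claw":1}]'
```

```text
t: 43.7
position: [0.5315, 0.3461, 0.0627]
orientation: [0.978, -0.208, 0.0, -0.0]
wrist_force: [-1.7, -1.2, 5.0]
gripper_width: 0.0148
```

```bash
python3 -m inch '[{"rx":0,"ry":0,"rz":0,"dx":0,"dy":0,"dz":0,"claw":0.5},{"rx":0,"ry":0,"rz":0,"dx":0,"dy":0,"dz":0,"claw":0},{"rx":0,"ry":0,"rz":0,"dx":0,"dy":0,"dz":0,"claw":0},{"rx":0,"ry":0,"rz":0,"dx":0,"dy":0,"dz":25,"claw":0},{"rx":0,"ry":0,"rz":0,"dx":0,"dy":0,"dz":60,"claw":0},{"rx":0,"ry":0,"rz":0,"dx":0,"dy":0,"dz":100,"claw":0},{"rx":0,"ry":0,"rz":0,"dx":0,"dy":0,"dz":140,"claw":0},{"rx":0,"ry":0,"rz":0,"dx":0,"dy":0,"dz":180,"claw":0},{"rx":0,"ry":0,"rz":5,"dx":0,"dy":-30,"dz":220,"claw":0},{"rx":0,"ry":0,"rz":10,"dx":0,"dy":-70,"dz":240,"claw":0},{"rx":0,"ry":0,"rz":17,"dx":0,"dy":-110,"dz":240,"claw":0},{"rx":0,"ry":0,"rz":17,"dx":0,"dy":-150,"dz":240,"claw":0}]'
python3 - <<'E'
from h import *
im,d=arm.snapshot('wrist');save('w33',im)
E
python3 -m inch '[{"rx":0,"ry":0,"rz":0,"dx":2,"dy":-40,"dz":0,"claw":0},{"rx":0,"ry":0,"rz":0,"dx":4,"dy":-80,"dz":0,"claw":0},{"rx":0,"ry":0,"rz":0,"dx":7,"dy":-120,"dz":0,"claw":0},{"rx":0,"ry":0,"rz":0,"dx":10,"dy":-160,"dz":0,"claw":0},{"rx":0,"ry":0,"rz":0,"dx":15,"dy":-195,"dz":0,"claw":0},{"rx":0,"ry":0,"rz":0,"dx":18,"dy":-220,"dz":0,"claw":0},{"rx":0,"ry":0,"rz":0,"dx":18,"dy":-230,"dz":0,"claw":0},{"rx":0,"ry":0,"rz":0,"dx":18,"dy":-230,"dz":0,"claw":0},{"rx":0,"ry":0,"rz":0,"dx":18,"dy":-230,"dz":0,"claw":0}]'
python3 - <<'E'
from h import *
st=arm.observe();print(st['position'],st['orientation'],st['joint_pos'].round(2))
im,d=arm.snapshot('wrist');save('w34',im);np.savez('pics/w34.npz',im=im,d=d,pos=st['position'],q=st['orientation'])
im,d=arm.snapshot('side');save('sd34',im,(200,120,440,380),2.3)
E
```

```text
t: 44.9
position: [0.5317, 0.1948, 0.3024]
orientation: [0.998, -0.06, 0.001, -0.0]
wrist_force: [-0.3, -0.4, 0.2]
gripper_width: 0.0427
t: 45.85
position: [0.5492, -0.0321, 0.3014]
orientation: [0.998, -0.06, -0.0, -0.001]
wrist_force: [-0.1, 1.3, 0.2]
gripper_width: 0.043
[ 0.54915149 -0.03205938  0.30142037] [ 9.98171239e-01 -6.04463911e-02 -6.76729716e-05 -6.38353969e-04] [ 0.84  0.26 -0.99  1.71  0.22  1.29 -0.32]
```

View pics/w33.png

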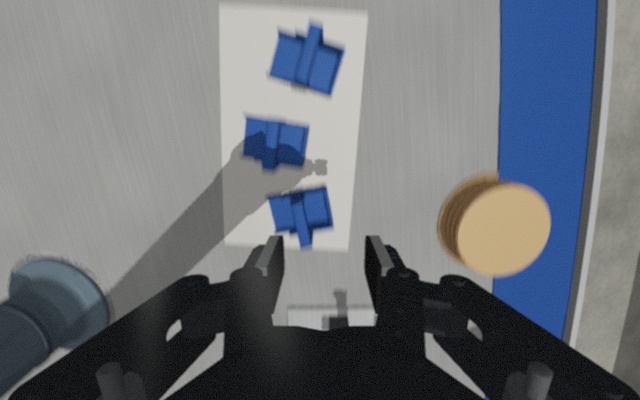

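View pics/w34.png

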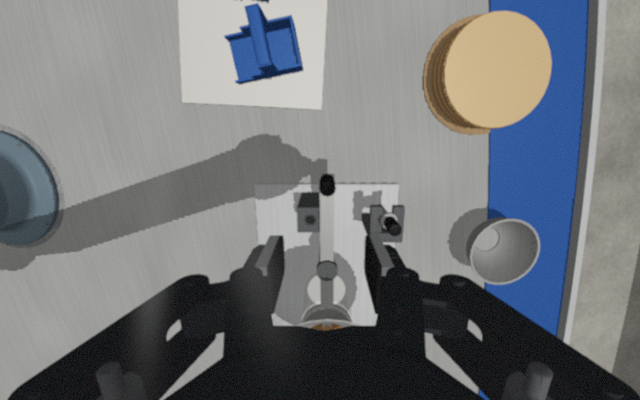

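View pics/sd34.png

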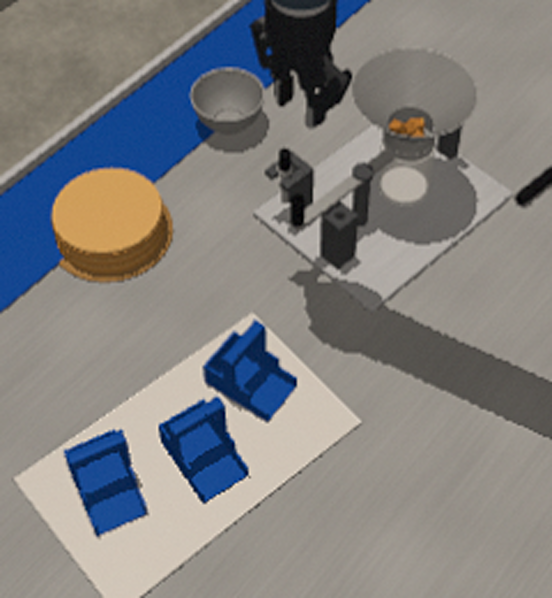

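```bash
python3 - <<'E'
from h import *
z=np.load('pics/w34.npz');save('w34c',z['im'],(280,160,420,290),5)
y=np.radians(-7)
for phi in [.1,.2,.3,.4,.5,.6,.7,.8,.9,.95,.985,1.0]:
    s=np.array([-np.sin(phi)*120,np.cos(phi)*120-120]);c_,s_=np.cos(y),np.sin(y)
    print(phi,np.degrees(phi).round(1),(c_*s[0]-s_*s[1]).round(1),(s_*s[0]+c_*s[1]).round(1))
E
```

```text
0.1 5.7 -12.0 0.9
0.2 11.5 -24.0 0.5
0.3 17.2 -35.9 -1.0
0.4 22.9 -47.5 -3.7
0.5 28.6 -58.9 -7.6
0.6 34.4 -69.8 -12.5
0.7 40.1 -80.2 -18.6
0.8 45.8 -89.9 -25.6
0.9 51.6 -98.8 -33.6
0.95 54.4 -103.0 -37.9
0.985 56.4 -105.8 -41.1
1.0 57.3 -106.9 -42.4
```

View pics/w34c.png

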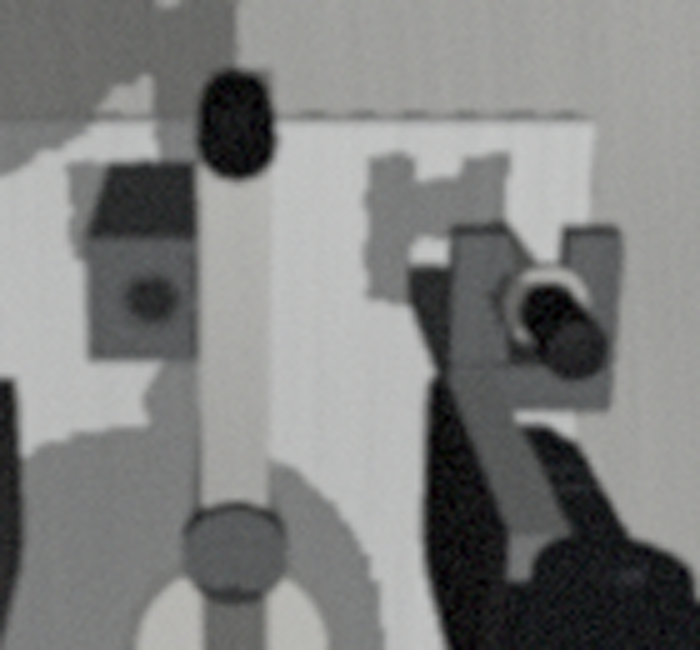

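```bash
python3 - <<'E'
from h import *
z=np.load('pics/w34.npz');c=cam('wrist',dict(position=z['pos'],orientation=z['q']))
print(at_z(c,280+237/5,160+144/5,.157), arm.observe()['position'])
E
python3 -m inch '[{"rx":0,"ry":0,"rz":0,"dx":1,"dy":-2,"dz":-30,"claw":0},{"rx":0,"ry":0,"rz":0,"dx":1,"dy":-2,"dz":-65,"claw":0},{"rx":0,"ry":0,"rz":0,"dx":1,"dy":-2,"dz":-100,"claw":0},{"rx":0,"ry":0,"rz":0,"dx":1,"dy":-2,"dz":-130,"claw":0},{"rx":0,"ry":0,"rz":0,"dx":1,"dy":-2,"dz":-130,"claw":0},{"rx":0,"ry":0,"rz":0,"dx":1,"dy":-2,"dz":-130,"claw":0}]'
python3 - <<'E'
from h import *
st=arm.observe();c=cam('wrist',st);print(st['position'])
im,d=arm.snapshot('wrist');save('w35',im,(230,130,410,310),4)
E
```

```text
[ 0.5517993  -0.03448938  0.157     ] [ 0.54920212 -0.0314006   0.30161975]
t: 46.55
position: [0.5504, -0.0346, 0.1719]
orientation: [0.998, -0.06, -0.0, -0.0]
wrist_force: [0.4, -0.1, 1.0]
gripper_width: 0.0427
[ 0.55043242 -0.03464446  0.17186247]
```

View pics/w35.png

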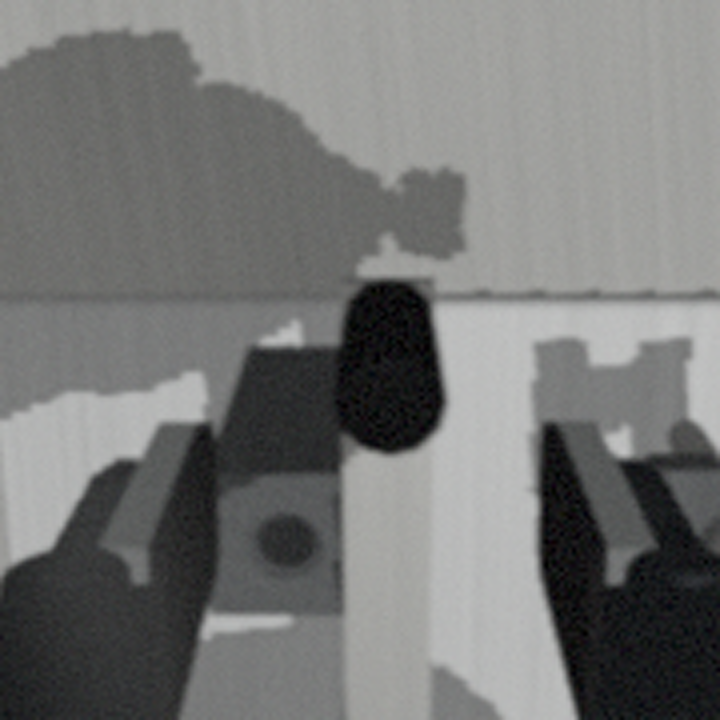

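```bash
python3 -m inch '[{"rx":0,"ry":0,"rz":0,"dx":1.5,"dy":0,"dz":-25,"claw":0},{"rx":0,"ry":0,"rz":0,"dx":1.5,"dy":0,"dz":-50,"claw":0},{"rx":0,"ry":0,"rz":0,"dx":1.5,"dy":0,"dz":-66,"claw":0},{"rx":0,"ry":0,"rz":0,"dx":1.5,"dy":0,"dz":-66,"claw":0.2},{"rx":0,"ry":0,"rz":0,"dx":1.5,"dy":0,"dz":-66,"claw":0.4},{"rx":0,"ry":0,"rz":0,"dx":1.5,"dy":0,"dz":-66,"claw":0.4},{"rx":0,"ry":0,"rz":0,"dx":1.5,"dy":0,"dz":-66,"claw":0.4}]' 20
python3 - <<'E'
from h import *
st=arm.observe();c=cam('wrist',st);print(st['position'])
im,d=arm.snapshot('wrist');save('w36',im,(230,130,410,310),4)
im,d=arm.snapshot('side');save('sd36',im,(295,130,445,262),5)
E
```

```text
t: 47.3
position: [0.5531, -0.0363, 0.1068]
orientation: [0.998, -0.062, 0.001, 0.0]
wrist_force: [-0.3, 0.3, -0.2]
gripper_width: 0.0257
[ 0.55307369 -0.03627301  0.1068489 ]
```

View pics/w36.png

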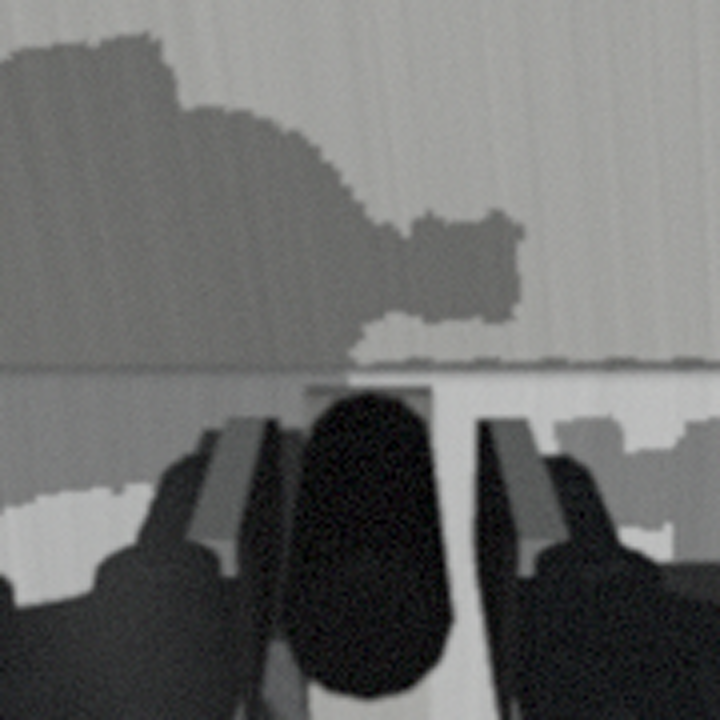

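View pics/sd36.png

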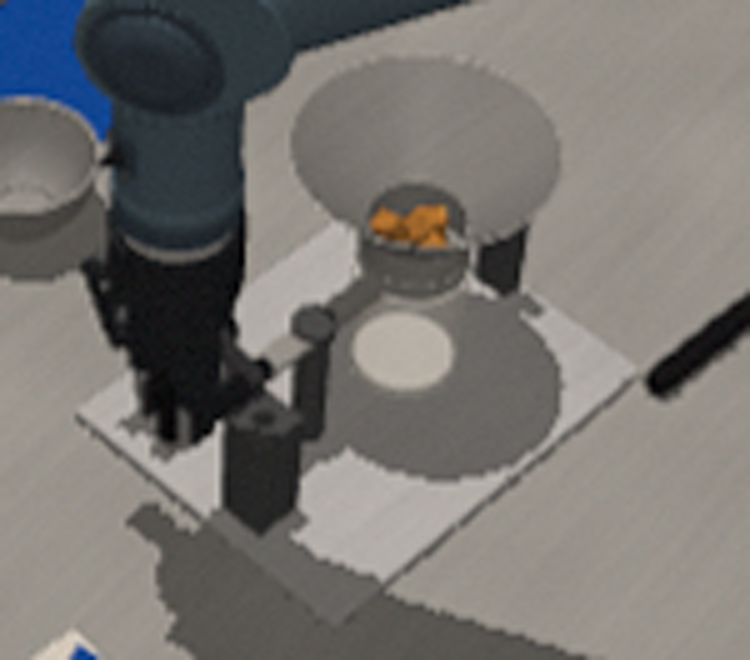

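```bash
python3 -m inch '[{"rx":0,"ry":0,"rz":3,"dx":-6,"dy":0.5,"dz":0,"claw":0.4},{"rx":0,"ry":0,"rz":5.7,"dx":-12,"dy":1,"dz":0,"claw":0.4},{"rx":0,"ry":0,"rz":8.6,"dx":-18,"dy":1,"dz":0,"claw":0.4},{"rx":0,"ry":0,"rz":11.5,"dx":-24,"dy":0.5,"dz":0,"claw":0.4},{"rx":0,"ry":0,"rz":14.3,"dx":-30,"dy":0,"dz":0,"claw":0.4},{"rx":0,"ry":0,"rz":17.2,"dx":-36,"dy":-1,"dz":0,"claw":0.4},{"rx":0,"ry":0,"rz":20,"dx":-42,"dy":-2.4,"dz":0,"claw":0.4},{"rx":0,"ry":0,"rz":22.9,"dx":-47.5,"dy":-3.7,"dz":0,"claw":0.4},{"rx":0,"ry":0,"rz":25.8,"dx":-53,"dy":-5.6,"dz":0,"claw":0.4},{"rx":0,"ry":0,"rz":28.6,"dx":-59,"dy":-7.6,"dz":0,"claw":0.4}]'
python3 - <<'E'
from h import *
st=arm.observe();print(st['position'],st['orientation'],st['wrist_force'],st['joint_pos'].round(2))
im,d=arm.snapshot('wrist');save('w37',im)
E
```

```text
t: 48.4
position: [0.4945, -0.0438, 0.1063]
orientation: [0.982, 0.188, 0.002, 0.0]
wrist_force: [2.3, 0.1, -1.2]
gripper_width: 0.0255
[ 0.49453102 -0.04381013  0.10628633] [9.82198728e-01 1.87833260e-01 2.07003971e-03 2.01252700e-04] [ 2.29409588  0.10757069 -1.21655397] [ 0.89  0.43 -1.02  2.03  0.46  0.93  0.  ]
```

View pics/w37.png

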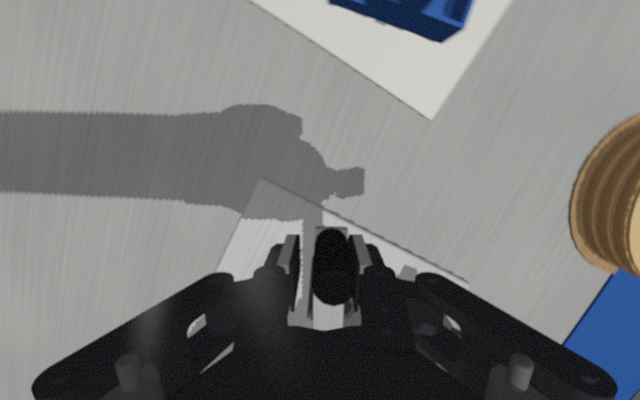

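```bash
python3 -m inch '[{"rx":0,"ry":0,"rz":2.9,"dx":-5.5,"dy":-2.4,"dz":0,"claw":0.4},{"rx":0,"ry":0,"rz":5.7,"dx":-10.9,"dy":-4.9,"dz":0,"claw":0.4},{"rx":0,"ry":0,"rz":8.6,"dx":-16.1,"dy":-8,"dz":0,"claw":0.4},{"rx":0,"ry":0,"rz":11.5,"dx":-21.3,"dy":-11,"dz":0,"claw":0.4},{"rx":0,"ry":0,"rz":14.3,"dx":-26.2,"dy":-14.5,"dz":0,"claw":0.4},{"rx":0,"ry":0,"rz":17.2,"dx":-31,"dy":-18,"dz":0,"claw":0.4},{"rx":0,"ry":0,"rz":20,"dx":-35.5,"dy":-22,"dz":0,"claw":0.4},{"rx":0,"ry":0,"rz":22.9,"dx":-39.9,"dy":-26,"dz":0,"claw":0.4},{"rx":0,"ry":0,"rz":25.8,"dx":-44.1,"dy":-30.3,"dz":0,"claw":0.4},{"rx":0,"ry":0,"rz":25.8,"dx":-44.1,"dy":-30.3,"dz":0,"claw":0.4}]'
python3 - <<'E'
from h import *
st=arm.observe();print(st['position'],st['wrist_force'])
im,d=arm.snapshot('side');save('sd38',im,(295,130,445,262),5)
E
```

```text
t: 49.45
position: [0.4506, -0.074, 0.1063]
orientation: [0.916, 0.401, 0.002, 0.0]
wrist_force: [3.4, 1.2, -1.2]
gripper_width: 0.0254
[ 0.45057483 -0.07404977  0.10629832] [ 3.44941015  1.15107956 -1.15497662]
```

View pics/sd38.png

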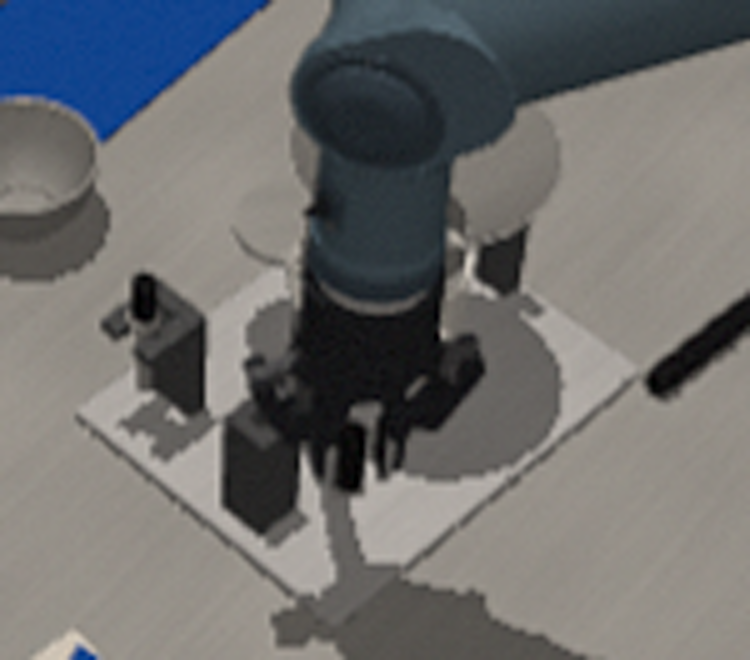

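```bash
python3 -m inch '[{"rx":0,"ry":0,"rz":1,"dx":-1.4,"dy":-1.6,"dz":0,"claw":0.4},{"rx":0,"ry":0,"rz":2,"dx":-2.8,"dy":-3.2,"dz":0,"claw":0.4},{"rx":0,"ry":0,"rz":2,"dx":-2.8,"dy":-3.2,"dz":0,"claw":0.4}]'
python3 -m inch '[{"rx":0,"ry":0,"rz":0.5,"dx":-1,"dy":-1,"dz":0,"claw":0.4},{"rx":0,"ry":0,"rz":1,"dx":-2,"dy":-2,"dz":0,"claw":0.4},{"rx":0,"ry":0,"rz":1,"dx":-2,"dy":-2,"dz":0,"claw":0.4}]'
```

```text
t: 49.8
position: [0.4488, -0.0757, 0.1063]
orientation: [0.908, 0.418, 0.004, 0.0]
wrist_force: [7.0, 2.8, -2.6]
gripper_width: 0.0259
t: 50.1
position: [0.4489, -0.0756, 0.1067]
orientation: [0.904, 0.426, 0.007, -0.0]
wrist_force: [12.2, 7.8, -6.6]
gripper_width: 0.0261
```

```bash
python3 -m inch '[{"rx":0,"ry":0,"rz":-0.5,"dx":1,"dy":1,"dz":0,"claw":0.4},{"rx":0,"ry":0,"rz":-0.5,"dx":1,"dy":1,"dz":0,"claw":0.4},{"rx":0,"ry":0,"rz":-0.5,"dx":1,"dy":1,"dz":0,"claw":0.4},{"rx":0,"ry":0,"rz":-0.5,"dx":1,"dy":1,"dz":0,"claw":0.4},{"rx":0,"ry":0,"rz":-0.5,"dx":1,"dy":1,"dz":0,"claw":0.4},{"rx":0,"ry":0,"rz":-0.5,"dx":1,"dy":1,"dz":0,"claw":0.4}]'
python3 - <<'E'
from h import *
im,d=arm.snapshot('scene');save('sc39',im,(200,110,330,250),5)
im,d=arm.snapshot('side');save('sd39',im,(295,130,445,262),5)
E
```

```text
t: 50.7
position: [0.4487, -0.0756, 0.1066]
orientation: [0.906, 0.422, 0.005, -0.0]
wrist_force: [7.9, 5.6, -2.6]
gripper_width: 0.0256
```

View pics/sc39.png

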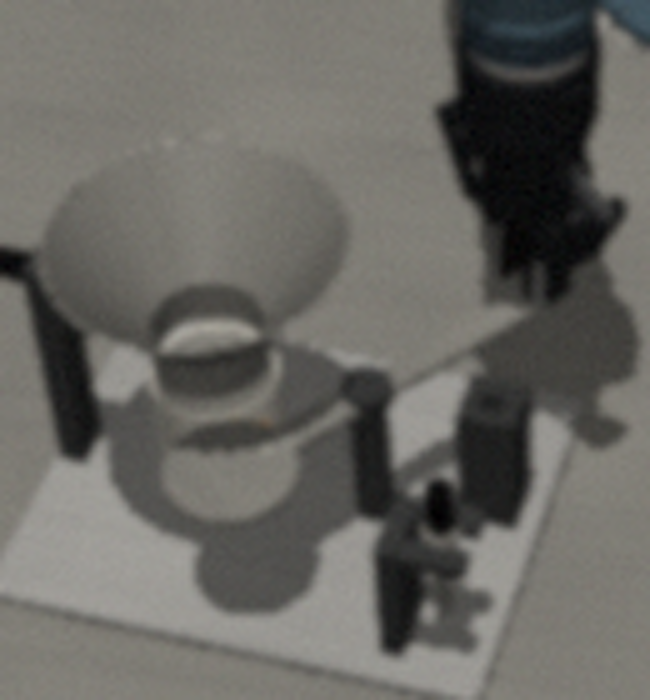

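View pics/sd39.png

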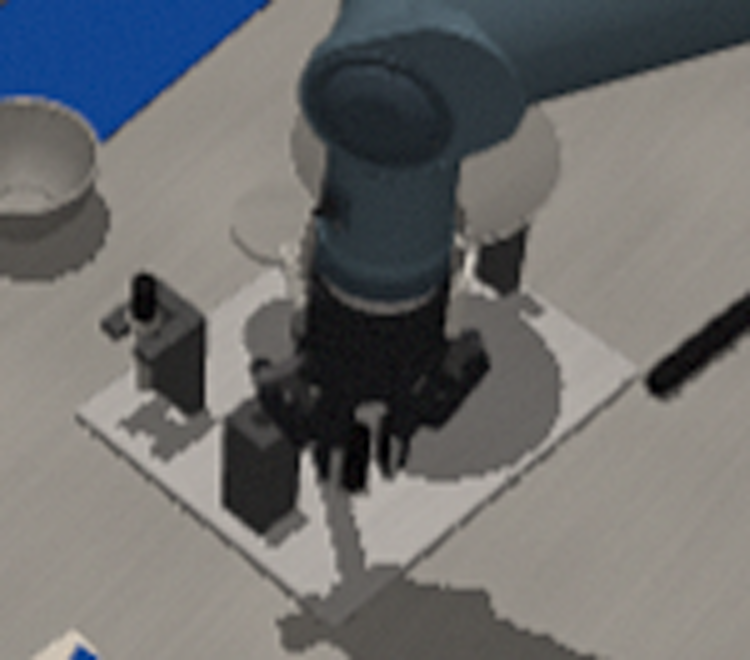

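```bash
python3 -m inch '[{"rx":0,"ry":0,"rz":-5.3,"dx":8.1,"dy":8.5,"dz":0,"claw":0.4},{"rx":0,"ry":0,"rz":-11,"dx":17,"dy":16.5,"dz":0,"claw":0.4},{"rx":0,"ry":0,"rz":-16.8,"dx":26.7,"dy":23.5,"dz":0,"claw":0.4},{"rx":0,"ry":0,"rz":-22.5,"dx":37.1,"dy":29.6,"dz":0,"claw":0.4},{"rx":0,"ry":0,"rz":-28.3,"dx":48,"dy":34.5,"dz":0,"claw":0.4},{"rx":0,"ry":0,"rz":-34,"dx":59.4,"dy":38.4,"dz":0,"claw":0.4},{"rx":0,"ry":0,"rz":-39.7,"dx":71,"dy":41.1,"dz":0,"claw":0.4},{"rx":0,"ry":0,"rz":-45.4,"dx":82.9,"dy":42.6,"dz":0,"claw":0.4},{"rx":0,"ry":0,"rz":-51.2,"dx":94.9,"dy":43,"dz":0,"claw":0.4},{"rx":0,"ry":0,"rz":-56.9,"dx":106.9,"dy":42,"dz":0,"claw":0.4},{"rx":0,"ry":0,"rz":-56.9,"dx":106.9,"dy":42,"dz":0,"claw":0.2},{"rx":0,"ry":0,"rz":-56.9,"dx":106.9,"dy":42,"dz":0,"claw":0}]'
python3 -m inch '[{"rx":0,"ry":0,"rz":0,"dx":0,"dy":0,"dz":0,"claw":0},{"rx":0,"ry":0,"rz":0,"dx":0,"dy":0,"dz":0,"claw":0},{"rx":0,"ry":0,"rz":0,"dx":0,"dy":0,"dz":0,"claw":0}]'
python3 - <<'E'
from h import *
st=arm.observe();print(st['position'],st['orientation'],st['wrist_force'])
im,d=arm.snapshot('wrist');save('w40',im,(230,130,410,310),4)
E
```

```text
t: 52.0
position: [0.5502, -0.0368, 0.1046]
orientation: [0.998, -0.061, -0.002, 0.001]
wrist_force: [-0.5, -0.7, -1.0]
gripper_width: 0.0425
t: 52.3
position: [0.5511, -0.0366, 0.1052]
orientation: [0.998, -0.061, -0.0, 0.0]
wrist_force: [0.6, 0.1, 1.0]
gripper_width: 0.0428
[ 0.55110499 -0.03664245  0.10522706] [ 9.98111016e-01 -6.14340565e-02 -4.68171558e-04  1.95025805e-04] [0.59393104 0.13521088 0.99393815]
```

View pics/w40.png

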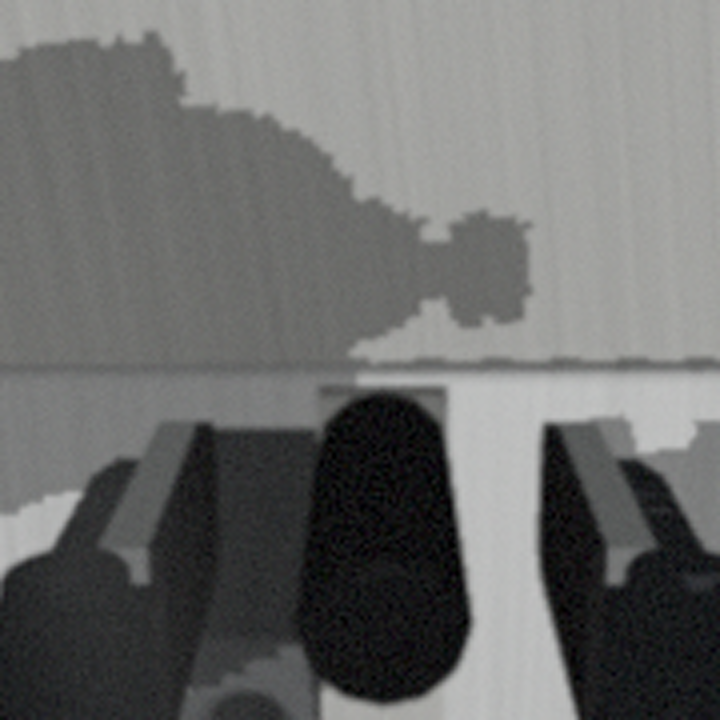

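Lever is home and free between the fingers. I'll rise straight up and check.

```bash
python3 -m inch '[{"rx":0,"ry":0,"rz":0,"dx":0,"dy":0,"dz":25,"claw":0},{"rx":0,"ry":0,"rz":0,"dx":0,"dy":0,"dz":65,"claw":0},{"rx":0,"ry":0,"rz":0,"dx":0,"dy":0,"dz":105,"claw":0},{"rx":0,"ry":0,"rz":0,"dx":0,"dy":0,"dz":145,"claw":0},{"rx":0,"ry":0,"rz":0,"dx":0,"dy":0,"dz":185,"claw":0},{"rx":0,"ry":0,"rz":0,"dx":-20,"dy":20,"dz":225,"claw":0},{"rx":0,"ry":0,"rz":0,"dx":-50,"dy":40,"dz":265,"claw":0},{"rx":0,"ry":0,"rz":0,"dx":-90,"dy":60,"dz":290,"claw":0},{"rx":0,"ry":0,"rz":0,"dx":-120,"dy":80,"dz":290,"claw":0},{"rx":0,"ry":0,"rz":0,"dx":-120,"dy":80,"dz":290,"claw":0},{"rx":0,"ry":0,"rz":0,"dx":-120,"dy":80,"dz":290,"claw":0}]'
python3 - <<'E'
from h import *
st=arm.observe();print(st['position'],st['orientation'],st['wrist_force'])
im,d=arm.snapshot('scene');save('sc41',im,(190,110,340,260),5);save('sc41f',im)
im,d=arm.snapshot('side');save('sd41',im,(295,130,445,262),5);save('sd41f',im)
im,d=arm.snapshot('wrist');save('w41',im)
E
```

```text
t: 53.45
position: [0.4313, 0.0441, 0.3958]
orientation: [0.998, -0.061, 0.001, 0.003]
wrist_force: [-0.4, -1.4, -0.4]
gripper_width: 0.0429
[0.43128998 0.04408304 0.39576017] [ 0.99812615 -0.06112653  0.0010425   0.00257922] [-0.43136031 -1.43005163 -0.37602454]
```

View pics/sc41.png

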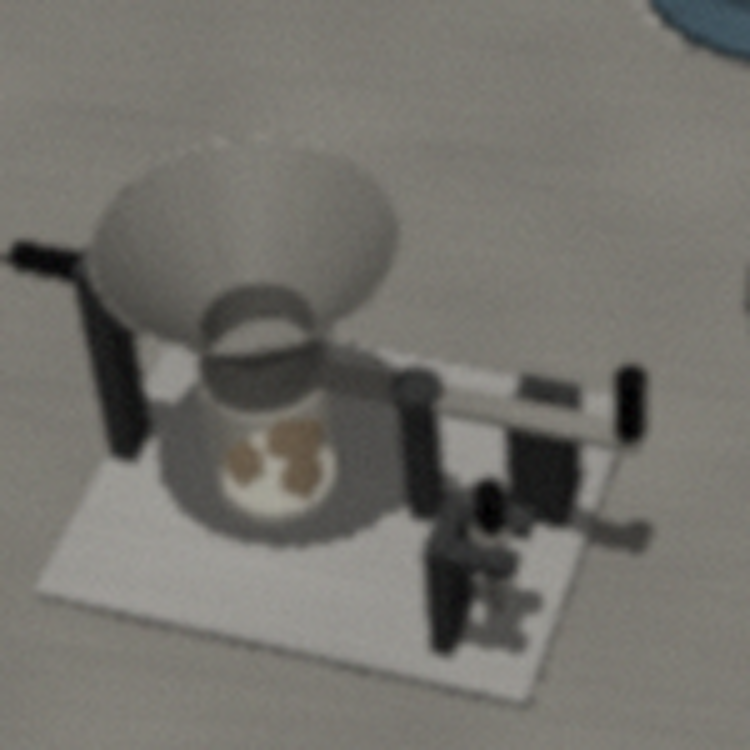

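View pics/sd41.png

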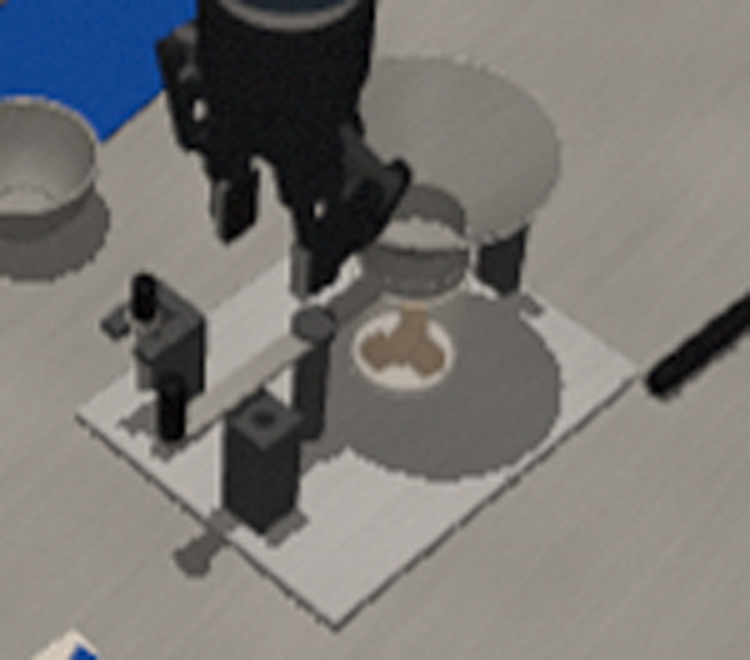

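View pics/sc41f.png

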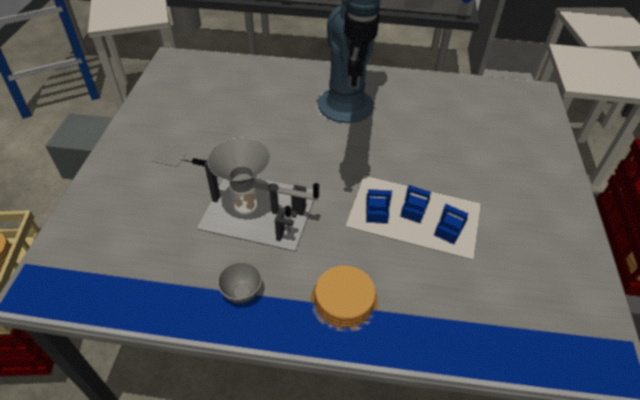

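View pics/sd41f.png

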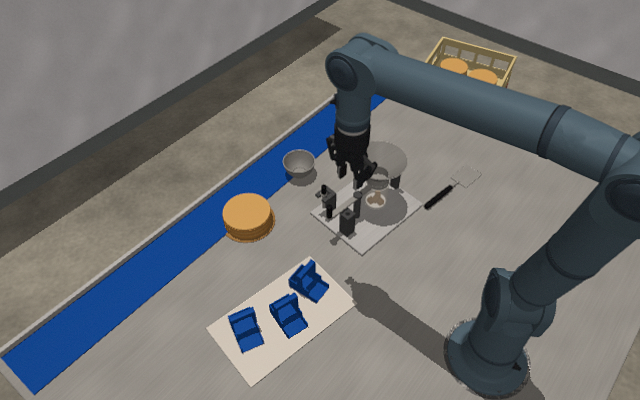

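```bash
python3 -c "
from cell import arm
print(arm.sign_off())"
```

```text
the job is handed in; nothing more can be done
None
```

The job is done and handed in at about 54 s of robot time. I parked the pin in its notch and tipped out all three scoops. I set each scoop back in its place on the board, then swung the lever to its stop and brought it home.

- **Chunks:** I found four in all: two in the scoop nearest the stand, one in the middle scoop and one in the far scoop. The last pictures show all four in the jar and nothing left in the scoops or the funnel.
- **Stand:** The pin hangs upright in the notch. I felt the lever reach its stop (14 N at the wrist), and the knob stood free between the open fingers once it was home.
- **Rest of the scene:** The scoops stand upright on the board. The sponge stack, bowl and spatula look unmoved, and I saw no scoop get knocked.
- **One disagreement:** The gripper's fingertips turned out to be about 35 mm higher relative to the reported tool point than stated. My first close on the pin shut just above its head without moving it, and after that I worked from the measured offset.

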